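# Swap the modules of a motorcycle battery box

## Robot

A 6-joint arm with a two-finger parallel gripper is mounted at the origin on the work surface. World frame = base frame: x ahead of the robot, y to its left, z up, the work surface at z = 0. Lengths are in m, angles in rad, forces in N, time in s.
With the tool pointing down it reaches from about 0.425 to 0.95 m from the base axis. Payload 3.5 kg.
Tool frame: the origin (TCP) lies midway between the tips of the shut fingers; the grasp point (between the pads) lies grasp_offset behind it (grasp_offset is the distance from the TCP to the grasp point, in m); z points along the fingers, y is the direction in which the jaws open and shut (so a half turn about z gives the same grasp; the last joint's range is limited). The gripper opens to 85 mm and grips with 20 to 120 N. Pads are 22 mm wide; open, the fingers measure 114 mm over their backs; the gripper's body (76 mm by 85 mm) begins 54 mm behind the grasp point. The pads swing forward as they close: fully open they stand 13 mm farther back than shut.
Start: joints at [1.118, 0.286, 1.577, -0, 1.279, -0.15], TCP at [0.201, 0.644, 0.231] pointing down, gripper open.
Joint ranges: [-2.77, 2.77], [-0.9, 2.22], [0.21, 2.48], [-1.53, 4.67], [0.24, 2.81], [-2.84, 2.84]. Speed limits (rad/s): [2.79, 2.79, 3.14, 3.14, 3.14, 3.14].

## Interface

Orientations are given as a unit quaternion [x, y, z, w].
In Python, from plant import * gives the robot as it stands.
- The arm moves only by the tool jog_arm, never from a script. Its argument "targets" is text: rows parted by semicolons, each of 7 numbers parted by spaces: the shift along the world's x, y, z in mm, then the turn, a rotation vector about the world's x, y, z in degrees, then the gripper's target within -1 to 1 (fully open at 1, half-way at 0, shut at -1). A call has 1 to 10 rows; each row shifts and turns the pose as measured when the row begins; what a row does not reach is not made up. A row lasts 1/12 s, in which the tool goes at most 41.7 mm and 7.16 degrees, less where a joint would pass 70% of its speed; a pose out of reach is approached as far as the arm can. A call with a gripper value outside its range is refused whole. The fingers move at their own pace and stop on an object; "force" is the grip in N (left out, the last holds). Time passes only in rows, so rows that do not move let the fingers close. It gives the time, the measured TCP pose, the force and the opening at its end, in the units of the state.
- get_state(): the state, without advancing time (a new reading comes with each control period).
- read_camera(name): name is "scene" or "top" or "wrist"; returns a dict with "pixels" (480x640x3 uint8, blue, green, red), "mtx" (3x3 intrinsics, pixels), "world_from_camera" (4x4, takes a point from camera to world coordinates). Camera axes: x right, y up, looking along -z (the intrinsics and any distortion apply to the point x, -y, -z); pixel columns grow to the right and rows downward; lengths in m; the calibration is good to about 2 mm. A picture is of the moment at which its call begins. There is no depth.
- sign_off(): hands the job in, once; it reports no verdict.
Trained networks look in a picture, given as the dict that the camera call returned (one of the last four; its "shot" number tells which), for a name from the list of things; names that differ only in an ending like _2 or _b are one class to them, and where a whole thing is asked for, a point or a joint stands for the part that bears it (a point fixed in the world has none). Each returns a list of dicts, best first, with "p" (0 to 1); they miss things now and then, are a little off and sometimes report something else, mostly with a low value. They report only what shows in the picture. A call takes as long as a camera call. They do not tell look-alikes from the thing itself.
- spot_in(target, picture): "uv" ([column, row] in pixels, amid what is visible of it).
- silhouettes(target, picture): "mask" (480x640 bool, what is visible of it) and "uv" ([column, row] in pixels, amid what is visible of it).
- mark_of(target, picture): "uv" ([column, row] in pixels: a listed point, or the origin of a listed thing).
The state is a dict: "time": time; "qpos": joint angles; "dq": joint speeds; "joint_efforts": joint torques, N m; "eef_pos": TCP position; "tcp_rot": TCP orientation; "contact_force": force on the tool from outside, world axes, zero at the start; "wrist_torque": the same for the moment, N m; "opening": opening from 0.0 (shut) to 1.0 (fully open).
Only numpy, scipy, OpenCV 4.12 (cv2) and the standard library are available. Lean on these libraries where they do the work, as an engineer would, in place of code of your own. Each camera call takes 0.05 s, during which the arm holds its last target.

## Task

Swap the batteries: lift the grey spent modules out of the battery box and stand them in the black return tray, and load every blue module on the bench upright into the box, one to a bay, red terminals towards the red lip. Then close the box: tilt the cover plate's edge in under the red lip and lower it flat into its pocket, lay the dark steel strap plate across the cover's free edge, pointing straight away from the lip, and slide it sideways so that its slot goes fully home round the stud under the head. Leave the other things on the bench where they are.

Things in the scene. Friction and masses are not known exactly. Their poses are not given: they have to be found in the camera images.
- box: Open grey steel battery box, fixed; origin centre of underside, z up, -x side faces the robot. Cavity 102 mm (x) by 180 (y), floor at z = 4. Two black ribs along x at y = +-29 mm, 3 thick, tops at z = 24, part three bays with centres at x = 0, y = -59, 0, +59. Flat ledge round the mouth, top at z = 102; +x flange to x = 105, all within y = +-102. All rigid.
- pocket (a point): Centre of the cover's pocket on the ledge (box x = 0, y = 0, z = 102 mm, axes as the box's); a seated cover has its origin here. Pocket: x = -72 to +72, y = -97 to +97 mm; rims 5 mm thick, 4.5 mm high on both y sides and the +x side; on the -x side the red upright (inner face x = -72) with the lip.
- lip (a point): Middle of the lower edge of the red lip (box x = -56, y = 0, z = 116 mm; axes as the box's). The lip runs the box's whole y width, 4 mm thick, overhanging the upright by 16 mm; under it a slot 14 mm high. From this edge to the opposite rim is 128 mm; the cover is 140 mm long. The red lip marks the positive side.
- stud (a point): Point on the axis of the stud, at the height of the seated cover's upper face (108 mm above the box's origin; box x = +87, y = 0 mm); axes as the box's. Stud: upright steel shank 9 mm in diameter, under a round head 22 mm in diameter and 6 mm thick whose underside is 11 mm above this point.
- module0: Blue battery module (may be absent), 92 mm along its x, 48 along y, 62 tall; origin centre of underside, z up; stands upright on the bench at the start. On top, centred, a black grip rib 44 mm along x, 12 thick along y, z = 62 to 92 mm. Terminal caps 16 mm square, 7 high on top: red at x = -36, black at x = +36. 0.35 to 0.65 kg.
- module0_red (a point): Top of the red terminal of module0, at x = -36, y = 0, z = 69 mm of that module.
- module1: Blue battery module (may be absent), 92 mm along its x, 48 along y, 62 tall; origin centre of underside, z up; stands upright on the bench at the start. On top, centred, a black grip rib 44 mm along x, 12 thick along y, z = 62 to 92 mm. Terminal caps 16 mm square, 7 high on top: red at x = -36, black at x = +36. 0.35 to 0.65 kg.
- module1_red (a point): Top of the red terminal of module1, at x = -36, y = 0, z = 69 mm of that module.
- module2: Blue battery module (may be absent), 92 mm along its x, 48 along y, 62 tall; origin centre of underside, z up; stands upright on the bench at the start. On top, centred, a black grip rib 44 mm along x, 12 thick along y, z = 62 to 92 mm. Terminal caps 16 mm square, 7 high on top: red at x = -36, black at x = +36. 0.35 to 0.65 kg.
- module2_red (a point): Top of the red terminal of module2, at x = -36, y = 0, z = 69 mm of that module.
- spent0: Spent battery module (may be absent): grey with a yellow tape band; same shape, origin, axes, terminals, grip rib and mass as the blue ones. At the start it stands upright in a bay of the box, centred within 3 mm, its x along the box's.
- spent1: Spent battery module (may be absent): grey with a yellow tape band; same shape, origin, axes, terminals, grip rib and mass as the blue ones. At the start it stands upright in a bay of the box, centred within 3 mm, its x along the box's.
- tray: Black return tray, open on top, fixed; origin centre of underside, z up. Inside 108 mm along x, 120 along y, floor 5 mm above the origin, walls 5 thick, tops at z = 40. Two modules fit side by side, their x along the tray's, at y = +-29 mm.
- cover: Aluminium cover plate 140 mm along its x, 186 along y, 6 thick; origin centre of underside, z up; flat on the bench at the start. On top, centred, a black rubber grip rib 14 mm thick along x, 80 long along y, z = 6 to 38 mm. Alike both ways round. 0.3 to 0.55 kg.
- strap: Dark steel strap plate, flat, 6 mm thick, x = -52 to +18, y = -22 to +22 mm; origin on the underside where the stud's axis lies when the slot is home, z up. Slot x = -7 to +7, open at the -y edge, ends at y = +5.5. Green thumb tab turned up at the other end: x = -52 to -40, 44 along y, to z = 42. 0.16 kg. In place its x lies along the box's x, tab towards the lip.
- strap_tab (a point): Middle of the top edge of the strap plate's thumb tab, at x = -46, y = 0, z = 42 mm of the strap.
- spray_can: Bystander, not to be disturbed: spray can with a green label, 60 mm across, 170 mm tall, standing at the back.
- oil_filter: Bystander, not to be disturbed: orange spin-on oil filter, 74 mm across, 88 mm tall, standing.
- grease_jar: Bystander, not to be disturbed: jar with a yellow label and a red cap, 72 mm across, 75 mm tall, standing.
- wrench: Bystander, not to be disturbed: steel wrench 190 mm long, lying flat.
- screwdriver: Bystander, not to be disturbed: screwdriver 200 mm long, lying flat.
- parts_dish: Bystander, not to be disturbed: round steel parts dish, 110 mm across, 30 mm tall.
- hammer: Bystander, not to be disturbed: hammer 260 mm long, lying flat.
Not all that is in view belongs to the job. What is shaped like the module0 but brown or pink is not meant.

How it is judged:
On the way, in this order (a step that is already met when the one before it is completed fails the run):
1. the spent modules stand in the tray and all the blue modules that are present stand in the bays of the box, red terminals towards the red lip (x of spent0 in the frame of tray between -0.02 and 0.02 m and y of spent0 in the frame of tray between -0.045 and 0.045 m and z of spent0 in the frame of tray between 0 and 0.011 m and angle between each of spent0, spent1's own z axis and vertical below 0.1 rad and x of spent1 in the frame of tray between -0.02 and 0.02 m and y of spent1 in the frame of tray between -0.045 and 0.045 m and z of spent1 in the frame of tray between 0 and 0.011 m and x of module0 in the frame of box between -0.012 and 0.012 m and y of module0 in the frame of box between -0.08 and 0.08 m and z of module0 in the frame of box between 0 and 0.009 m and angle between each of module0, module1, module2's own z axis and vertical below 0.08 rad and x of each of module0_red, module1_red, module2_red in the frame of box below -0.015 m and x of module1 in the frame of box between -0.012 and 0.012 m and y of module1 in the frame of box between -0.08 and 0.08 m and z of module1 in the frame of box between 0 and 0.009 m and x of module2 in the frame of box between -0.012 and 0.012 m and y of module2 in the frame of box between -0.08 and 0.08 m and z of module2 in the frame of box between 0 and 0.009 m), for 0.2 s.
2. the cover lies flat in its pocket, one edge under the lip (x of cover in the frame of box between -0.006 and 0.006 m and y of cover in the frame of box between -0.008 and 0.008 m and z of cover in the frame of box between 0.098 and 0.1045 m and angle between cover's own z axis and vertical below 0.025 rad), for 0.2 s.
3. the strap lies on the cover with its slot home round the stud (horizontal distance between strap and stud below 0.007 m and z of strap in the frame of stud between -0.004 and 0.004 m and angle between strap's own z axis and vertical below 0.08 rad and angle between the x axis of strap and the x axis of box, either way round below 0.26 rad and x of strap_tab in the frame of box below 0.06 m), for 0.2 s.
At the end, for the whole second after the job is handed in: Spent modules upright in the tray; blue ones upright on the floor of the bays, red terminals lip side; cover flat (0.025 rad) in its pocket within 6 to 8 mm; strap flat on the cover, slot's seat within 7 mm of the stud's axis, within 15 degrees of square, tab towards the lip; all at rest (all of step 1 and all of step 2 and all of step 3 and linear speed of each of module0, module1, module2, spent0, spent1, cover, strap below 0.02 m/s); the robot touches nothing.
It fails at once if a bystander is moved more than 50 mm (distance of any of spray_can, oil_filter, grease_jar, wrench, screwdriver, parts_dish, hammer from where it was at the start of the episode above 0.05 m).
Of module0, module1, module2 only 2 to 3 are there at a start; the rules pass over those that are not, and their reading is None.
Of spent0, spent1 only 1 to 2 are there at a start; the rules pass over those that are not, and their reading is None.
At some moment in a run one of module0, module1, module2, spent0, spent1, cover, strap may be knocked a few centimetres aside while the robot is not near it.
It also fails if it takes over 210 s, if anything falls off the work surface, if the arm or the gripper's body presses on something with over 40 N, if the wrist force passes 120 N, or if a joint passes its speed limit or range.

## Working session

There is one attempt and no reset: what is moved stays moved. The work goes in short steps, Python scripts to look and compute and a tool call to move; the robot and the scene stay as the last step left them, time stands still between calls to the robot, and variables do not carry over. Pictures are saved under pics/ and viewed, and the job is handed in when it is done.

Besides the shell and the picture viewer there is one more tool, called after "Call:" in YAML: its name, and indented under it one key for each argument. jog_arm: Moves the arm, as the interface text tells. Its arguments: {"type":"object","properties":{"targets":{"type":"string"},"force":{"type":"number"}},"required":["targets"]}

I'll start by looking at the state and the camera views.

```bash
ls; mkdir -p pics
python3 - <<'E'
from plant import *
import cv2,numpy as np
s=get_state()
for k,v in s.items(): print(k,np.round(v,4))
import plant
print([n for n in dir(plant) if not n.startswith('_')])
for n in ['scene','top','wrist']:
    r=read_camera(n); cv2.imwrite(f'pics/{n}0.png',r['pixels']); print(n,r['mtx'].tolist(),np.round(r['world_from_camera'],3).tolist(),[k for k in r])
E
```

```text
pics
time 0.0
qpos [ 1.118   0.2872  1.5782 -0.      1.2786 -0.15  ]
dq [ 0.0006 -0.001  -0.0022 -0.0005 -0.0004 -0.0016]
joint_efforts [-5.00000e-04 -4.05977e+01 -2.92625e+01 -3.00000e-04  5.70000e-03
 -0.00000e+00]
eef_pos [0.201  0.6437 0.2299]
tcp_rot [ 1.508e-01  9.886e-01 -1.200e-03 -4.000e-04]
contact_force [ 0.0655  0.6977 -0.2959]
wrist_torque [-0.0458  0.0367  0.0246]
opening 0.9981
['Unreachable', 'get_state', 'grasp_offset', 'mark_of', 'read_camera', 'sign_off', 'silhouettes', 'spot_in']
scene [[471.48465525056554, 0.0, 324.72154011859044], [0.0, 471.48465525056554, 240.3021216749099], [0.0, 0.0, 1.0]] [[0.334, -0.717, 0.612, 1.454], [0.942, 0.251, -0.221, -0.285], [0.005, 0.651, 0.759, 1.251], [0.0, 0.0, 0.0, 1.0]] ['pixels', 'mtx', 'world_from_camera', 'shot']
top [[489.1165071347026, 0.0, 321.68818254251585], [0.0, 489.1165071347026, 239.4978494184275], [0.0, 0.0, 1.0]] [[0.001, 0.981, -0.194, 0.297], [-1.0, 0.007, 0.029, 0.047], [0.03, 0.193, 0.981, 1.383], [0.0, 0.0, 0.0, 1.0]] ['pixels', 'mtx', 'world_from_camera', 'shot']
wrist [[365.38276465013524, 0.0, 312.79582260053337], [0.0, 365.38276465013524, 240.28098717308018], [0.0, 0.0, 1.0]] [[0.298, -0.913, -0.278, 0.13], [0.954, 0.285, 0.089, 0.665], [-0.002, -0.292, 0.956, 0.374], [0.0, 0.0, 0.0, 1.0]] ['pixels', 'mtx', 'world_from_camera', 'shot']
```

View pics/scene0.png

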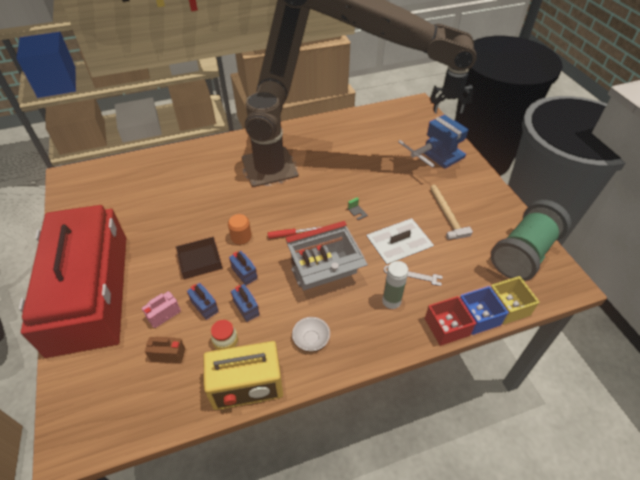

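View pics/top0.png

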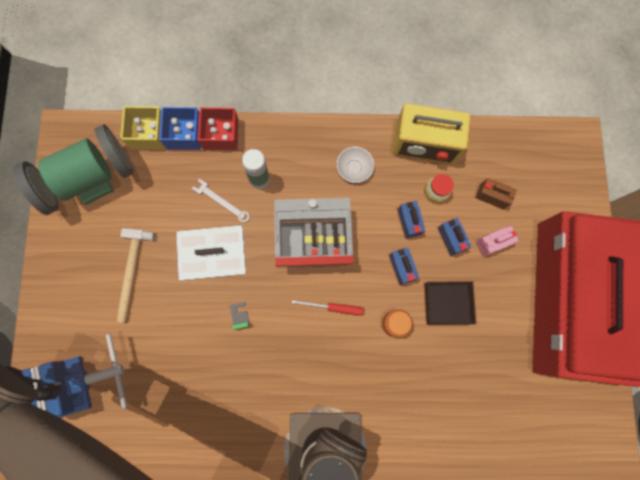

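View pics/wrist0.png

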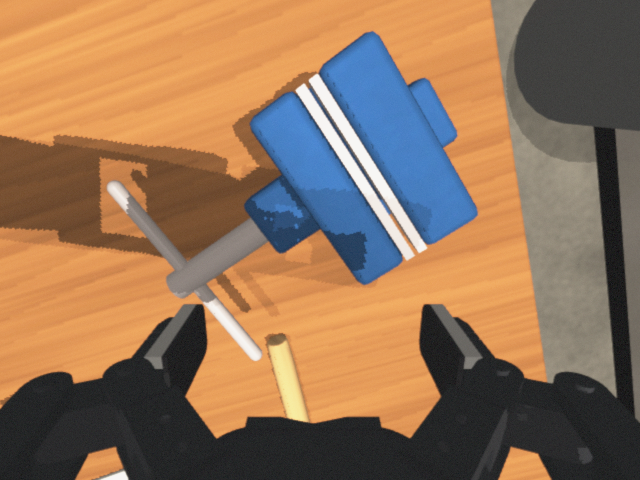

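The scene camera shows the box at about (325,258), the tray at (200,258), three blue modules at (203,300), (243,265) and (245,302), the cover at (400,240) and the strap at (357,208). The top camera shows the same things: box (313,233) with two grey modules in the centre and right bays and the left bay empty, and red lip on the near (robot) side. The pink module at (498,240) and the brown one at (497,193) are decoys. Next I'll triangulate everything.

```bash
cat > h.py <<'E'
from plant import *
import numpy as np, cv2
from scipy.spatial.transform import Rotation as R
def ray(pic,uv):
    K=pic['mtx'];T=np.array(pic['world_from_camera'])
    x=(uv[0]-K[0,2])/K[0,0];y=(uv[1]-K[1,2])/K[1,1]
    d=T[:3,:3]@np.array([x,-y,-1.]);return T[:3,3],d/np.linalg.norm(d)
def tri(obs):
    A=np.zeros((3,3));b=np.zeros(3)
    for p,uv in obs:
        o,d=ray(p,uv);M=np.eye(3)-np.outer(d,d);A+=M;b+=M@o
    X=np.linalg.solve(A,b)
    return X,[np.linalg.norm((np.eye(3)-np.outer(*[ray(p,uv)[1]]*2))@(X-ray(p,uv)[0])) for p,uv in obs]
def atz(pic,uv,z):
    o,d=ray(pic,uv);return o+d*(z-o[2])/d[2]
def proj(pic,X):
    T=np.array(pic['world_from_camera']);c=T[:3,:3].T@(np.atleast_2d(X)-T[:3,3]).T
    K=pic['mtx'];return np.c_[K[0,0]*c[0]/-c[2]+K[0,2],K[1,1]*-c[1]/-c[2]+K[1,2]]
def st():
    s=get_state();print('t',round(s['time'],2),'pos',np.round(np.array(s['eef_pos'])*1000,1),'zaxis',np.round(R.from_quat(s['tcp_rot']).as_matrix()[:,2],3),'yaw_y',np.round(np.degrees(np.arctan2(*R.from_quat(s['tcp_rot']).as_matrix()[[1,0],1])),1),'F',np.round(s['contact_force'],1),'op',round(s['opening'],3),'q',np.round(s['qpos'],2));return s
def save(pic,n,crop=None,scale=1):
    im=pic['pixels']
    if crop: im=im[crop[1]:crop[3],crop[0]:crop[2]]
    im=cv2.resize(im,None,fx=scale,fy=scale,interpolation=cv2.INTER_CUBIC);cv2.imwrite(f'pics/{n}.png',im)
E
python3 - <<'E'
from h import *
print(grasp_offset if not callable(grasp_offset) else grasp_offset())
a=read_camera('top');b=read_camera('scene')
for n in ['module0','module0_red','spent0','box','tray','cover','strap','strap_tab','lip','stud','pocket','spray_can','oil_filter','grease_jar','wrench','screwdriver','parts_dish','hammer']:
    A=mark_of(n,a);B=mark_of(n,b)
    print(n,'top',[(np.round(x['uv'],1).tolist(),round(x['p'],2)) for x in A][:6],'scene',[(np.round(x['uv'],1).tolist(),round(x['p'],2)) for x in B][:6])
    if len(A)and len(B):
        for i in A[:5]:
            for j in B[:5]:
                X,e=tri([(a,i['uv']),(b,j['uv'])])
                if max(e)<0.008: print('    ',np.round(X*1000),np.round(np.array(e)*1000,1))
save(a,'topcrop',(260,140,560,350),2.6)
st()
E
```

```text
0.0187
module0 top [([401.2, 266.9], 0.75), ([404.7, 222.3], 0.66), ([493.1, 242.2], 0.62), ([451.4, 237.4], 0.58), ([316.9, 244.2], 0.26)] scene [([202.9, 303.8], 0.88), ([245.3, 272.3], 0.86), ([170.2, 354.7], 0.72), ([163.3, 315.2], 0.63), ([247.9, 306.5], 0.58), ([295.0, 231.9], 0.2)]
     [ 492. -218.    3.] [2.7 2.7]
     [ 591. -216.  128.] [6.7 6.7]
     [ 623. -237.   -1.] [1.3 1.3]
     [ 566. -492.   -1.] [1.1 1.1]
     [ 576. -367.   13.] [0.6 0.6]
module0_red top [([465.0, 246.3], 0.9), ([488.6, 185.4], 0.68), ([513.6, 231.7], 0.6), ([309.8, 237.9], 0.6)] scene [([175.7, 339.5], 0.98), ([188.6, 286.7], 0.9), ([148.0, 308.1], 0.64)]
     [ 540. -391.   67.] [3.7 3.7]
     [ 713. -457.   79.] [2.4 2.4]
     [ 581. -519.   76.] [2.4 2.4]
spent0 top [([336.9, 242.5], 0.88), ([313.3, 242.7], 0.85)] scene [([326.3, 270.1], 0.55), ([304.4, 272.8], 0.47)]
     [561. -35.   7.] [1.8 1.8]
     [564.  36.  -7.] [5.8 5.8]
box top [([314.9, 244.3], 0.8), ([315.7, 257.5], 0.28)] scene [([322.0, 268.5], 0.84)]
     [557.  28.  -2.] [1.7 1.7]
tray top [([434.1, 192.3], 0.73), ([450.2, 3
[... 1054 characters left out ...]
0.22)]
     [ 332. -194.  -13.] [4.4 4.4]
grease_jar top [([435.2, 194.1], 0.75)] scene [([225.1, 339.0], 0.62)]
     [ 710. -329.   -2.] [0.5 0.5]
wrench top [([223.7, 201.3], 0.81)] scene [([192.8, 287.0], 0.61), ([414.1, 276.3], 0.55), ([303.9, 272.4], 0.26)]
     [685. 299.  -5.] [6.5 6.5]
screwdriver top [([325.8, 303.6], 0.63)] scene [([296.5, 235.4], 0.65)]
     [387.  -6.  -6.] [0.6 0.6]
parts_dish top [([351.5, 167.6], 0.83)] scene []
hammer top [([131.8, 274.0], 0.95)] scene [([444.8, 213.3], 0.78), ([391.6, 302.4], 0.58)]
     [468. 541.  -1.] [0.3 0.3]
t 2.05 pos [201.2 644.3 231.3] zaxis [-0. -0. -1.] yaw_y 72.6 F [-0.  -0.4 -0.8] op 0.998 q [ 1.12  0.29  1.58  0.    1.28 -0.15]
```

View pics/topcrop.png

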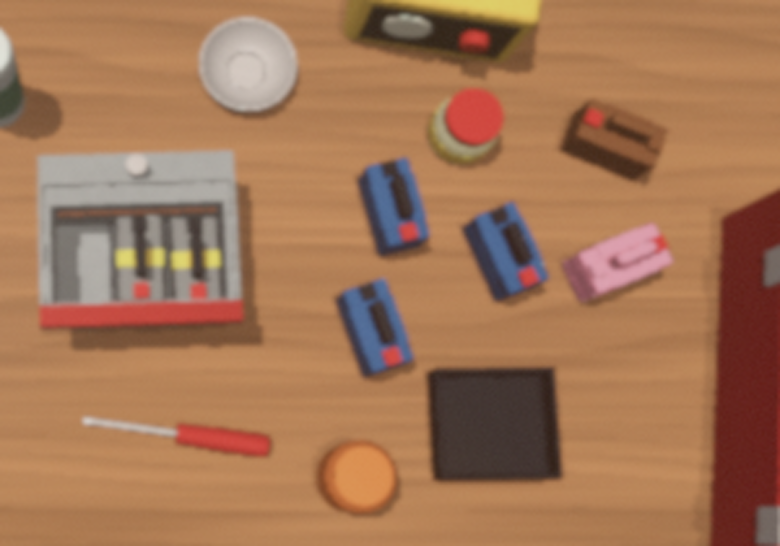

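The red terminals of the three blue modules all face the robot (-x), the same way as the lip. The pink and brown look-alikes are decoys. Next I'll move the wrist camera over the cover, strap and box for closer views.

Call:
jog_arm:
  targets: "24 -30 15 0 0 6 1; 24 -30 15 0 0 6 1; 24 -30 15 0 0 6 1; 24 -30 15 0 0 0 1; 24 -30 15 0 0 0 1; 24 -30 15 0 0 0 1; 24 -30 15 0 0 0 1; 24 -30 15 0 0 0 1; 24 -30 0 0 0 0 1; 24 -30 0 0 0 0 1"

```text
time: 2.88
eef_pos: [0.4395, 0.3376, 0.353]
tcp_rot: [-0.021, 1.0, -0.002, 0.001]
contact_force: [1.3, 0.4, -0.5]
opening: 1.005
```

Run:
```python
from h import *
st()
a=read_camera('wrist');save(a,'w1')
for n in ['cover','strap','strap_tab','box']:
    print(n,[(np.round(x['uv'],1).tolist(),round(x['p'],2)) for x in mark_of(n,a)])
print(np.round(a['world_from_camera'],4).tolist())
```

```text
t 2.88 pos [439.5 337.6 353. ] zaxis [ 0.003 -0.004 -1.   ] yaw_y 92.4 F [ 1.3  0.4 -0.5] op 1.005 q [ 0.47 -0.05  1.73 -0.    1.46 -1.14]
cover [([281.3, 341.0], 0.67), ([303.7, 249.4], 0.64)]
strap [([242.1, 131.9], 0.68)]
strap_tab [([221.2, 88.6], 0.76), ([100.3, 257.8], 0.31)]
box [([99.1, 259.5], 0.94), ([100.1, 263.5], 0.59)]
[[-0.0417, -0.9546, -0.2949, 0.3649], [0.9991, -0.041, -0.0084, 0.3342], [-0.0041, -0.295, 0.9555, 0.4971], [0.0, 0.0, 0.0, 1.0]]
```

View pics/w1.png

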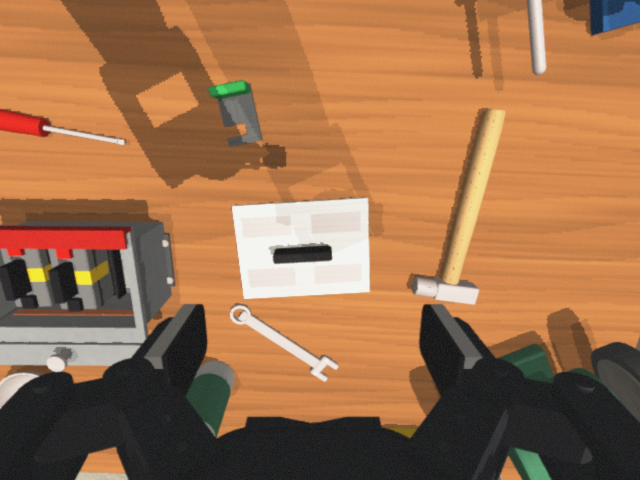

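This view shows the cover (303,248) with its rib along y. The strap is at (240,115), green tab towards the robot and slot open on the -y side, and part of the box is at left. Next I'll go over the box.

Call:
jog_arm:
  targets: "5 -38 0 0 0 -2.4 1; 5 -38 0 0 0 0 1; 5 -38 0 0 0 0 1; 5 -38 0 0 0 0 1; 5 -38 0 0 0 0 1; 5 -38 0 0 0 0 1; 5 -38 0 0 0 0 1; 5 -38 0 0 0 0 1"

```text
time: 3.8
eef_pos: [0.4706, 0.0428, 0.3489]
tcp_rot: [-0.018, 1.0, 0.0, -0.002]
contact_force: [0.8, -0.1, -0.5]
opening: 1.001
```

```bash
cat > look.py <<'E'
from h import *
import sys,pickle
# look.py name targets...
nm=sys.argv[1]
st();a=read_camera('wrist');save(a,nm)
out={}
for n in sys.argv[2:]:
    r=mark_of(n,a);out[n]=r
    print(n,[(np.round(x['uv'],1).tolist(),round(x['p'],2)) for x in r if x['p']>.2])
pickle.dump((a,out),open(f'pics/{nm}.pkl','wb'))
E
python3 look.py w2 box lip stud pocket spent0 spent0_red module0 module0_red
```

```text
t 3.8 pos [470.6  42.8 348.9] zaxis [-0.004  0.    -1.   ] yaw_y 92.0 F [ 0.8 -0.1 -0.5] op 1.001 q [-0.12 -0.24  1.9  -0.    1.48 -1.73]
box [([74.6, 283.5], 0.25)]
lip [([306.3, 232.2], 0.89)]
stud [([306.9, 347.6], 0.74), ([404.4, 362.7], 0.33)]
pocket []
spent0 [([304.7, 250.8], 0.85), ([261.4, 250.1], 0.76), ([114.5, 286.7], 0.72)]Traceback (most recent call last):
  File "look.py", line 8, in <module>
    r=mark_of(n,a);out[n]=r
ValueError: it knows: box, cover, grease_jar, hammer, lip, module, module0_red, module1_red, module2_red, oil_filter, parts_dish, pocket, screwdriver, spent, spray_can, strap, strap_tab, stud, tray, wrench
```

View pics/w2.png

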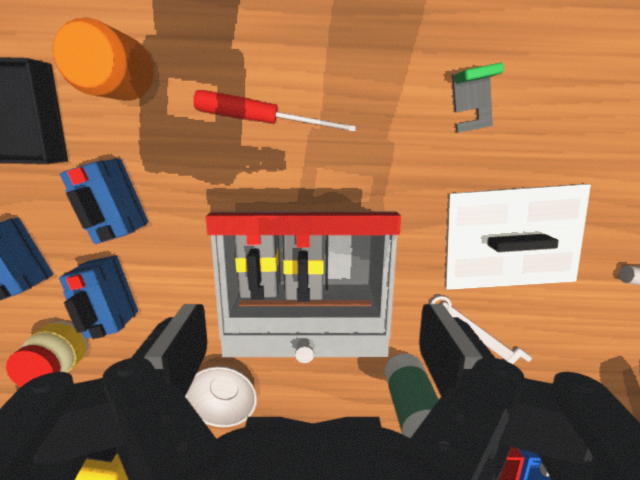

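Here the box shows the red lip at (303,222), spent modules with ribs at (254,272) and (303,272), red caps on the lip side, and the empty bay at (340,260). I'll take a second view from a place further towards -y.

Call:
jog_arm:
  targets: "-10 -40 0 0 0 -2 -0.5; -10 -40 0 0 0 0 -0.5; -10 -40 0 0 0 0 -0.5; -10 -40 0 0 0 0 -0.5"

```text
time: 4.43
eef_pos: [0.4312, -0.1046, 0.3489]
tcp_rot: [-0.015, 1.0, 0.002, -0.001]
contact_force: [-0.2, -0.3, -0.6]
opening: 0.458
```

```bash
python3 look.py w3 lip stud spent module module0_red tray
```

```text
t 4.43 pos [ 431.2 -104.6  348.9] zaxis [-0.003  0.005 -1.   ] yaw_y 91.8 F [-0.2 -0.3 -0.6] op 0.458 q [-0.47 -0.31  1.96  0.    1.5  -2.07]
lip [([437.5, 271.5], 0.93), ([129.4, 280.8], 0.32)]
stud []
spent [([363.2, 278.7], 0.58)]
module [([227.8, 225.4], 0.97), ([57.3, 357.3], 0.9), ([42.3, 273.1], 0.69), ([129.2, 278.5], 0.65), ([213.9, 311.9], 0.63), ([574.1, 149.3], 0.44), ([611.8, 266.6], 0.37)]
module0_red [([88.5, 281.0], 0.75), ([128.9, 283.6], 0.33)]
tray [([127.5, 149.7], 0.6)]
```

View pics/w3.png

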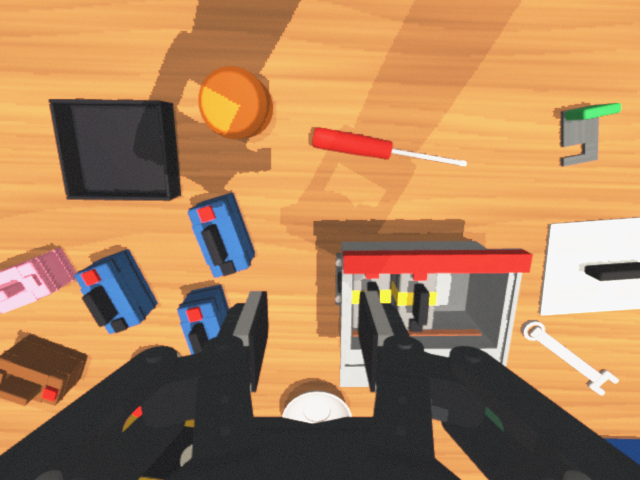

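```bash
cat > crop.py <<'E'
import cv2,sys
n,x0,y0,x1,y1,s=sys.argv[1],*map(float,sys.argv[2:7])
im=cv2.imread(f'pics/{n}.png')[int(y0):int(y1),int(x0):int(x1)]
im=cv2.resize(im,None,fx=s,fy=s,interpolation=cv2.INTER_CUBIC)
for c in range(int(x0)//20*20+20,int(x1),20):
    p=int((c+.5-x0)*s);cv2.line(im,(p,0),(p,6),(0,255,0),1);cv2.putText(im,str(c),(p-10,18),0,.4,(0,255,0),1)
for r in range(int(y0)//20*20+20,int(y1),20):
    p=int((r+.5-y0)*s);cv2.line(im,(0,p),(6,p),(0,255,0),1);cv2.putText(im,str(r),(8,p+4),0,.4,(0,255,0),1)
cv2.imwrite(f'pics/{sys.argv[7]}.png',im)
E
python3 crop.py w2 200 195 410 370 3.4 w2c; python3 crop.py w3 40 85 270 345 2.3 w3c;python3 crop.py w3 325 230 540 395 3.4 w3d
```

```text
(no output)
```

View pics/w2c.png

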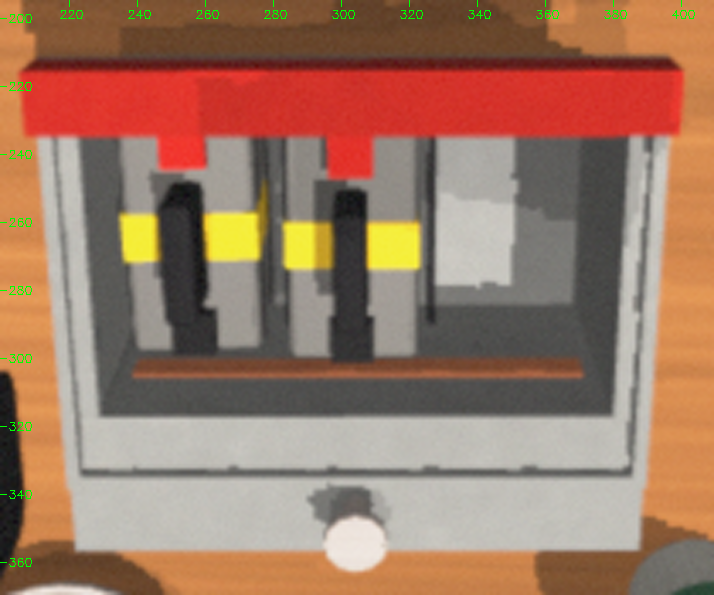

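View pics/w3c.png

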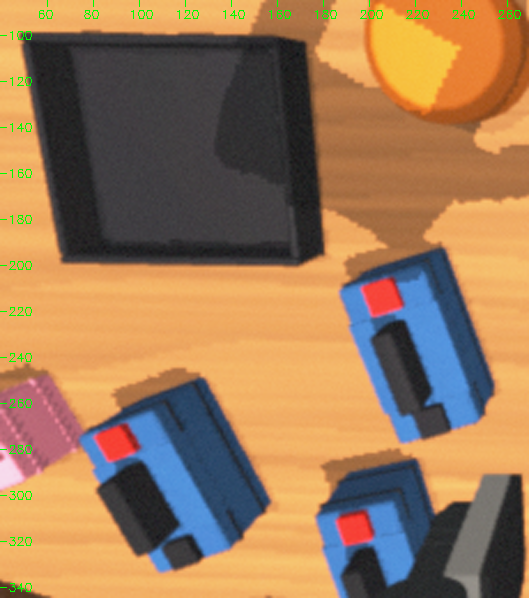

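View pics/w3d.png

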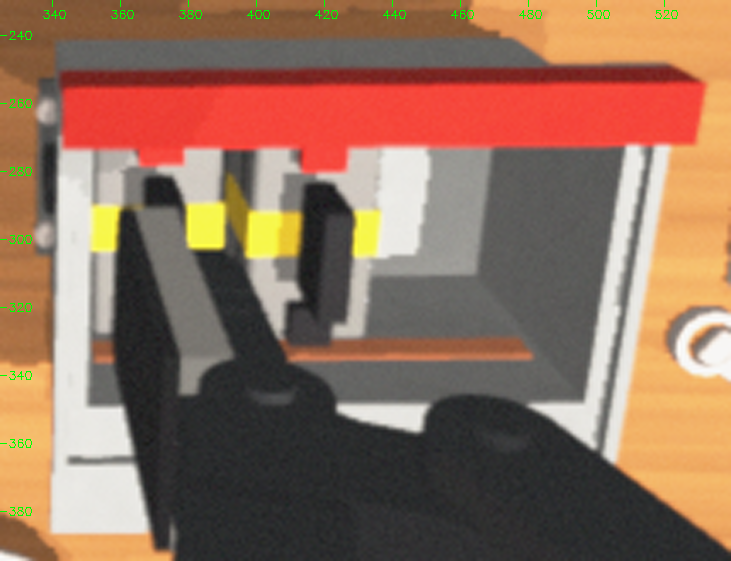

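```bash
cat > fit.py <<'E'
from h import *
import pickle
from scipy.optimize import least_squares
def fit(obs,guess,fixz=None):
    # obs: list of (pic,[(X local mm, uv)...]); params x,y,yaw(,z) mm,rad
    def pts(p,L):
        c,s=np.cos(p[2]),np.sin(p[2]);L=np.array(L,float)
        return np.c_[p[0]+c*L[:,0]-s*L[:,1],p[1]+s*L[:,0]+c*L[:,1],L[:,2]+(p[3] if fixz is None else fixz)]/1000
    def f(p):
        return np.concatenate([(proj(pic,pts(p,[x for x,_ in ls]))-np.array([u for _,u in ls])).ravel() for pic,ls in obs])
    r=least_squares(f,guess,x_scale=[10,10,.05,10][:len(guess)],loss='soft_l1')
    return r.x,np.round(f(r.x).reshape(-1,2),1)
E
python3 - <<'E'
from fit import *
a2=pickle.load(open('pics/w3.pkl','rb'))[0]
import cv2
# w2 pic not pickled: rebuild pose from w3 K and relative transform
T3=np.array(a2['world_from_camera'])
def tcp(pos,yaw):
    y=np.radians(yaw);Y=np.array([np.cos(y),np.sin(y),0]);Z=np.array([0,0,-1.]);X=np.cross(Y,Z)
    T=np.eye(4);T[:3,:3]=np.c_[X,Y,Z];T[:3,3]=pos;return T
C=np.linalg.inv(tcp([.4312,-.1046,.3489],91.8))@T3
w2={'mtx':a2['mtx'],'world_from_camera':tcp([.4706,.0428,.3489],92.0)@C}
o2=[((-56,-102,120),(206.5,234.7)),((-56,102,120),(400.3,234.7)),((105,-102,102),(222.4,356.5)),((105,102,102),(388.2,356.5)),((51,-90,102),(229.4,317)),((51,90,102),(380,317))]
o3=[((-56,-102,120),(343.5,273.2)),((-56,102,120),(530,272.1)),((105,-102,102),(340.3,386.5)),((51,-90,102),(350.9,349.1)),((51,90,102),(496.5,348.2))]
for o in ([(w2,o2),(a2,o3)],[(w2,o2)],[(a2,o3)]):
    p,e=fit(o,[560,30,0,0]);print('box',np.round(p,1),np.degrees(p[2]).round(2));print(e.tolist())
p,e=fit([(a2,[((-59,-65,40),(50.4,102.4)),((59,-65,40),(67,198.9)),((59,65,40),(170.4,200.2)),((-59,65,40),(161.3,101.1))])],[392,-351,0],0)
print('tray',p.round(1),np.degrees(p[2]).round(2),e.tolist())
for n,u,v in (('A',(206.1,214.1),(228.3,267.6)),('B',(90.4,276.7),(119.1,325))):
    r=atz(a2,u,.069)*1000;b=atz(a2,v,.069)*1000;d=b-r;print(n,r.round(1),b.round(1),'c',((r+b)/2).round(1),'len',np.linalg.norm(d).round(1),'yaw',np.degrees(np.arctan2(d[1],d[0])).round(1))
print('C',atz(a2,(193.9,314.1),.069)*1000)
print(np.round(C,4).tolist())
E
```

```text
box [559.4  36.1   0.    1.3] 2.0
[[0.5, 0.2], [-0.7, -0.2], [-0.3, -0.1], [-0.8, -0.7], [-0.5, 0.2], [-0.0, -0.3], [0.7, 0.4], [0.1, 0.4], [0.1, -0.2], [-0.0, 0.1], [0.9, 0.0]]
box [559.   36.4   0.    2.4] 1.95
[[0.6, 0.1], [0.0, -0.2], [-0.3, 0.2], [-0.4, -0.3], [-0.5, 0.3], [0.5, -0.1]]
box [559.1  35.6   0.    1.6] 2.05
[[0.2, 0.3], [-0.2, 0.1], [-0.2, -0.3], [-0.3, -0.0], [0.6, -0.2]]
tray [ 390.5 -347.     0. ] 0.8 [[-1.6, -3.5], [0.0, 0.9], [0.9, 1.2], [0.2, -0.2]]
A [ 456.9 -230.1   69. ] [ 524.1 -206.3   69. ] c [ 490.5 -218.2   69. ] len 71.3 yaw 19.5
B [ 541.2 -378.6   69. ] [ 608.2 -351.2   69. ] c [ 574.7 -364.9   69. ] len 72.4 yaw 22.2
C [ 589.66304242 -252.99655218   69.        ]
[[-0.0011, 0.9571, 0.2898, 0.074], [1.0, 0.0024, -0.004, -0.0015], [-0.0045, 0.2898, -0.9571, -0.1446], [0.0, 0.0, 0.0, 1.0]]
```

The box fit is consistent: (559, 36) with yaw 2.0°, and the heights agree within 2 mm. The tray is at (390,-347). Modules A, B and C are measured, with cap spacings of 71–72 mm against the 72 mm given. Next I'll take the spent module in the -y bay.

Call:
jog_arm:
  targets: "33 21 -10 0 0 0 -0.5; 33 21 -30 0 0 0 -0.5; 33 20 -40 0 0 0 -0.5; 31 19 -40 0 0 0 -0.5; 0 0 -40 0 0 0 -0.5; 0 0 0 0 0 0 -0.5"

```text
time: 5.28
eef_pos: [0.5479, -0.021, 0.2102]
tcp_rot: [-0.022, 1.0, -0.0, 0.005]
contact_force: [-1.5, -0.1, -1.9]
opening: 0.253
```

```bash
python3 look.py w4 spent
```

```text
t 5.28 pos [547.9 -21.  210.2] zaxis [ 0.01  0.   -1.  ] yaw_y 92.5 F [-1.5 -0.1 -1.9] op 0.253 q [-0.22  0.02  1.92  0.    1.2  -1.84]
spent [([303.9, 219.3], 0.96), ([369.1, 221.6], 0.83)]
```

View pics/w4.png

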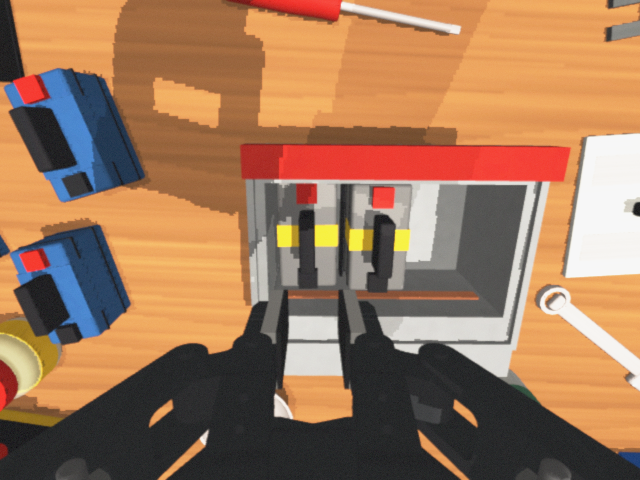

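```bash
cat > caps.py <<'E'
from fit import *
def caps(pic,n,u,v,z=69):
    r=atz(pic,u,z/1e3)*1000;b=atz(pic,v,z/1e3)*1000;d=b-r;c=(r+b)/2
    print(n,'c',c.round(1),'len',np.linalg.norm(d).round(1),'yaw',np.degrees(np.arctan2(d[1],d[0])).round(1));return c
E
python3 - <<'E'
from caps import *
a=pickle.load(open('pics/w4.pkl','rb'))[0]
caps(a,'s-59',(307,193.5),(308,277),73);caps(a,'s0',(383,197),(382,281),73)
caps(a,'A',(30,89),(77,183));caps(a,'C',(34,261),(67,333))
p,e=fit([(a,[((-56,-102,120),(242,180)),((-56,102,120),(568,181)),((51,90,102),(504,318)),((51,-90,102),(257,315))])],[559,36,0],0);print(p,np.degrees(p[2]),e.tolist())
E
python3 crop.py w4 235 140 580 385 2.2 w4c
```

```text
s-59 c [558.2 -25.7  73. ] len 70.1 yaw 2.9
s0 c [558.8  34.8  73. ] len 71.0 yaw 5.1
A c [ 490.  -218.8   69. ] len 71.0 yaw 19.5
C c [ 624.4 -244.3   69. ] len 69.7 yaw 13.8
[5.59639491e+02 3.59832082e+01 3.81383143e-02] 2.1851644446730094 [[1.2, -0.3], [-5.2, 0.4], [-1.1, -1.5], [13.2, 0.3]]
```

View pics/w4c.png

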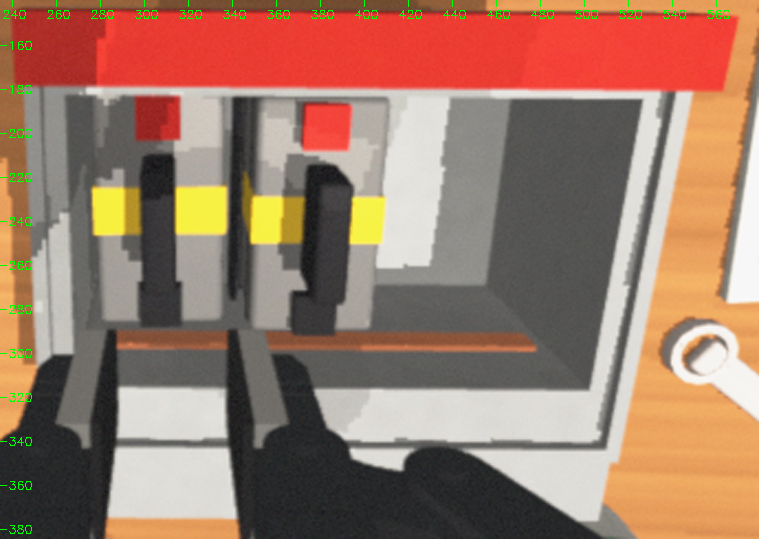

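Call:
jog_arm:
  targets: "12 -3 -10 0 0 0 -0.5; 0 0 -40 0 0 0 -0.5; 0 0 -40 0 0 0 -0.5; 0 0 -30 0 0 0 -0.5; 0 0 -18 0 0 0 -0.5; 0 0 0 0 0 0 -0.5"
  force: 60

```text
time: 5.88
eef_pos: [0.5798, -0.0276, 0.1062]
tcp_rot: [-0.023, 0.999, -0.008, 0.035]
contact_force: [-0.9, 1.4, -0.8]
opening: 0.251
```

```bash
python3 -c "
from h import *
s=st();print(np.round(s['qpos'],3),np.round(s['dq'],3),np.round(s['joint_efforts'],1))"
```

```text
t 5.88 pos [579.8 -27.6 106.2] zaxis [ 0.07  -0.014 -0.997] yaw_y 92.6 F [-0.9  1.4 -0.8] op 0.251 q [-0.22  0.18  1.95  0.    0.94 -1.84]
[-0.223  0.18   1.95   0.002  0.94  -1.841] [ 0.003 -0.054 -0.058 -0.003  0.038 -0.001] [ -0.1 -33.5 -27.3   0.   -0.5  -0. ]
```

Call:
jog_arm:
  targets: "0 0 0 0 0 0 -0.5"

```text
time: 5.97
eef_pos: [0.5816, -0.028, 0.1094]
tcp_rot: [-0.023, 0.999, -0.008, 0.037]
contact_force: [-0.6, -0.7, 1.3]
opening: 0.248
```

```bash
python3 -c "
from h import *
s=st();print(np.round(s['qpos'],3),np.round(s['dq'],3),np.round(s['joint_efforts'],1))"
```

```text
t 5.97 pos [581.6 -28.  109.4] zaxis [ 0.074 -0.015 -0.997] yaw_y 92.6 F [-0.6 -0.7  1.3] op 0.248 q [-0.22  0.18  1.95  0.    0.94 -1.84]
[-0.223  0.178  1.946  0.002  0.942 -1.841] [-0.    -0.015 -0.021 -0.     0.014  0.002] [  0.  -31.2 -24.3   0.   -0.1  -0. ]
```

```bash
cat > to.py <<'E'
# to.py x y z yaw [tilt_deg about y (neg => +x side up)]
from h import *
import sys
v=list(map(float,sys.argv[1:]));x,y,z,yaw=v[:4];tilt=v[4] if len(v)>4 else 0
s=st()
Y=np.array([np.cos(np.radians(yaw)),np.sin(np.radians(yaw)),0]);Z=np.array([0,0,-1.])
Rt=np.c_[np.cross(Y,Z),Y,Z]
if tilt:
    ax=np.array([-np.sin(np.radians(2.0)),np.cos(np.radians(2.0)),0])
    Rt=R.from_rotvec(ax*np.radians(tilt)).as_matrix()@Rt
d=R.from_matrix(Rt)*R.from_quat(s['tcp_rot']).inv()
print('delta',np.round(np.array([x,y,z])-np.array(s['eef_pos'])*1000,1),'rotvec',np.round(np.degrees(d.as_rotvec()),2))
E
python3 to.py 560 -24.5 72 92.5
```

```text
t 5.97 pos [581.6 -28.  109.4] zaxis [ 0.074 -0.015 -0.997] yaw_y 92.6 F [-0.6 -0.7  1.3] op 0.248 q [-0.22  0.18  1.95  0.    0.94 -1.84]
delta [-21.6   3.5 -37.4] rotvec [ 0.88  4.24 -0.14]
```

Call:
jog_arm:
  targets: "-11 2 0 0.4 2.2 0 -0.5; -11 2 0 0.4 2 0 -0.5; 0 0 -8 0 0 0 -0.5; 0 0 0 0 0 0 -0.5"

```text
time: 6.3
eef_pos: [0.5678, -0.026, 0.1167]
tcp_rot: [-0.023, 1.0, -0.003, 0.011]
contact_force: [-1.1, -0.6, 0.5]
opening: 0.255
```

```bash
python3 to.py 560 -24.5 72 92.5
```

```text
t 6.3 pos [567.8 -26.  116.7] zaxis [ 0.022 -0.006 -1.   ] yaw_y 92.6 F [-1.1 -0.6  0.5] op 0.255 q [-0.22  0.17  1.94 -0.    1.01 -1.84]
delta [ -7.8   1.5 -44.7] rotvec [ 0.37  1.27 -0.15]
```

Call:
jog_arm:
  targets: "-4 1 -10 0.2 1 0 -0.5; -4 0 -10 0.2 0.5 0 -0.5; 0 0 -10 0 0 0 -0.5; 0 0 -10 0 0 0 -0.5"

```text
time: 6.63
eef_pos: [0.5649, -0.0262, 0.0816]
tcp_rot: [-0.023, 1.0, -0.001, 0.005]
contact_force: [0.7, 0.2, 0.2]
opening: 0.251
```

```bash
python3 to.py 560 -24.5 72 92.5
```

```text
t 6.63 pos [564.9 -26.2  81.6] zaxis [ 0.01  -0.003 -1.   ] yaw_y 92.6 F [0.7 0.2 0.2] op 0.251 q [-0.23  0.21  1.96 -0.    0.96 -1.84]
delta [-4.9  1.7 -9.6] rotvec [ 0.15  0.59 -0.15]
```

Call:
jog_arm:
  targets: "-4 1 -8 0 0.5 0 -0.5; -2 1 -4 0 0.3 0 -0.5; 0 0 0 0 0 0 -1; 0 0 0 0 0 0 -1; 0 0 0 0 0 0 -1; 0 0 0 0 0 0 -1"
  force: 60

```text
time: 7.13
eef_pos: [0.5579, -0.0246, 0.0666]
tcp_rot: [-0.023, 1.0, -0.001, -0.005]
contact_force: [-1.5, 0.1, 3.8]
opening: 0.132
```

```bash
python3 to.py 560 -24.5 72 92.5
```

```text
t 7.13 pos [557.9 -24.6  66.6] zaxis [-0.009 -0.003 -1.   ] yaw_y 92.7 F [-1.5  0.1  3.8] op 0.132 q [-0.22  0.23  1.97 -0.01  0.95 -1.84]
delta [2.1 0.1 5.4] rotvec [ 0.18 -0.54 -0.16]
```

The grip holds: the fingers stopped at 11 mm. Lift it and carry it to the tray.

Call:
jog_arm:
  targets: "0 0 15 0 0 0 -1; 0 0 35 0 0 0 -1; 0 0 40 0 0 0 -1; 0 0 40 0 0 0 -1; -4 -10 30 0 0 0 -1; -12 -30 10 0 0 0 -1; -17 -37 0 0 0 0 -1; -17 -37 0 0 0 0 -1; -17 -37 0 0 0 0 -1; -17 -37 0 0 0 0 -1"

```text
time: 7.97
eef_pos: [0.4674, -0.2073, 0.223]
tcp_rot: [-0.029, 1.0, 0.004, -0.007]
contact_force: [1.1, -0.9, -4.5]
opening: 0.129
```

```bash
python3 to.py 390 -376 200 91
```

```text
t 7.97 pos [ 467.4 -207.3  223. ] zaxis [-0.014  0.008 -1.   ] yaw_y 93.3 F [ 1.1 -0.9 -4.5] op 0.129 q [-0.62 -0.06  1.97 -0.    1.25 -2.24]
delta [ -77.4 -168.7  -23. ] rotvec [-0.46 -0.77 -2.32]
```

Call:
jog_arm:
  targets: "-14 -33 -5 0 -0.4 -1 -1; -14 -33 -5 0 -0.4 -1 -1; -14 -33 -5 -0.4 0 0 -1; -14 -33 -5 0 0 0 -1; -10 -16 -3 0 0 0 -1; -5 -8 0 0 0 0 -1; -3 -5 0 0 0 0 -1"

```text
time: 8.55
eef_pos: [0.3789, -0.3739, 0.1824]
tcp_rot: [-0.007, 1.0, 0.009, -0.008]
contact_force: [-1.6, 0.3, -4.3]
opening: 0.129
```

```bash
python3 to.py 390 -376 200 91; python3 look.py w5 tray module
```

```text
t 8.55 pos [ 378.9 -373.9  182.4] zaxis [-0.016  0.018 -1.   ] yaw_y 90.8 F [-1.6  0.3 -4.3] op 0.129 q [-0.97  0.03  1.96 -0.    1.18 -2.55]
delta [11.1 -2.1 17.6] rotvec [-1.04 -0.91  0.21]
t 8.55 pos [ 378.9 -373.9  182.4] zaxis [-0.016  0.018 -1.   ] yaw_y 90.8 F [-1.6  0.3 -4.3] op 0.129 q [-0.97  0.03  1.96 -0.    1.18 -2.55]
tray [([492.2, 331.4], 0.52)]
module [([459.7, 327.1], 0.74), ([198.4, 390.6], 0.74), ([312.3, 397.8], 0.58)]
```

View pics/w5.png

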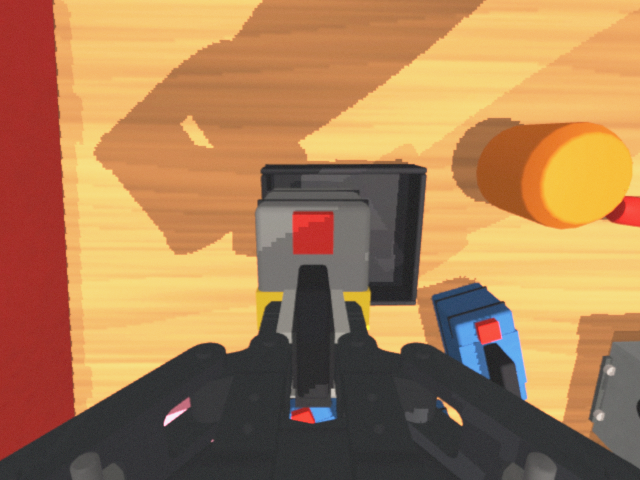

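Run:
```python
from caps import *
a=pickle.load(open('pics/w5.pkl','rb'))[0]
p,e=fit([(a,[((-59,-65,40),(262,166)),((-59,65,40),(426,167)),((59,65,40),(413,304))])],[390,-347,0],0);print(p,np.degrees(p[2]),e.tolist())
q=pickle.load(open('pics/w3.pkl','rb'))[0]
p,e=fit([(a,[((-59,-65,40),(262,166)),((-59,65,40),(426,167)),((59,65,40),(413,304))]),(q,[((-59,-65,40),(50.4,102.4)),((59,-65,40),(67,198.9)),((59,65,40),(170.4,200.2)),((-59,65,40),(161.3,101.1))])],[390,-347,0],0);print(p,np.degrees(p[2]),e.tolist())
```

```text
[ 3.88933405e+02 -3.48829578e+02  4.00540138e-03] 0.2294925942821823 [[-2.6, -0.4], [0.6, -0.1], [0.6, 0.9]]
[ 3.89442965e+02 -3.47472093e+02  8.94237848e-03] 0.5123605454609186 [[-1.2, 0.7], [1.9, 0.2], [2.5, 1.1], [-2.0, -4.8], [-0.8, -0.3], [0.2, 0.5], [-0.0, -0.9]]
```

Call:
jog_arm:
  targets: "6 -2 0 -0.6 -0.6 0 -1; 3 -1 -15 -0.4 -0.3 0 -1; 1 0 -20 0 0 0 -1; 0 0 -20 0 0 0 -1; 0 0 -15 0 0 0 -1; 0 0 -10 0 0 0 -1"

```text
time: 9.2
eef_pos: [0.4009, -0.3722, 0.1082]
tcp_rot: [-0.013, 1.0, -0.007, 0.008]
contact_force: [-0.2, -0.1, -4.4]
opening: 0.126
```

```bash
python3 to.py 388 -377 69 91
```

```text
t 9.2 pos [ 400.9 -372.2  108.2] zaxis [ 0.017 -0.013 -1.   ] yaw_y 91.5 F [-0.2 -0.1 -4.4] op 0.126 q [-0.94  0.13  2.    0.01  0.99 -2.54]
delta [-12.9  -4.8 -39.2] rotvec [ 0.77  0.96 -0.53]
```

Call:
jog_arm:
  targets: "-8 -3 0 0.5 0.6 -0.3 -1; -7 -2 0 0.4 0.4 0 -1; -3 -1 -8 0 0.4 0 -1; 0 0 -8 0 0 0 -1; 0 0 -6 0 0 0 -1"

```text
time: 9.62
eef_pos: [0.3845, -0.3776, 0.087]
tcp_rot: [-0.013, 1.0, 0.0, -0.003]
contact_force: [-0.2, -0.4, -3.6]
opening: 0.13
```

```bash
python3 to.py 388 -377 69 91
```

```text
t 9.62 pos [ 384.5 -377.6   87. ] zaxis [-0.007  0.    -1.   ] yaw_y 91.5 F [-0.2 -0.4 -3.6] op 0.13 q [-0.96  0.16  2.01 -0.01  0.97 -2.56]
delta [  3.5   0.6 -18. ] rotvec [-0.02 -0.39 -0.48]
```

Call:
jog_arm:
  targets: "2 0 -6 0 0 -0.3 -1; 1 0 -6 0 0 0 -1; 0 0 -5 0 0 0 -1; 0 0 -2 0 0 0 -1; 0 0 0 0 0 0 -1"

```text
time: 10.03
eef_pos: [0.389, -0.3792, 0.0689]
tcp_rot: [-0.009, 1.0, -0.0, -0.003]
contact_force: [-0.3, -0.1, -4.6]
opening: 0.125
```

```bash
python3 to.py 388 -377 69 91
```

```text
t 10.03 pos [ 389.  -379.2   68.9] zaxis [-0.006 -0.    -1.   ] yaw_y 91.1 F [-0.3 -0.1 -4.6] op 0.125 q [-0.96  0.2   2.01 -0.01  0.94 -2.54]
delta [-1.   2.2  0.1] rotvec [ 0.02 -0.32 -0.08]
```

Call:
jog_arm:
  targets: "0 1 -2 0 0 0 -1; 0 0 -2 0 0 0 -1; 0 0 0 0 0 0 -0.4; 0 0 0 0 0 0 -0.4; 0 0 0 0 0 0 -0.4; 0 0 15 0 0 0 -0.4; 0 0 30 0 0 0 -0.4; 0 0 40 0 0 0 -0.4; 8 10 40 0 0 0 -0.4; 15 25 30 0 0 0 -0.5"

```text
time: 10.87
eef_pos: [0.4096, -0.3441, 0.2208]
tcp_rot: [-0.007, 1.0, 0.002, -0.005]
contact_force: [1.3, -0.2, 0.3]
opening: 0.255
```

```bash
python3 to.py 559 35 215 92.5; python3 look.py w6 tray spent
```

```text
t 10.87 pos [ 409.6 -344.1  220.8] zaxis [-0.011  0.005 -1.   ] yaw_y 90.8 F [ 1.3 -0.2  0.3] op 0.255 q [-0.89 -0.01  1.92 -0.01  1.24 -2.47]
delta [149.4 379.1  -5.8] rotvec [-0.26 -0.63  1.73]
t 10.87 pos [ 409.6 -344.1  220.8] zaxis [-0.011  0.005 -1.   ] yaw_y 90.8 F [ 1.3 -0.2  0.3] op 0.255 q [-0.89 -0.01  1.92 -0.01  1.24 -2.47]
tray [([308.1, 191.8], 0.85)]
spent [([276.4, 191.3], 0.63), ([273.5, 360.6], 0.47)]
```

View pics/w6.png

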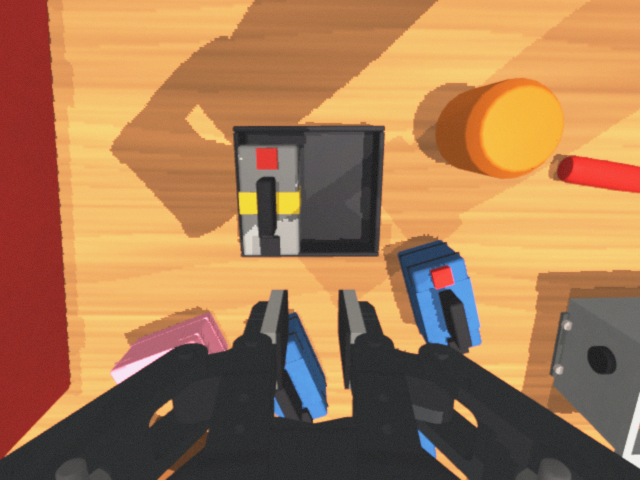

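The first spent module stands in the tray (image 268,200), with the right slot free. Next the one in the centre bay.

Call:
jog_arm:
  targets: "15 38 3 0 0 0.5 -0.5; 15 38 0 0 -0.3 0.5 -0.5; 15 38 0 0 -0.3 0.5 -0.5; 15 38 0 0 0 0.2 -0.5; 15 38 0 0 0 0 -0.5; 15 38 0 0 0 0 -0.5; 15 38 0 0 0 0 -0.5; 15 38 0 0 0 0 -0.5; 15 35 0 0 0 0 -0.5; 8 20 0 0 0 0 -0.5"

```text
time: 11.85
eef_pos: [0.5491, 0.0235, 0.2076]
tcp_rot: [-0.017, 1.0, 0.002, -0.007]
contact_force: [0.9, -0.6, -0.3]
opening: 0.249
```

```bash
python3 to.py 559 35 215 92.5; python3 look.py w7 spent; python3 crop.py w7 150 100 600 400 1.7 w7c
```

```text
t 11.85 pos [549.1  23.5 207.6] zaxis [-0.014  0.004 -1.   ] yaw_y 91.9 F [ 0.9 -0.6 -0.3] op 0.249 q [-0.14  0.04  1.9   0.    1.22 -1.75]
delta [ 9.9 11.5  7.4] rotvec [-0.24 -0.79  0.56]
t 11.85 pos [549.1  23.5 207.6] zaxis [-0.014  0.004 -1.   ] yaw_y 91.9 F [ 0.9 -0.6 -0.3] op 0.249 q [-0.14  0.04  1.9   0.    1.22 -1.75]
spent [([323.7, 222.6], 0.78)]
```

View pics/w7c.png

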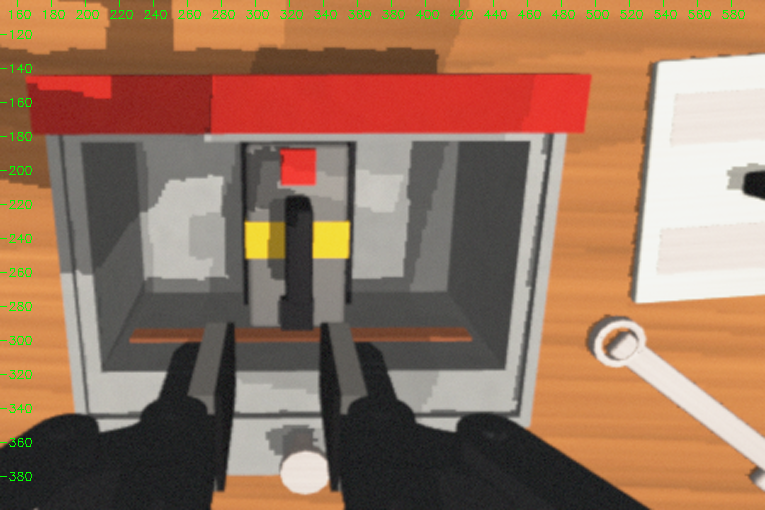

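Run:
```python
from caps import *
a=pickle.load(open('pics/w7.pkl','rb'))[0]
caps(a,'s0',(325,197.5),(324.5,283),73)
for g in ([559,36,0],[559,36,0,0]):
  p,e=fit([(a,[((-56,-102,120),(167.6,178)),((-56,102,120),(493,178)),((51,90,102),(447,317)),((51,-90,102),(210.6,317.6))])],g,0 if len(g)==3 else None);print(p.round(1),np.degrees(p[2]),e.tolist())
```

```text
s0 c [559.   33.1  73. ] len 71.2 yaw 2.1
[559.2  35.4   0. ] 1.9935448838208976 [[2.7, 0.5], [-0.4, -0.1], [-0.5, -0.4], [-0.2, -0.3]]
[558.8  35.    0.    1.6] 2.0272632199621863 [[1.0, 0.2], [0.1, -0.5], [-0.2, 0.0], [-1.4, 0.3]]
```

Call:
jog_arm:
  targets: "5 5 -15 0 -0.4 0.2 -0.5; 5 5 -20 0 0 0.2 -0.5; 0 0 -25 0 0 0 -0.5; -1 0 -25 0 0.2 0 -0.5; -2 0 -25 0 0.4 0 -0.5; -2 0 -20 0 0.4 0 -0.5; -2 0 -10 0 0.4 0 -0.5"

```text
time: 12.53
eef_pos: [0.5532, 0.0285, 0.0657]
tcp_rot: [-0.019, 1.0, 0.003, -0.016]
contact_force: [-26.0, 13.5, 88.3]
opening: 0.253
```

```bash
python3 to.py 559 33.5 68 92.2
```

```text
t 12.53 pos [553.2  28.5  65.7] zaxis [-0.032  0.006 -0.999] yaw_y 92.2 F [-26.   13.5  88.3] op 0.253 q [-0.13  0.24  1.97  0.    0.97 -1.74]
delta [5.8 5.  2.3] rotvec [-0.34 -1.82 -0.02]
```

Call:
jog_arm:
  targets: "0 0 20 0 0 0 -0.5; 0 0 20 0 0 0 -0.5"

```text
time: 12.7
eef_pos: [0.5502, 0.0271, 0.1032]
tcp_rot: [-0.018, 1.0, 0.005, -0.021]
contact_force: [0.6, -0.7, -0.2]
opening: 0.25
```

```bash
python3 to.py 559 33.5 68 92.2; python3 look.py w8 spent;python3 crop.py w8 150 60 550 360 1.8 w8c
```

```text
t 12.7 pos [550.2  27.1 103.2] zaxis [-0.042  0.009 -0.999] yaw_y 92.1 F [ 0.6 -0.7 -0.2] op 0.25 q [-0.14  0.18  1.96  0.    1.05 -1.74]
delta [  8.8   6.4 -35.2] rotvec [-0.49 -2.4   0.14]
t 12.7 pos [550.2  27.1 103.2] zaxis [-0.042  0.009 -0.999] yaw_y 92.1 F [ 0.6 -0.7 -0.2] op 0.25 q [-0.14  0.18  1.96  0.    1.05 -1.74]
spent [([320.3, 260.2], 0.63)]
```

View pics/w8c.png

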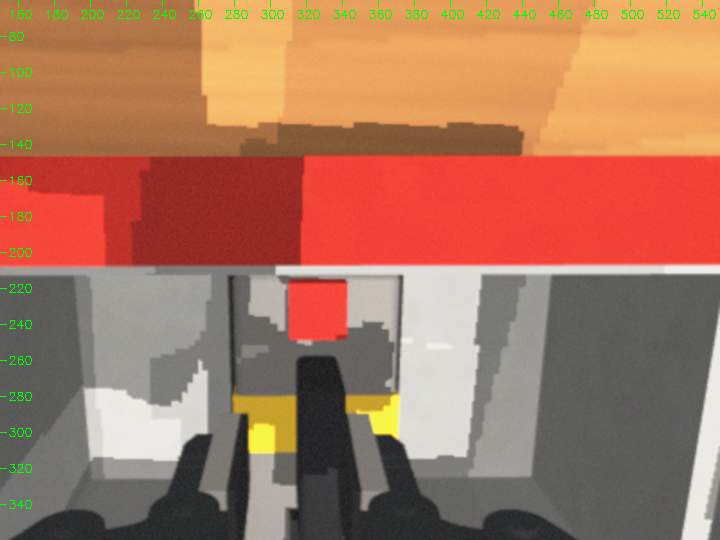

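I pressed on the rib because y was 5 mm short, so I've backed off. The module has not moved. From here I'll correct at height before each descent.

Call:
jog_arm:
  targets: "5 4 0 -0.3 -1.3 0 -0.5; 4 4 0 -0.2 -1.2 0 -0.5; 2 2 0 0 -0.5 0 -0.5"

```text
time: 13.05
eef_pos: [0.5623, 0.0344, 0.1022]
tcp_rot: [-0.016, 1.0, -0.002, 0.009]
contact_force: [0.9, -0.3, -0.2]
opening: 0.25
```

```bash
python3 to.py 559 33.5 68 92.2
```

```text
t 13.05 pos [562.3  34.4 102.2] zaxis [ 0.018 -0.003 -1.   ] yaw_y 91.9 F [ 0.9 -0.3 -0.2] op 0.25 q [-0.12  0.18  1.96 -0.    0.99 -1.72]
delta [ -3.3  -0.9 -34.2] rotvec [0.18 1.04 0.34]
```

Call:
jog_arm:
  targets: "-2 0 -8 0 0.6 0 -0.5; -1 0 -10 0 0.2 0 -0.5; 0 0 -8 0 0 0 -0.5; 0 0 -5 0 0 0 -0.5"

```text
time: 13.38
eef_pos: [0.557, 0.035, 0.0659]
tcp_rot: [-0.017, 1.0, -0.001, -0.001]
contact_force: [-14.6, 0.9, 48.9]
opening: 0.251
```

```bash
python3 to.py 559 33.5 68 92.2
```

```text
t 13.38 pos [557.   35.   65.9] zaxis [-0.001 -0.003 -1.   ] yaw_y 91.9 F [-14.6   0.9  48.9] op 0.251 q [-0.12  0.23  1.98 -0.    0.94 -1.72]
delta [ 2.  -1.5  2.1] rotvec [ 0.17 -0.07  0.28]
```

Call:
jog_arm:
  targets: "0 -1 6 0 0 0 -0.5; 0 0 0 0 0 0 -1; 0 0 0 0 0 0 -1; 0 0 0 0 0 0 -1; 0 0 0 0 0 0 -1"

```text
time: 13.8
eef_pos: [0.5565, 0.0337, 0.0701]
tcp_rot: [-0.017, 1.0, -0.001, -0.003]
contact_force: [-1.0, -0.3, 4.1]
opening: 0.125
```

```bash
python3 to.py 559 33.5 68 92.2
```

```text
t 13.8 pos [556.5  33.7  70.1] zaxis [-0.006 -0.003 -1.   ] yaw_y 91.9 F [-1.  -0.3  4.1] op 0.125 q [-0.12  0.22  1.97 -0.    0.95 -1.72]
delta [ 2.5 -0.2 -2.1] rotvec [ 0.17 -0.32  0.25]
```

Call:
jog_arm:
  targets: "0 0 15 0 0 0 -1; 0 0 35 0 0 0 -1; 0 0 40 0 0 0 -1; 0 0 40 0 0 0 -1; -6 -15 30 0 0 0 -1; -16 -35 10 0 0 0 -1; -16 -37 5 0 0 0 -1; -16 -37 0 0 0 0 -1; -16 -37 0 0 0 0 -1; -16 -37 0 0 0 0 -1"

```text
time: 14.63
eef_pos: [0.4603, -0.1608, 0.2275]
tcp_rot: [-0.024, 1.0, 0.003, -0.009]
contact_force: [1.4, -0.8, -5.1]
opening: 0.128
```

```bash
python3 to.py 389 -318 180 91
```

```text
t 14.63 pos [ 460.3 -160.8  227.5] zaxis [-0.017  0.006 -1.   ] yaw_y 92.7 F [ 1.4 -0.8 -5.1] op 0.128 q [-0.54 -0.12  2.02 -0.    1.26 -2.16]
delta [ -71.3 -157.2  -47.5] rotvec [-0.36 -0.98 -1.73]
```

Call:
jog_arm:
  targets: "-14 -33 -5 0 -0.5 -0.7 -1; -14 -33 -5 0 -0.5 -0.7 -1; -14 -32 -5 -0.4 0 0 -1; -12 -25 -8 0 0 0 -1; -5 -8 -5 0 0 0 -1; -3 -3 -5 0 0 0 -1"

```text
time: 15.13
eef_pos: [0.3852, -0.3011, 0.1789]
tcp_rot: [-0.007, 1.0, 0.005, -0.007]
contact_force: [0.1, -0.4, -5.3]
opening: 0.125
```

```bash
python3 to.py 389 -318 160 91
```

```text
t 15.13 pos [ 385.2 -301.1  178.9] zaxis [-0.014  0.009 -1.   ] yaw_y 90.8 F [ 0.1 -0.4 -5.3] op 0.125 q [-0.87 -0.07  2.06 -0.    1.16 -2.45]
delta [  3.8 -16.9 -18.9] rotvec [-0.54 -0.79  0.2 ]
```

Call:
jog_arm:
  targets: "1 -9 -10 -0.3 -0.4 0 -1; 1 -7 -15 0 0 0 -1; 0 -2 -15 0 0 0 -1; 0 0 -15 0 0 0 -1; 0 0 -10 0 0 0 -1"

```text
time: 15.55
eef_pos: [0.3847, -0.314, 0.1036]
tcp_rot: [-0.007, 1.0, 0.007, -0.006]
contact_force: [-0.6, 0.7, -5.3]
opening: 0.129
```

```bash
python3 to.py 389 -318 110 91
```

```text
t 15.55 pos [ 384.7 -314.   103.6] zaxis [-0.012  0.015 -1.   ] yaw_y 90.8 F [-0.6  0.7 -5.3] op 0.129 q [-0.89  0.05  2.1  -0.    1.01 -2.47]
delta [ 4.3 -4.   6.4] rotvec [-0.84 -0.71  0.24]
```

Call:
jog_arm:
  targets: "3 -3 0 -0.5 -0.4 0 -1; 2 -2 -8 -0.3 -0.2 0 -1; 0 0 -10 0 0 0 -1; 0 0 -8 0 0 0 -1"

```text
time: 15.88
eef_pos: [0.3903, -0.3155, 0.0729]
tcp_rot: [-0.008, 1.0, 0.002, -0.002]
contact_force: [-0.2, -0.6, -5.3]
opening: 0.124
```

```bash
python3 to.py 389 -318 70 91
```

```text
t 15.88 pos [ 390.3 -315.5   72.9] zaxis [-0.004  0.004 -1.   ] yaw_y 90.9 F [-0.2 -0.6 -5.3] op 0.124 q [-0.88  0.1   2.11 -0.    0.94 -2.47]
delta [-1.3 -2.5 -2.9] rotvec [-0.23 -0.2   0.06]
```

Call:
jog_arm:
  targets: "0 -1 -2 0 0 0 -1; 0 0 -1 0 0 0 -1; 0 0 0 0 0 0 -0.4; 0 0 0 0 0 0 -0.4; 0 0 0 0 0 0 -0.4; 0 0 15 0 0 0 -0.4; 0 0 35 0 0 0 -0.4; 0 0 40 0 0 0 -0.4; 5 10 40 0 0 0 -0.4; 10 20 30 0 0 7 -0.3"

```text
time: 16.72
eef_pos: [0.4054, -0.2885, 0.2353]
tcp_rot: [-0.068, 0.998, 0.002, -0.002]
contact_force: [0.1, -0.1, -0.0]
opening: 0.349
```

```bash
python3 to.py 460 -225 220 108; python3 look.py w9 tray module
```

```text
t 16.72 pos [ 405.4 -288.5  235.3] zaxis [-0.005  0.004 -1.   ] yaw_y 97.8 F [ 0.1 -0.1 -0. ] op 0.349 q [-0.82 -0.11  2.   -0.    1.26 -2.53]
delta [ 54.6  63.5 -15.3] rotvec [-0.21 -0.31 10.24]
t 16.72 pos [ 405.4 -288.5  235.3] zaxis [-0.005  0.004 -1.   ] yaw_y 97.8 F [ 0.1 -0.1 -0. ] op 0.349 q [-0.82 -0.11  2.   -0.    1.26 -2.53]
tray [([256.5, 183.0], 0.62)]
module [([364.6, 287.1], 0.91), ([121.0, 318.2], 0.82), ([227.9, 335.7], 0.76), ([324.5, 385.0], 0.67), ([368.2, 279.8], 0.49)]
```

View pics/w9.png

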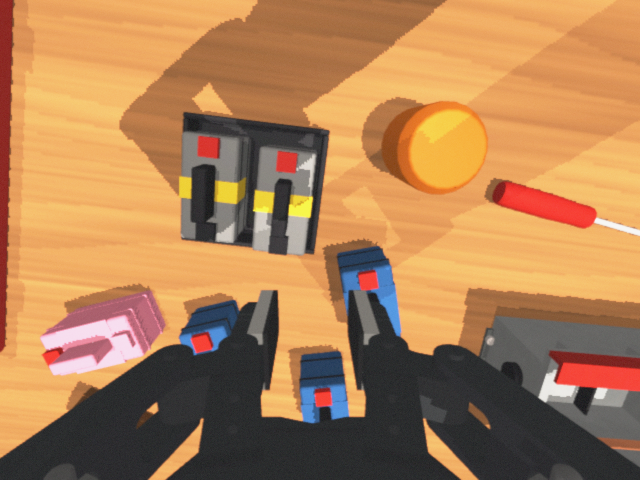

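Both spent modules stand in the tray, at (208,185) and (284,195). Next is blue module A, whose red cap is at (368,281). I'll move closer and line up with it.

Call:
jog_arm:
  targets: "15 16 -3 0 0 4 -0.3; 15 18 -3 0 0 4 -0.3; 15 18 -3 0 0 3 -0.3; 12 14 -3 0 0 0 -0.3"

```text
time: 17.2
eef_pos: [0.4635, -0.2232, 0.2216]
tcp_rot: [-0.164, 0.987, -0.001, -0.001]
contact_force: [0.2, 0.1, -0.3]
opening: 0.353
```

```bash
python3 to.py 490 -218.5 200 109.5; python3 look.py w10 module module0_red; python3 crop.py w10 100 40 600 400 1.6 w10c
```

```text
t 17.2 pos [ 463.5 -223.2  221.6] zaxis [-0.001 -0.002 -1.   ] yaw_y 108.8 F [ 0.2  0.1 -0.3] op 0.353 q [-0.64 -0.06  1.98 -0.    1.23 -2.54]
delta [ 26.5   4.7 -21.6] rotvec [ 0.13 -0.06  0.66]
t 17.2 pos [ 463.5 -223.2  221.6] zaxis [-0.001 -0.002 -1.   ] yaw_y 108.8 F [ 0.2  0.1 -0.3] op 0.353 q [-0.64 -0.06  1.98 -0.    1.23 -2.54]
module [([308.9, 230.4], 0.78), ([16.7, 328.8], 0.7), ([37.0, 216.7], 0.69), ([152.6, 261.1], 0.67)]
module0_red [([110.8, 252.2], 0.84), ([152.2, 261.8], 0.71)]
```

View pics/w10c.png

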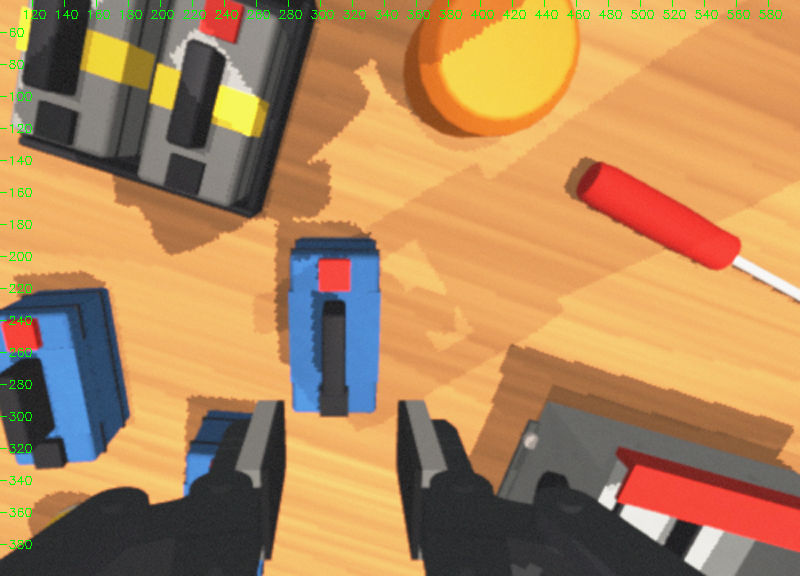

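```bash
python3 - <<'E'
from caps import *
a=pickle.load(open('pics/w10.pkl','rb'))[0]
c=caps(a,'A',(309,211.5),(308.7,290))
E
python3 to.py 490 -218.5 110 109.5
```

```text
A c [ 490. -219.   69.] len 71.0 yaw 18.4
t 17.35 pos [ 462.8 -223.2  221. ] zaxis [-0.003 -0.002 -1.   ] yaw_y 108.9 F [-0.4 -0.1  0.7] op 0.354 q [-0.65 -0.06  1.98 -0.    1.23 -2.54]
delta [  27.2    4.7 -111. ] rotvec [ 0.09 -0.18  0.63]
```

Call:
jog_arm:
  targets: "13 2 -10 0 0 0 -0.3; 13 2 -20 0 0 0 -0.3; 4 0 -25 0 0 0 -0.3; 0 0 -25 0 0 0 -0.3; 0 0 -15 0 0 0 -0.3"

```text
time: 17.77
eef_pos: [0.4936, -0.2261, 0.1261]
tcp_rot: [-0.161, 0.987, -0.006, 0.001]
contact_force: [0.4, 0.2, -1.2]
opening: 0.351
```

```bash
python3 to.py 490 -219 67 109
```

```text
t 17.77 pos [ 493.6 -226.1  126.1] zaxis [ 0.004 -0.011 -1.   ] yaw_y 108.5 F [ 0.4  0.2 -1.2] op 0.351 q [-0.61  0.11  1.99 -0.01  1.03 -2.5 ]
delta [ -3.6   7.1 -59.1] rotvec [0.62 0.23 0.52]
```

Call:
jog_arm:
  targets: "-2 5 -8 0.4 0.2 0.4 -0.3; -1 4 -12 0.2 0 0.2 -0.3; 0 1 -15 0 0 0 -0.3; 0 0 -10 0 0 0 -0.3"

```text
time: 18.1
eef_pos: [0.487, -0.2179, 0.0758]
tcp_rot: [-0.163, 0.987, 0.001, -0.002]
contact_force: [-0.1, 0.2, -0.8]
opening: 0.35
```

```bash
python3 to.py 490 -219 67 109
```

```text
t 18.1 pos [ 487.  -217.9   75.8] zaxis [-0.004  0.002 -1.   ] yaw_y 108.8 F [-0.1  0.2 -0.8] op 0.35 q [-0.61  0.17  2.03 -0.    0.95 -2.51]
delta [ 3.  -1.1 -8.8] rotvec [-0.13 -0.22  0.18]
```

Call:
jog_arm:
  targets: "2 -1 -5 0 0 0 -0.3; 1 0 -3 0 0 0 -0.3; 0 0 0 0 0 0 -1; 0 0 0 0 0 0 -1; 0 0 0 0 0 0 -1; 0 0 0 0 0 0 -1; 0 0 0 0 0 0 -1"
  force: 70

```text
time: 18.68
eef_pos: [0.4887, -0.2192, 0.0657]
tcp_rot: [-0.163, 0.987, 0.002, -0.003]
contact_force: [1.1, 0.6, -4.1]
opening: 0.128
```

```bash
python3 to.py 490 -219 67 109
```

```text
t 18.68 pos [ 488.7 -219.2   65.7] zaxis [-0.006  0.004 -1.   ] yaw_y 108.7 F [ 1.1  0.6 -4.1] op 0.128 q [-0.61  0.19  2.03 -0.    0.93 -2.51]
delta [1.3 0.2 1.3] rotvec [-0.21 -0.35  0.25]
```

Call:
jog_arm:
  targets: "0 0 15 0 0 0 -1; 0 0 35 0 0 0 -1; 0 0 40 0 0 0 -1; 0 0 40 0 0 -3 -1; 5 10 30 0 0 -4 -1; 12 32 10 0 0 -4 -1; 13 36 0 0 0 -4 -1; 13 36 0 0 0 -2 -1; 13 36 0 0 0 0 -1; 8 22 0 0 0 0 -1"

```text
time: 19.52
eef_pos: [0.5458, -0.0408, 0.2386]
tcp_rot: [-0.002, 1.0, 0.009, -0.004]
contact_force: [-0.4, -1.0, -4.9]
opening: 0.129
```

```bash
python3 to.py 560 -23.5 200 92
```

```text
t 19.52 pos [545.8 -40.8 238.6] zaxis [-0.008  0.017 -1.   ] yaw_y 90.3 F [-0.4 -1.  -4.9] op 0.129 q [-0.27  0.    1.88  0.02  1.27 -1.85]
delta [ 14.2  17.3 -38.6] rotvec [-0.99 -0.48  1.74]
```

Call:
jog_arm:
  targets: "6 8 0 -0.6 -0.3 0.9 -1; 5 6 -6 -0.3 0 0.6 -1; 2 3 -10 0 0 0.2 -1; 0 0 -10 0 0 0 -1"

```text
time: 19.85
eef_pos: [0.5597, -0.0167, 0.2112]
tcp_rot: [-0.022, 1.0, 0.001, -0.001]
contact_force: [0.5, 0.6, -5.8]
opening: 0.124
```

```bash
python3 to.py 560 -23.5 190 92; python3 look.py w11 lip;  python3 crop.py w11 150 60 620 400 1.7 w11c
```

```text
t 19.85 pos [559.7 -16.7 211.2] zaxis [-0.002  0.003 -1.   ] yaw_y 92.5 F [ 0.5  0.6 -5.8] op 0.124 q [-0.21  0.05  1.88  0.    1.21 -1.83]
delta [  0.3  -6.8 -21.2] rotvec [-0.14 -0.09 -0.51]
t 19.85 pos [559.7 -16.7 211.2] zaxis [-0.002  0.003 -1.   ] yaw_y 92.5 F [ 0.5  0.6 -5.8] op 0.124 q [-0.21  0.05  1.88  0.    1.21 -1.83]
lip [([394.2, 157.0], 0.62)]
```

View pics/w11c.png

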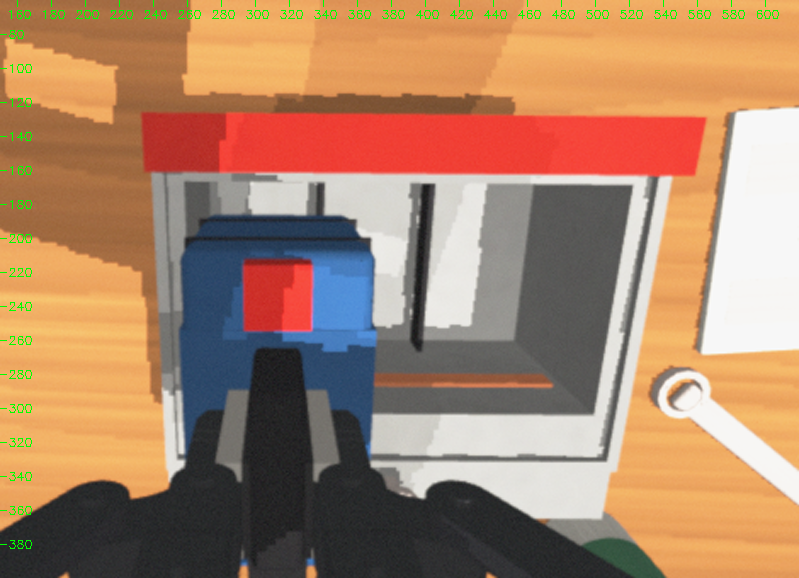

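Call:
jog_arm:
  targets: "0 -4 -8 0 0 -0.3 -1; 0 -2 -12 0 0 -0.2 -1; 0 -1 -12 0 0 0 -1; 0 0 -8 0 0 0 -1"

```text
time: 20.28
eef_pos: [0.5574, -0.0288, 0.1658]
tcp_rot: [-0.014, 1.0, 0.001, -0.003]
contact_force: [-0.1, -0.2, -5.5]
opening: 0.122
```

```bash
python3 to.py 560 -23.5 170 92
```

```text
t 20.28 pos [557.4 -28.8 165.8] zaxis [-0.007  0.002 -1.   ] yaw_y 91.6 F [-0.1 -0.2 -5.5] op 0.122 q [-0.23  0.1   1.92  0.    1.13 -1.83]
delta [2.6 5.3 4.2] rotvec [-0.12 -0.39  0.42]
```

Call:
jog_arm:
  targets: "1 3 0 0 -0.2 0.2 -1; 1 2 0 0 -0.1 0.2 -1; 0 0 0 0 0 0 -1"

```text
time: 20.53
eef_pos: [0.5572, -0.0243, 0.1611]
tcp_rot: [-0.016, 1.0, 0.002, -0.004]
contact_force: [0.0, 0.3, -4.2]
opening: 0.125
```

```bash
python3 to.py 560 -23.5 170 92
```

```text
t 20.53 pos [557.2 -24.3 161.1] zaxis [-0.009  0.004 -1.   ] yaw_y 91.9 F [ 0.   0.3 -4.2] op 0.125 q [-0.23  0.1   1.92  0.    1.12 -1.83]
delta [2.8 0.8 8.9] rotvec [-0.22 -0.49  0.14]
```

Call:
jog_arm:
  targets: "2 0 -10 -0.1 -0.3 0 -1; 1 0 -12 0 0 0 -1; 0 0 -12 0 0 0 -1; 0 0 -10 0 0 0 -1"

```text
time: 20.87
eef_pos: [0.5632, -0.0244, 0.1182]
tcp_rot: [-0.017, 1.0, -0.0, 0.003]
contact_force: [0.6, 0.4, -5.4]
opening: 0.126
```

```bash
python3 to.py 560 -23.5 73 92
```

```text
t 20.87 pos [563.2 -24.4 118.2] zaxis [ 0.005 -0.    -1.   ] yaw_y 91.9 F [ 0.6  0.4 -5.4] op 0.126 q [-0.22  0.16  1.94  0.    1.03 -1.83]
delta [ -3.2   0.9 -45.2] rotvec [0.01 0.31 0.06]
```

Call:
jog_arm:
  targets: "-2 0 -10 0 0.2 0 -1; -1 0 -12 0 0 0 -1; 0 0 -10 0 0 0 -1; 0 0 -5 0 0 0 -1"

```text
time: 21.2
eef_pos: [0.5584, -0.0238, 0.0745]
tcp_rot: [-0.017, 1.0, 0.0, -0.001]
contact_force: [-0.7, 0.3, -4.6]
opening: 0.124
```

```bash
python3 to.py 560 -23.5 71 92
```

```text
t 21.2 pos [558.4 -23.8  74.5] zaxis [-0.002  0.001 -1.   ] yaw_y 91.9 F [-0.7  0.3 -4.6] op 0.124 q [-0.22  0.22  1.97  0.    0.95 -1.83]
delta [ 1.6  0.3 -3.5] rotvec [-0.05 -0.12  0.06]
```

Call:
jog_arm:
  targets: "1 0 -3 0 0 0 -1; 0 0 -1 0 0 0 -1; 0 0 0 0 0 0 -1"

```text
time: 21.45
eef_pos: [0.5596, -0.0235, 0.0701]
tcp_rot: [-0.017, 1.0, 0.001, -0.002]
contact_force: [-0.1, 0.2, -6.0]
opening: 0.126
```

```bash
python3 to.py 560 -23.5 71 92
```

```text
t 21.45 pos [559.6 -23.5  70.1] zaxis [-0.004  0.002 -1.   ] yaw_y 91.9 F [-0.1  0.2 -6. ] op 0.126 q [-0.22  0.23  1.97  0.    0.95 -1.83]
delta [0.4 0.  0.9] rotvec [-0.09 -0.24  0.06]
```

Call:
jog_arm:
  targets: "0 0 -2 0 0 0 -1; 0 0 0 0 0 0 -0.5; 0 0 0 0 0 0 -0.5; 0 0 0 0 0 0 -0.5; 0 0 15 0 0 0 -0.5; 0 0 35 0 0 0 -0.5; 0 0 40 0 0 0 -0.5; 0 -5 40 0 0 0 -0.5; 5 -30 10 0 0 0 -0.3; 5 -38 0 0 0 3 -0.3"

```text
time: 22.28
eef_pos: [0.5734, -0.0941, 0.2211]
tcp_rot: [-0.048, 0.999, -0.001, 0.005]
contact_force: [0.1, 0.3, -1.4]
opening: 0.351
```

```bash
python3 to.py 600 -250 220 104; python3 look.py w12 module
```

```text
t 22.28 pos [573.4 -94.1 221.1] zaxis [ 0.01  -0.001 -1.   ] yaw_y 95.5 F [ 0.1  0.3 -1.4] op 0.351 q [-0.34  0.08  1.83  0.    1.22 -2.01]
delta [  26.6 -155.9   -1.1] rotvec [-0.    0.59  8.54]
t 22.28 pos [573.4 -94.1 221.1] zaxis [ 0.01  -0.001 -1.   ] yaw_y 95.5 F [ 0.1  0.3 -1.4] op 0.351 q [-0.34  0.08  1.83  0.    1.22 -2.01]
module [([38.9, 179.4], 0.62), ([165.5, 237.7], 0.57), ([384.5, 197.5], 0.55)]
```

View pics/w12.png

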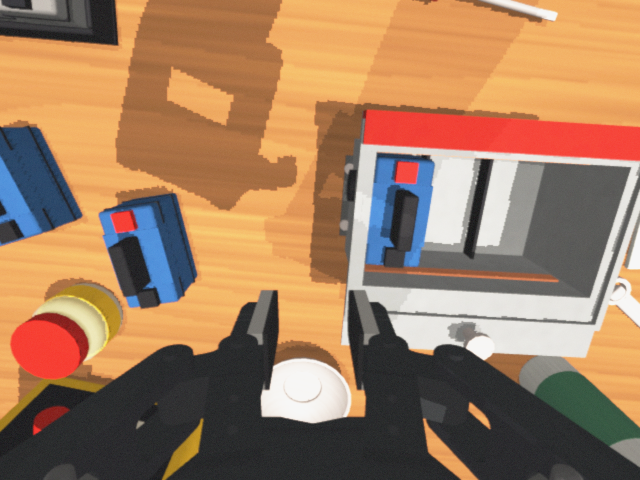

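Module A is seated in the -y bay at (400,210), red cap towards the lip. Next is blue module C, with caps at (123,222) and (148,297). The jar beside it at (60,340) stays clear.

Run:
```python
from caps import *
a=pickle.load(open('pics/w12.pkl','rb'))[0]
caps(a,'C',(123.5,222),(148.5,297.5));caps(a,'A in box',(406,172.5),(395,257),73)
```

```text
C c [ 624.6 -243.7   69. ] len 70.6 yaw 14.8
A in box c [562.6 -24.2  73. ] len 71.2 yaw 2.3
```

Call:
jog_arm:
  targets: "7 -36 0 0 0 3 -0.3; 7 -36 0 0 0 3 -0.3; 7 -36 0 0 0 3 -0.3; 3 -20 0 0 0 0 -0.3; 0 -5 0 0 0 0 -0.3"

```text
time: 22.8
eef_pos: [0.599, -0.2354, 0.2217]
tcp_rot: [-0.126, 0.992, -0.002, 0.008]
contact_force: [-0.5, 0.1, 0.4]
opening: 0.35
```

```bash
python3 to.py 624 -246 200 104; python3 look.py w13 module;  python3 crop.py w13 100 40 600 400 1.6 w13c
```

```text
t 22.8 pos [ 599.  -235.4  221.7] zaxis [ 0.015 -0.002 -1.   ] yaw_y 104.5 F [-0.5  0.1  0.4] op 0.35 q [-0.53  0.22  1.68  0.01  1.23 -2.36]
delta [ 25.  -10.6 -21.7] rotvec [ 0.1   0.88 -0.46]
t 22.8 pos [ 599.  -235.4  221.7] zaxis [ 0.015 -0.002 -1.   ] yaw_y 104.5 F [-0.5  0.1  0.4] op 0.35 q [-0.53  0.22  1.68  0.01  1.23 -2.36]
module [([50.6, 235.3], 0.96), ([300.0, 224.0], 0.91), ([190.3, 146.4], 0.6), ([62.3, 101.2], 0.56)]
```

View pics/w13c.png

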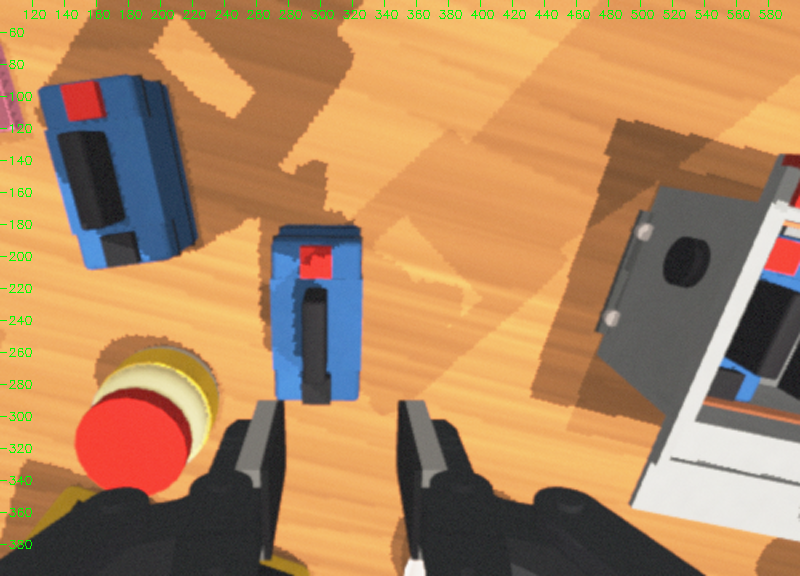

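```bash
python3 - <<'E'
from caps import *
a=pickle.load(open('pics/w13.pkl','rb'))[0]
caps(a,'C',(297.5,203.5),(297.5,281.5));caps(a,'B',(151.5,102.5),(175,196))
E
python3 to.py 623.5 -243.5 120 104.5
```

```text
C c [ 623.8 -244.4   69. ] len 70.1 yaw 13.7
B c [ 575.3 -365.1   69. ] len 72.5 yaw 22.0
t 22.9 pos [ 598.6 -233.2  221.4] zaxis [ 0.014 -0.    -1.   ] yaw_y 104.5 F [0.2 1.2 0.4] op 0.347 q [-0.53  0.22  1.68  0.01  1.23 -2.36]
delta [  24.9  -10.3 -101.4] rotvec [ 0.01  0.82 -0.01]
```

Call:
jog_arm:
  targets: "11 -5 -10 0 0.4 0 -0.3; 10 -5 -20 0 0.3 0 -0.3; 3 -1 -25 0 0 0 -0.3; 0 0 -20 0 0 0 -0.3; 0 0 -15 0 0 0 -0.3"

```text
time: 23.32
eef_pos: [0.6263, -0.2364, 0.1353]
tcp_rot: [-0.128, 0.992, -0.002, 0.006]
contact_force: [0.5, 0.1, -0.7]
opening: 0.351
```

```bash
python3 to.py 623.5 -244 67 104
```

```text
t 23.32 pos [ 626.3 -236.4  135.3] zaxis [ 0.012 -0.002 -1.   ] yaw_y 104.7 F [ 0.5  0.1 -0.7] op 0.351 q [-0.51  0.36  1.67  0.    1.1  -2.34]
delta [ -2.8  -7.6 -68.3] rotvec [ 0.14  0.71 -0.72]
```

Call:
jog_arm:
  targets: "-1 -5 -10 0 0.4 -0.4 -0.3; -1 -4 -15 0 0.2 -0.3 -0.3; 0 -1 -15 0 0 0 -0.3; 0 0 -12 0 0 0 -0.3"

```text
time: 23.65
eef_pos: [0.6239, -0.2404, 0.0792]
tcp_rot: [-0.124, 0.992, -0.0, -0.0]
contact_force: [-0.2, 0.2, -0.5]
opening: 0.352
```

```bash
python3 to.py 623.5 -244 67 104
```

```text
t 23.65 pos [ 623.9 -240.4   79.2] zaxis [-0.001 -0.    -1.   ] yaw_y 104.2 F [-0.2  0.2 -0.5] op 0.352 q [-0.52  0.43  1.69 -0.    1.02 -2.34]
delta [ -0.4  -3.6 -12.2] rotvec [ 0.01 -0.03 -0.25]
```

Call:
jog_arm:
  targets: "0 -3 -6 0 0 0 -0.3; 0 -1 -5 0 0 0 -0.3; 0 0 0 0 0 0 -1; 0 0 0 0 0 0 -1; 0 0 0 0 0 0 -1; 0 0 0 0 0 0 -1; 0 0 0 0 0 0 -1"

```text
time: 24.23
eef_pos: [0.6223, -0.2435, 0.0635]
tcp_rot: [-0.124, 0.992, 0.002, -0.002]
contact_force: [0.4, -0.4, -2.8]
opening: 0.126
```

```bash
python3 to.py 623.5 -244 67 104
```

```text
t 24.23 pos [ 622.3 -243.5   63.5] zaxis [-0.005  0.003 -1.   ] yaw_y 104.2 F [ 0.4 -0.4 -2.8] op 0.126 q [-0.52  0.45  1.69  0.    1.01 -2.34]
delta [ 1.2 -0.5  3.5] rotvec [-0.18 -0.27 -0.21]
```

Call:
jog_arm:
  targets: "0 0 15 0 0 0 -1; 0 0 35 0 0 0 -1; 0 0 40 0 0 0 -1; 0 0 40 0 0 -2 -1; -3 10 30 0 0 -3 -1; -8 35 10 0 0 -3 -1; -9 38 0 0 0 -3 -1; -9 38 0 0 0 -1 -1; -9 38 0 0 0 0 -1; -9 38 0 0 0 0 -1"

```text
time: 25.07
eef_pos: [0.5665, -0.0455, 0.244]
tcp_rot: [-0.007, 1.0, 0.005, -0.002]
contact_force: [1.3, 0.5, -4.0]
opening: 0.13
```

```bash
python3 to.py 557.5 36 200 92
```

```text
t 25.07 pos [566.5 -45.5 244. ] zaxis [-0.005  0.009 -1.   ] yaw_y 90.8 F [ 1.3  0.5 -4. ] op 0.13 q [-0.26  0.05  1.83  0.01  1.28 -1.85]
delta [ -9.   81.5 -44. ] rotvec [-0.54 -0.29  1.19]
```

Call:
jog_arm:
  targets: "-3 25 -3 -0.3 -0.2 0.4 -1; -2 20 -5 -0.2 0 0.3 -1; -1 12 -8 0 0 0 -1; 0 4 -10 0 0 0 -1; 0 1 -10 0 0 0 -1; 0 0 0 0 0 0 -1"

```text
time: 25.57
eef_pos: [0.554, 0.0281, 0.2106]
tcp_rot: [-0.018, 1.0, 0.002, -0.001]
contact_force: [0.4, -0.9, -6.2]
opening: 0.126
```

```bash
python3 to.py 557.5 36 170 92; python3 look.py w14 lip;  python3 crop.py w14 150 60 620 400 1.7 w14c
```

```text
t 25.57 pos [554.   28.1 210.6] zaxis [-0.001  0.003 -1.   ] yaw_y 92.1 F [ 0.4 -0.9 -6.2] op 0.126 q [-0.13  0.04  1.89  0.    1.21 -1.74]
delta [  3.5   7.9 -40.6] rotvec [-0.18 -0.07 -0.06]
t 25.57 pos [554.   28.1 210.6] zaxis [-0.001  0.003 -1.   ] yaw_y 92.1 F [ 0.4 -0.9 -6.2] op 0.126 q [-0.13  0.04  1.89  0.    1.21 -1.74]
lip [([323.3, 165.9], 0.78)]
```

View pics/w14c.png

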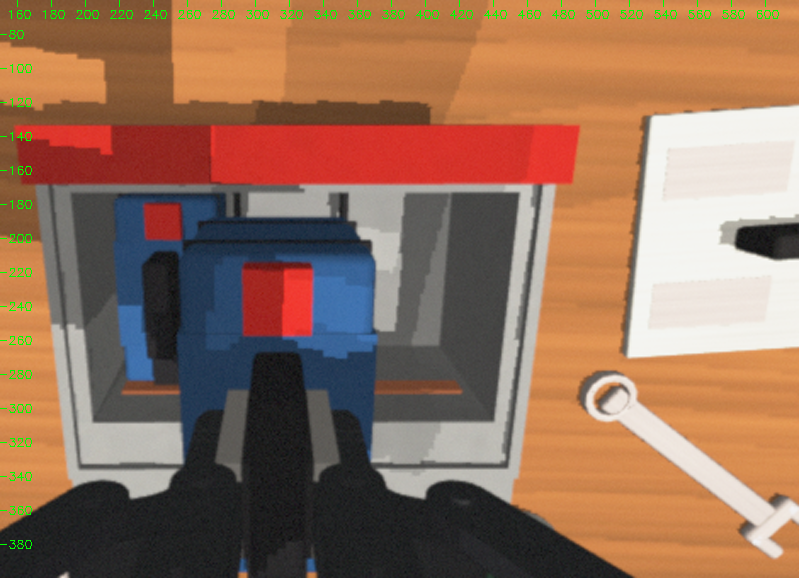

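Call:
jog_arm:
  targets: "2 4 -5 0 0 0 -1; 1 3 -12 0 0 0 -1; 0 1 -12 0 0 0 -1; 0 0 -8 0 0 0 -1; 0 0 0 0 0 0 -1"

```text
time: 26.08
eef_pos: [0.5604, 0.0322, 0.1733]
tcp_rot: [-0.015, 1.0, 0.001, 0.003]
contact_force: [-0.3, -0.4, -5.6]
opening: 0.126
```

```bash
python3 to.py 557.5 36 170 92
```

```text
t 26.08 pos [560.4  32.2 173.3] zaxis [ 0.005  0.001 -1.   ] yaw_y 91.7 F [-0.3 -0.4 -5.6] op 0.126 q [-0.12  0.09  1.91  0.    1.13 -1.73]
delta [-2.9  3.8 -3.3] rotvec [-0.08  0.29  0.31]
```

Call:
jog_arm:
  targets: "-2 3 0 0 0.2 0.2 -1; -1 1 -10 0 0.1 0.1 -1; 0 0 -12 0 0 0 -1; 0 0 -12 0 0 0 -1; 0 0 0 0 0 0 -1"

```text
time: 26.5
eef_pos: [0.5568, 0.0363, 0.1352]
tcp_rot: [-0.017, 1.0, 0.001, -0.001]
contact_force: [-0.3, -0.4, -6.7]
opening: 0.122
```

```bash
python3 to.py 557.5 36 69 92
```

```text
t 26.5 pos [556.8  36.3 135.2] zaxis [-0.002  0.001 -1.   ] yaw_y 92.0 F [-0.3 -0.4 -6.7] op 0.122 q [-0.12  0.13  1.94  0.    1.07 -1.72]
delta [  0.7  -0.3 -66.2] rotvec [-0.08 -0.11  0.  ]
```

Call:
jog_arm:
  targets: "0 0 -12 0 0 0 -1; 0 0 -12 0 0 0 -1; 0 0 -10 0 0 0 -1; 0 0 0 0 0 0 -1"

```text
time: 26.83
eef_pos: [0.5564, 0.0364, 0.0969]
tcp_rot: [-0.018, 1.0, 0.001, -0.001]
contact_force: [-0.4, 0.2, -5.7]
opening: 0.125
```

```bash
python3 to.py 557.5 36 69 92
```

```text
t 26.83 pos [556.4  36.4  96.9] zaxis [-0.003  0.001 -1.   ] yaw_y 92.0 F [-0.4  0.2 -5.7] op 0.125 q [-0.12  0.18  1.97  0.    1.   -1.72]
delta [  1.1  -0.4 -27.9] rotvec [-0.08 -0.15 -0.01]
```

Call:
jog_arm:
  targets: "0.5 0 -8 0 0 0 -1; 0 0 -8 0 0 0 -1; 0 0 -6 0 0 0 -1; 0 0 -3 0 0 0 -1"

```text
time: 27.17
eef_pos: [0.5577, 0.0362, 0.0699]
tcp_rot: [-0.017, 1.0, 0.001, -0.001]
contact_force: [-0.5, -0.0, -5.5]
opening: 0.129
```

```bash
python3 to.py 557.5 36 69 92
```

```text
t 27.17 pos [557.7  36.2  69.9] zaxis [-0.001  0.001 -1.   ] yaw_y 92.0 F [-0.5 -0.  -5.5] op 0.129 q [-0.12  0.22  1.97  0.    0.94 -1.72]
delta [-0.2 -0.2 -0.9] rotvec [-0.07 -0.07 -0.  ]
```

Call:
jog_arm:
  targets: "0 0 -1.5 0 0 0 -1; 0 0 0 0 0 0 -1; 0 0 0 0 0 0 -0.5; 0 0 0 0 0 0 -0.5; 0 0 0 0 0 0 -0.5; 0 0 15 0 0 0 -0.5; 0 0 35 0 0 0 -0.5; 0 0 40 0 0 0 -0.5; 0 -5 40 0 0 0 -0.5; 0 -30 10 0 0 0 -0.3"

```text
time: 28.0
eef_pos: [0.5602, 0.0036, 0.2188]
tcp_rot: [-0.02, 1.0, 0.001, 0.004]
contact_force: [1.5, -0.9, 1.0]
opening: 0.345
```

```bash
python3 to.py 550 -358 220 112
```

```text
t 28.0 pos [560.2   3.6 218.8] zaxis [ 0.007  0.002 -1.   ] yaw_y 92.3 F [ 1.5 -0.9  1. ] op 0.345 q [-0.18  0.04  1.88  0.    1.22 -1.79]
delta [ -10.2 -361.6    1.2] rotvec [-0.16  0.38 19.74]
```

Call:
jog_arm:
  targets: "-1 -38 0 0 0 2 -0.3; -1 -38 0 0 0 2 -0.3; -1 -38 0 0 0 2 -0.3; -1 -38 0 0 0 2 -0.3; -1 -38 0 0 0 2 -0.3; -1 -38 0 0 0 2 -0.3; -1 -38 0 0 0 2 -0.3; -1 -38 0 0 0 2 -0.3; -1 -30 0 0 0 2 -0.3; 0 -20 0 0 0 0 -0.3"

```text
time: 28.83
eef_pos: [0.5579, -0.37, 0.248]
tcp_rot: [-0.187, 0.982, -0.01, 0.026]
contact_force: [-0.5, 0.7, 0.7]
opening: 0.349
```

```bash
python3 to.py 575 -365 200 112; python3 look.py w15 module;  python3 crop.py w15 100 40 600 400 1.6 w15c
```

```text
t 28.83 pos [ 557.9 -370.   248. ] zaxis [ 0.054 -0.01  -0.998] yaw_y 111.5 F [-0.5  0.7  0.7] op 0.349 q [-0.75  0.24  1.61  0.03  1.25 -2.7 ]
delta [ 17.1   5.  -48. ] rotvec [0.57 3.09 0.43]
t 28.83 pos [ 557.9 -370.   248. ] zaxis [ 0.054 -0.01  -0.998] yaw_y 111.5 F [-0.5  0.7  0.7] op 0.349 q [-0.75  0.24  1.61  0.03  1.25 -2.7 ]
module [([211.5, 156.1], 0.59), ([177.0, 265.5], 0.56)]
```

View pics/w15c.png

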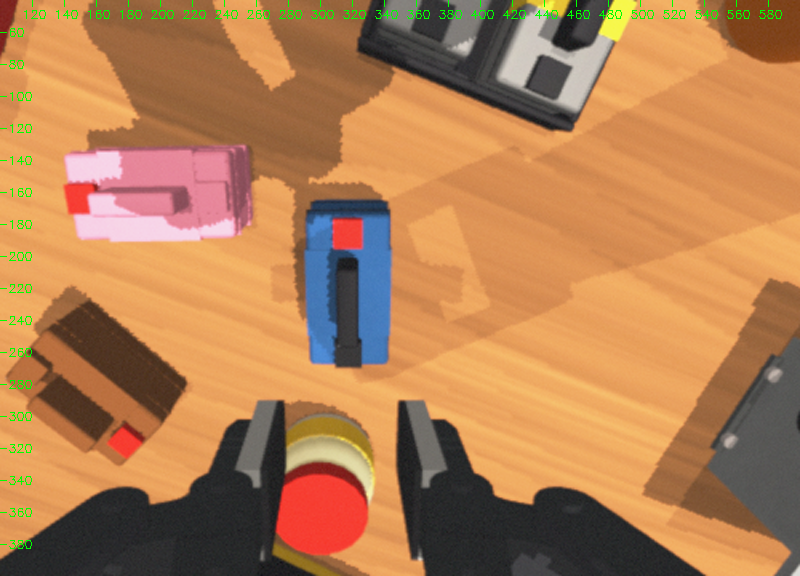

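The blue module B at (317,220) is the one to take. The pink one at (190,165) and the brown one at (150,270) are left alone.

```bash
python3 - <<'E'
from caps import *
a=pickle.load(open('pics/w15.pkl','rb'))[0]
caps(a,'B',(317,186),(317.5,260.5))
E
python3 to.py 575 -365 150 112
```

```text
B c [ 575.2 -365.5   69. ] len 71.2 yaw 22.1
t 28.93 pos [ 557.9 -370.6  248. ] zaxis [ 0.054 -0.011 -0.998] yaw_y 111.3 F [ 0.1 -0.8  0.5] op 0.348 q [-0.75  0.24  1.61  0.03  1.25 -2.7 ]
delta [ 17.1   5.6 -98. ] rotvec [0.6  3.1  0.62]
```

Call:
jog_arm:
  targets: "9 2 -5 0.3 1.5 0.2 -0.3; 7 2 -15 0.2 1.2 0.2 -0.3; 2 0 -25 0 0.3 0 -0.3; 0 0 -25 0 0 0 -0.3; 0 0 -15 0 0 0 -0.3; 0 0 0 0 0 0 -0.3"

```text
time: 29.43
eef_pos: [0.58, -0.3652, 0.1701]
tcp_rot: [-0.189, 0.982, -0.006, 0.005]
contact_force: [-1.0, 0.0, -0.4]
opening: 0.352
```

```bash
python3 to.py 575 -365 67 112
```

```text
t 29.43 pos [ 580.  -365.2  170.1] zaxis [ 0.012 -0.01  -1.   ] yaw_y 111.8 F [-1.   0.  -0.4] op 0.352 q [-0.71  0.35  1.61  0.    1.16 -2.66]
delta [  -5.     0.2 -103.1] rotvec [0.56 0.72 0.24]
```

Call:
jog_arm:
  targets: "-3 0 -15 0.3 0.4 0 -0.3; -2 0 -20 0.2 0.3 0 -0.3; 0 0 -20 0 0 0 -0.3; 0 0 -15 0 0 0 -0.3; 0 0 -5 0 0 0 -0.3"

```text
time: 29.85
eef_pos: [0.5783, -0.364, 0.0998]
tcp_rot: [-0.19, 0.982, -0.005, 0.004]
contact_force: [-0.3, 0.7, -0.5]
opening: 0.352
```

```bash
python3 to.py 575 -365 67 112
```

```text
t 29.85 pos [ 578.3 -364.    99.8] zaxis [ 0.009 -0.008 -1.   ] yaw_y 112.0 F [-0.3  0.7 -0.5] op 0.352 q [-0.71  0.42  1.65  0.    1.05 -2.66]
delta [ -3.3  -1.  -32.8] rotvec [0.45 0.53 0.04]
```

Call:
jog_arm:
  targets: "-2 -1 -10 0.3 0.3 0 -0.3; -1 0 -10 0.2 0.2 0 -0.3; 0 0 -8 0 0 0 -0.3; 0 0 -3 0 0 0 -0.3"

```text
time: 30.18
eef_pos: [0.5763, -0.3653, 0.0692]
tcp_rot: [-0.191, 0.982, -0.001, 0.001]
contact_force: [0.3, -0.2, 0.1]
opening: 0.351
```

```bash
python3 to.py 575 -365 67 112
```

```text
t 30.18 pos [ 576.3 -365.3   69.2] zaxis [ 0.003 -0.001 -1.   ] yaw_y 112.0 F [ 0.3 -0.2  0.1] op 0.351 q [-0.71  0.46  1.66  0.    1.02 -2.67]
delta [-1.3  0.3 -2.2] rotvec [0.05 0.16 0.  ]
```

Call:
jog_arm:
  targets: "0 0 -1 0 0 0 -1; 0 0 0 0 0 0 -1; 0 0 0 0 0 0 -1; 0 0 0 0 0 0 -1; 0 0 0 0 0 0 -1"

```text
time: 30.6
eef_pos: [0.5761, -0.3653, 0.0675]
tcp_rot: [-0.191, 0.982, -0.0, 0.001]
contact_force: [-0.1, 0.1, -2.3]
opening: 0.126
```

```bash
python3 to.py 575 -365 67 112
```

```text
t 30.6 pos [ 576.1 -365.3   67.5] zaxis [ 0.002 -0.    -1.   ] yaw_y 112.0 F [-0.1  0.1 -2.3] op 0.126 q [-0.71  0.46  1.66  0.    1.01 -2.67]
delta [-1.1  0.3 -0.5] rotvec [0.02 0.13 0.01]
```

Call:
jog_arm:
  targets: "0 0 15 0 0 0 -1; 0 0 35 0 0 0 -1; 0 0 40 0 0 0 -1; 0 0 40 0 0 -2 -1; 0 12 30 0 0 -3 -1; -1 35 10 0 0 -3 -1; -2 38 0 0 0 -3 -1; -2 38 0 0 0 -3 -1; -2 38 0 0 0 -3 -1; -2 38 0 0 0 -2 -1"

```text
time: 31.43
eef_pos: [0.5589, -0.163, 0.2466]
tcp_rot: [-0.012, 1.0, 0.003, 0.001]
contact_force: [1.8, 0.6, -4.7]
opening: 0.127
```

```bash
python3 to.py 558 95 225 92
```

```text
t 31.43 pos [ 558.9 -163.   246.6] zaxis [ 0.003  0.007 -1.   ] yaw_y 91.4 F [ 1.8  0.6 -4.7] op 0.127 q [-0.46  0.07  1.79  0.01  1.28 -2.06]
delta [ -0.9 258.  -21.6] rotvec [-0.39  0.16  0.62]
```

Call:
jog_arm:
  targets: "0 38 0 -0.2 0 0.3 -1; 0 38 0 0 0 0.3 -1; 0 38 -3 0 0 0 -1; 0 38 -3 0 0 0 -1; 0 38 -3 0 0 0 -1; 0 28 -5 0 0 0 -1; 0 14 -5 0 0 0 -1; 0 5 -5 0 0 0 -1; 0 0 0 0 0 0 -1"

```text
time: 32.18
eef_pos: [0.5501, 0.0944, 0.2275]
tcp_rot: [-0.021, 1.0, 0.003, 0.002]
contact_force: [0.1, -0.3, -5.0]
opening: 0.127
```

```bash
python3 to.py 558 95 180 92; python3 look.py w16 lip;  python3 crop.py w16 50 60 520 400 1.7 w16c
```

```text
t 32.18 pos [550.1  94.4 227.5] zaxis [ 0.003  0.007 -1.   ] yaw_y 92.4 F [ 0.1 -0.3 -5. ] op 0.127 q [-0.02  0.03  1.87  0.01  1.24 -1.63]
delta [  7.9   0.6 -47.5] rotvec [-0.39  0.17 -0.37]
t 32.18 pos [550.1  94.4 227.5] zaxis [ 0.003  0.007 -1.   ] yaw_y 92.4 F [ 0.1 -0.3 -5. ] op 0.127 q [-0.02  0.03  1.87  0.01  1.24 -1.63]
lip [([227.4, 165.2], 0.82), ([205.9, 6.8], 0.38)]
```

View pics/w16c.png

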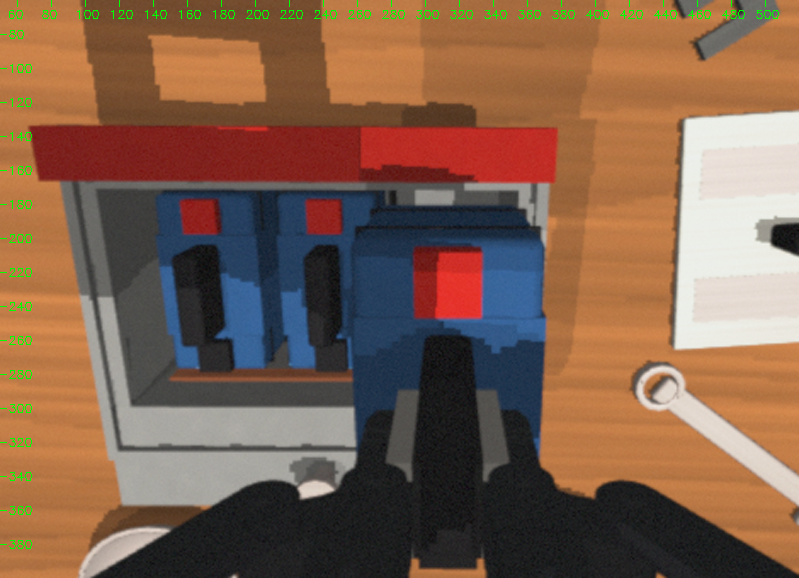

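Two blue modules are seated (caps at 167,187 and 240,187) and the third hangs over the +y bay.

Call:
jog_arm:
  targets: "4 0 -5 -0.2 0 -0.2 -1; 3 0 -15 -0.1 0 -0.1 -1; 0 0 -15 0 0 0 -1; 0 0 -10 0 0 0 -1; 0 0 0 0 0 0 -1"

```text
time: 32.7
eef_pos: [0.5618, 0.0855, 0.1845]
tcp_rot: [-0.012, 1.0, -0.001, 0.006]
contact_force: [-0.5, 0.8, -5.7]
opening: 0.125
```

```bash
python3 to.py 558 95 180 92
```

```text
t 32.7 pos [561.8  85.5 184.5] zaxis [ 0.012 -0.003 -1.   ] yaw_y 91.4 F [-0.5  0.8 -5.7] op 0.125 q [-0.03  0.09  1.89 -0.    1.15 -1.62]
delta [-3.8  9.5 -4.5] rotvec [0.16 0.68 0.6 ]
```

Call:
jog_arm:
  targets: "-2 5 0 0.1 0.4 0.3 -1; -1 3 0 0 0.2 0.2 -1; 0 1 -5 0 0 0 -1; 0 0 0 0 0 0 -1"

```text
time: 33.03
eef_pos: [0.5598, 0.0931, 0.1803]
tcp_rot: [-0.015, 1.0, -0.001, 0.001]
contact_force: [0.3, 0.1, -5.4]
opening: 0.125
```

```bash
python3 to.py 558 95 180 92
```

```text
t 33.03 pos [559.8  93.1 180.3] zaxis [ 0.001 -0.001 -1.   ] yaw_y 91.7 F [ 0.3  0.1 -5.4] op 0.125 q [-0.01  0.1   1.89 -0.    1.15 -1.61]
delta [-1.8  1.9 -0.3] rotvec [0.06 0.08 0.27]
```

Call:
jog_arm:
  targets: "-1 1 -10 0 0 0.2 -1; -1 1 -12 0 0 0 -1; 0 0 -12 0 0 0 -1; 0 0 -12 0 0 0 -1; 0 0 0 0 0 0 -1"

```text
time: 33.45
eef_pos: [0.558, 0.0959, 0.1314]
tcp_rot: [-0.018, 1.0, -0.001, 0.003]
contact_force: [-1.8, 0.3, -6.0]
opening: 0.125
```

```bash
python3 to.py 558 95 73 92
```

```text
t 33.45 pos [558.   95.9 131.4] zaxis [ 0.005 -0.001 -1.   ] yaw_y 92.0 F [-1.8  0.3 -6. ] op 0.125 q [-0.01  0.15  1.93 -0.    1.06 -1.61]
delta [ -0.   -0.9 -58.4] rotvec [ 0.08  0.29 -0.02]
```

Call:
jog_arm:
  targets: "0 -0.5 -12 0 0.2 0 -1; 0 0 -12 0 0 0 -1; 0 0 -12 0 0 0 -1; 0 0 -8 0 0 0 -1; 0 0 -4 0 0 0 -1"

```text
time: 33.87
eef_pos: [0.5576, 0.0952, 0.0775]
tcp_rot: [-0.018, 1.0, -0.001, 0.0]
contact_force: [0.1, 0.5, -5.2]
opening: 0.125
```

```bash
python3 to.py 558 95 73 92
```

```text
t 33.87 pos [557.6  95.2  77.5] zaxis [ 0.    -0.001 -1.   ] yaw_y 92.0 F [ 0.1  0.5 -5.2] op 0.125 q [-0.01  0.23  1.96 -0.    0.96 -1.61]
delta [ 0.4 -0.2 -4.5] rotvec [ 0.08  0.01 -0.02]
```

Call:
jog_arm:
  targets: "0 0 -4 0 0 0 -1; 0 0 -2 0 0 0 -1; 0 0 0 0 0 0 -0.5; 0 0 0 0 0 0 -0.5; 0 0 0 0 0 0 -0.5; 0 0 15 0 0 0 -0.5; 0 0 35 0 0 0 -0.5; 0 0 40 0 0 0 -0.5; 0 5 40 0 0 0 -0.5; -10 25 40 0 0 -4 0.5"

```text
time: 34.7
eef_pos: [0.5498, 0.1192, 0.2396]
tcp_rot: [0.02, 1.0, -0.001, -0.002]
contact_force: [0.9, -0.1, -0.2]
opening: 0.377
```

Call:
jog_arm:
  targets: "-20 30 20 0 0 -7 0.5; -20 30 0 0 0 -7 0.5; -10 20 0 0 0 -7 0.5; 0 10 0 0 0 -7 0.5"

```text
time: 35.03
eef_pos: [0.505, 0.2134, 0.2804]
tcp_rot: [0.266, 0.964, 0.004, 0.014]
contact_force: [-0.2, -0.0, 0.3]
opening: 0.746
```

```bash
python3 to.py 541 255 250 10; python3 look.py w17 cover strap strap_tab
```

```text
t 35.03 pos [505.  213.4 280.4] zaxis [ 0.029 -0.001 -1.   ] yaw_y 59.2 F [-0.2 -0.   0.3] op 0.746 q [ 0.22 -0.04  1.85 -0.01  1.31 -0.81]
delta [ 36.   41.6 -30.4] rotvec [  0.76   1.56 -49.15]
t 35.03 pos [505.  213.4 280.4] zaxis [ 0.029 -0.001 -1.   ] yaw_y 59.2 F [-0.2 -0.   0.3] op 0.746 q [ 0.22 -0.04  1.85 -0.01  1.31 -0.81]
cover [([405.3, 158.8], 0.68), ([391.9, 346.8], 0.39)]
strap [([287.9, 103.1], 0.62)]
strap_tab [([237.6, 83.2], 0.82), ([132.3, 333.3], 0.54)]
```

View pics/w17.png

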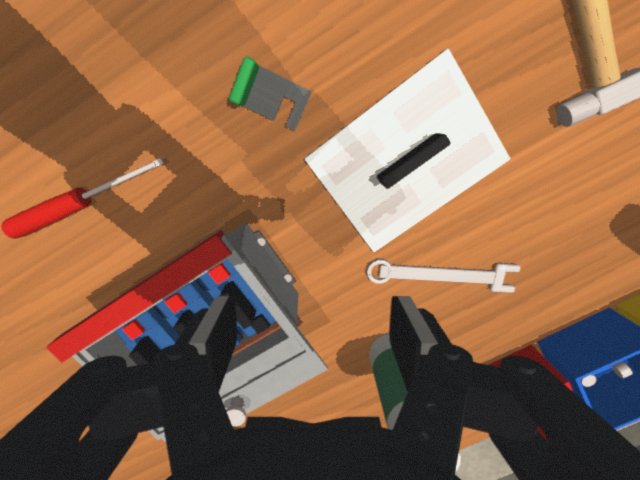

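All three blue modules are in the box, caps at (133,330), (176,302) and (219,272). Cover corners at (307,158), (448,50), (509,158) and (375,251).

```bash
python3 crop.py w17 220 30 520 270 2.6 w17c
python3 - <<'E'
from caps import *
a=pickle.load(open('pics/w17.pkl','rb'))[0]
P=np.array([atz(a,u,.006)*1000 for u in [(307,158),(448,50),(509,158),(375,251)]])
print(P.round(1).tolist(),'c',P.mean(0).round(1),'sides',[np.linalg.norm(P[i]-P[i-1]).round(1) for i in range(4)])
for i in range(4):
    d=P[i]-P[i-1];print(np.degrees(np.arctan2(d[1],d[0])).round(1))
for z in (.006,.038): print('rib ends',[(atz(a,u,z)*1000).round(1).tolist() for u in [(380,182),(446,138)]])
E
```

```text
[[473.0, 228.7, 6.0], [454.3, 409.6, 6.0], [590.0, 424.0, 6.0], [610.6, 242.3, 6.0]] c [531.9 326.2   6. ] sides [np.float64(138.3), np.float64(181.8), np.float64(136.5), np.float64(182.8)]
-174.4
95.9
6.1
-83.5
rib ends [[539.0, 286.5, 6.0], [533.4, 371.7, 6.0]]
rib ends [[531.2, 283.7, 38.0], [526.0, 362.4, 38.0]]
```

View pics/w17c.png

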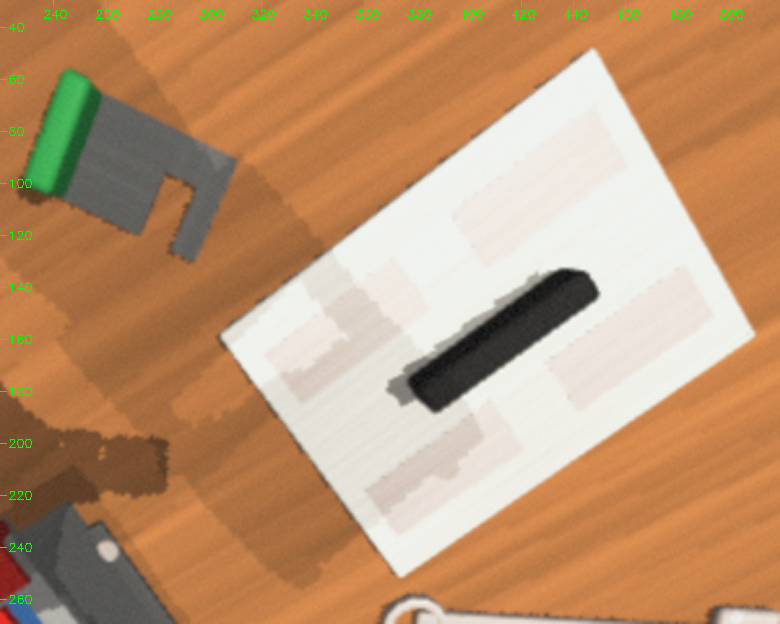

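Call:
jog_arm:
  targets: "4 15 -5 0 0 -7 0.5; 4 15 -10 0.4 0.8 -7 0.5; 4 15 -15 0.4 0.8 -7 0.5; 4 15 -15 0 0 -7 0.5; 4 15 -15 0 0 -7 0.5; 4 15 -15 0 0 -7 0.5; 3 12 -10 0 0 -6 0.5; 0 8 -10 0 0 -4 0.5"

```text
time: 35.9
eef_pos: [0.5407, 0.3133, 0.1781]
tcp_rot: [0.668, 0.744, -0.0, 0.0]
contact_force: [0.3, -0.8, 0.7]
opening: 0.749
```

```bash
python3 to.py 532 326 150 6; python3 look.py w18 cover
```

```text
t 35.9 pos [540.7 313.3 178.1] zaxis [-0. -0. -1.] yaw_y 6.1 F [ 0.3 -0.8  0.7] op 0.749 q [ 0.36  0.22  1.75 -0.    1.17  0.26]
delta [ -8.7  12.7 -28.1] rotvec [ 0.01 -0.   -0.15]
t 35.9 pos [540.7 313.3 178.1] zaxis [-0. -0. -1.] yaw_y 6.1 F [ 0.3 -0.8  0.7] op 0.749 q [ 0.36  0.22  1.75 -0.    1.17  0.26]
cover [([304.5, 202.1], 0.69)]
```

View pics/w18.png

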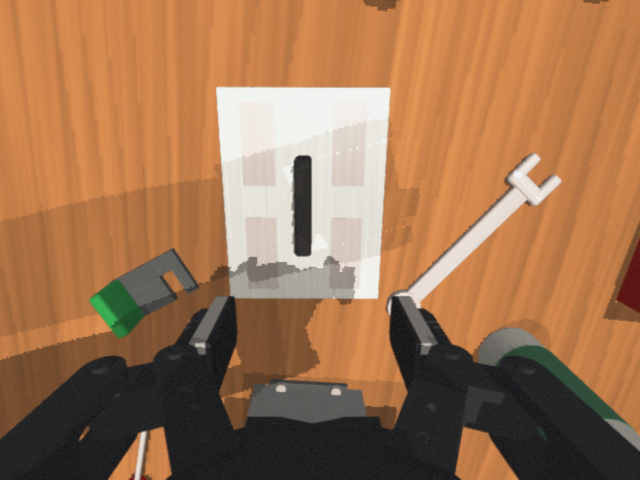

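Run:
```python
from caps import *
a=pickle.load(open('pics/w18.pkl','rb'))[0]
P=np.array([atz(a,u,.006)*1000 for u in [(217.5,88),(389,88),(378,298.5),(229.5,298.5)]])
print(P.round(1).tolist(),'c',P.mean(0).round(1),'sides',[np.linalg.norm(P[i]-P[i-1]).round(1) for i in range(4)])
for i in range(4):
    d=P[i]-P[i-1];print(np.degrees(np.arctan2(d[1],d[0])).round(1))
print('rib ends',[(atz(a,u,.038)*1000).round(1).tolist() for u in [(303,157),(303,253)]])
p,e=fit([(a,[((-70,93,6),(217.5,88)),((70,93,6),(389,88)),((70,-93,6),(378,298.5)),((-70,-93,6),(229.5,298.5))])],[532,326,.1,0]);print(p,np.degrees(p[2]),e.tolist())
```

```text
[[453.5, 409.3, 6.0], [590.5, 424.0, 6.0], [611.2, 239.3, 6.0], [470.7, 224.2, 6.0]] c [531.5 324.2   6. ] sides [np.float64(185.9), np.float64(137.7), np.float64(185.9), np.float64(141.4)]
95.3
6.1
-83.6
-173.9
rib ends [[527.8, 365.2, 38.0], [535.4, 288.3, 38.0]]
[ 5.31466416e+02  3.24129826e+02  1.05151231e-01 -6.49828162e-01] 6.024721762014835 [[-1.6, -0.1], [0.8, 0.3], [-0.6, -0.0], [1.1, -0.3]]
```

Call:
jog_arm:
  targets: "-4 6 -10 0 0 0 0.5; -4 5 -20 0 0 0 0.5; -1 1 -25 0 0 0 0.5; 0 0 -25 0 0 0 0.5; 0 0 -15 0 0 0 0.5; 0 0 0 0 0 0 0.5"

```text
time: 36.5
eef_pos: [0.5326, 0.321, 0.0801]
tcp_rot: [0.661, 0.75, 0.001, 0.001]
contact_force: [-0.8, -0.9, 0.8]
opening: 0.748
```

```bash
python3 to.py 531.5 325 11 6
```

```text
t 36.5 pos [532.6 321.   80.1] zaxis [ 0.002 -0.    -1.   ] yaw_y 7.2 F [-0.8 -0.9  0.8] op 0.748 q [ 0.38  0.33  1.82 -0.    0.99  0.26]
delta [ -1.1   4.  -69.1] rotvec [ 0.01  0.12 -1.18]
```

Call:
jog_arm:
  targets: "0 2 -12 0 0 -0.5 0.5; 0 1 -15 0 0 -0.4 0.5; 0 0 -15 0 0 0 0.5; 0 0 -10 0 0 0 0.5; 0 0 -3 0 0 0 0.5"

```text
time: 36.92
eef_pos: [0.5363, 0.3235, 0.0269]
tcp_rot: [0.667, 0.745, 0.005, 0.003]
contact_force: [-0.6, -0.4, -0.7]
opening: 0.747
```

```bash
python3 to.py 531.5 325 11 6
```

```text
t 36.92 pos [536.3 323.5  26.9] zaxis [ 0.011  0.003 -1.   ] yaw_y 6.4 F [-0.6 -0.4 -0.7] op 0.747 q [ 0.38  0.41  1.82 -0.    0.89  0.27]
delta [ -4.8   1.5 -15.9] rotvec [-0.17  0.61 -0.38]
```

Call:
jog_arm:
  targets: "-3 1 -4 0 0.4 -0.2 0.5; -2 0 -5 0 0.2 -0.2 0.5; 0 0 -4 0 0 0 0.5; 0 0 -1 0 0 0 0.5"

```text
time: 37.25
eef_pos: [0.5324, 0.325, 0.0137]
tcp_rot: [0.669, 0.743, 0.002, -0.001]
contact_force: [0.4, -0.3, 0.2]
opening: 0.746
```

```bash
python3 to.py 531.5 325 11 6
```

```text
t 37.25 pos [532.4 325.   13.7] zaxis [ 0.002  0.004 -1.   ] yaw_y 6.0 F [ 0.4 -0.3  0.2] op 0.746 q [0.38 0.43 1.83 0.   0.88 0.28]
delta [-0.9  0.  -2.7] rotvec [-0.25  0.14  0.03]
```

Call:
jog_arm:
  targets: "-1 0 -2 -0.2 0.1 0 0.5; 0 0 0 0 0 0 -1; 0 0 0 0 0 0 -1; 0 0 0 0 0 0 -1; 0 0 0 0 0 0 -1; 0 0 0 0 0 0 -1; 0 0 0 0 0 0 -1; 0 0 0 0 0 0 -1; 0 0 0 0 0 0 -1"
  force: 100

```text
time: 38.0
eef_pos: [0.5322, 0.3256, 0.0134]
tcp_rot: [0.669, 0.743, 0.001, 0.0]
contact_force: [0.5, 0.6, 0.4]
opening: 0.144
```

```bash
python3 to.py 531.5 325 11 6
```

```text
t 38.0 pos [532.2 325.6  13.4] zaxis [ 0.003  0.002 -1.   ] yaw_y 6.0 F [0.5 0.6 0.4] op 0.144 q [0.39 0.43 1.83 0.   0.88 0.28]
delta [-0.7 -0.6 -2.4] rotvec [-0.09  0.15  0.01]
```

Call:
jog_arm:
  targets: "0 0 10 0 0 0 -1; 0 0 25 0 0 0 -1; 0 0 35 0 0 0 -1; 0 0 40 0 0 0 -1; 0 0 40 0 0 0 -1; 0 0 30 0 0 0 -1; 0 -10 15 0 0 0 -1; 3 -20 0 0 0 -1 -1; 5 -25 0 0 0 -1 -1; 5 -25 0 0 0 -1 -1"

```text
time: 38.83
eef_pos: [0.5298, 0.2421, 0.2064]
tcp_rot: [0.686, 0.727, -0.01, -0.007]
contact_force: [0.8, -0.3, -5.9]
opening: 0.142
```

```bash
python3 to.py 582 37 210 2; python3 look.py w19 cover
python3 - <<'E'
from h import *
a=read_camera('scene');save(a,'s19',(230,130,520,340),2.6)
E
```

```text
t 38.83 pos [529.8 242.1 206.4] zaxis [-0.024 -0.006 -1.   ] yaw_y 3.3 F [ 0.8 -0.3 -5.9] op 0.142 q [0.25 0.12 1.82 0.   1.23 0.2 ]
delta [  52.2 -205.1    3.6] rotvec [ 0.33 -1.39 -1.31]
t 38.83 pos [529.8 242.1 206.4] zaxis [-0.024 -0.006 -1.   ] yaw_y 3.3 F [ 0.8 -0.3 -5.9] op 0.142 q [0.25 0.12 1.82 0.   1.23 0.2 ]
cover [([312.3, 292.7], 0.56)]
```

View pics/w19.png

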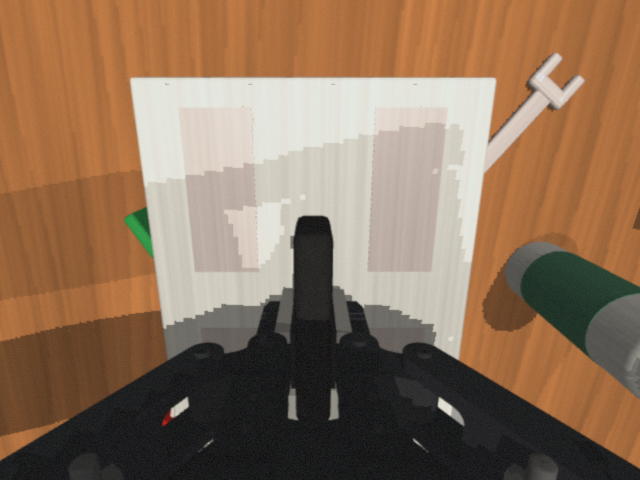

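View pics/s19.png

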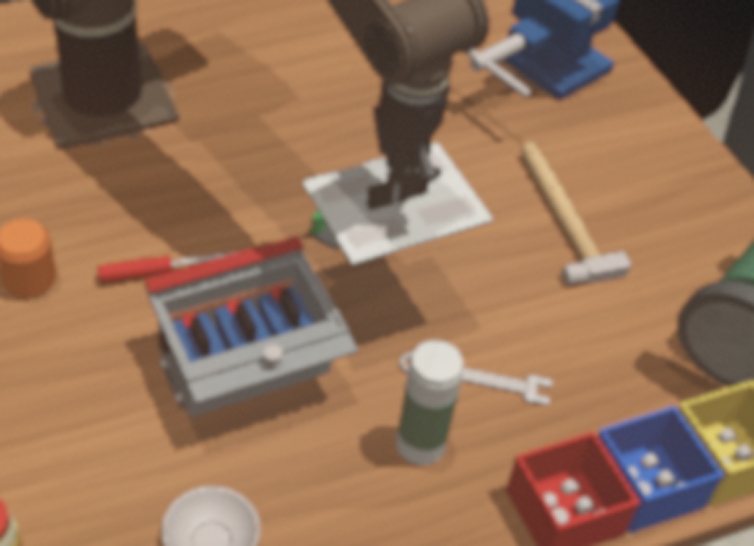

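Run:
```python
from h import *
C=np.array([[-0.0011, 0.9571, 0.2898, 0.074], [1.0, 0.0024, -0.004, -0.0015], [-0.0045, 0.2898, -0.9571, -0.1446],[0,0,0,1]])
import pickle
a=pickle.load(open('pics/w19.pkl','rb'))[0]
s=get_state();T=np.eye(4);T[:3,:3]=R.from_quat(s['tcp_rot']).as_matrix();T[:3,3]=s['eef_pos']
C=np.linalg.inv(T)@np.array(a['world_from_camera']);print(C.round(4).tolist())
for pz in (.0074,):
  p=dict(mtx=a['mtx'],world_from_camera=C)
  for u in [(132,78),(495,78.5),(166,359),(462,359)]: print(u,(atz(p,u,pz)*1000).round(1))
```

```text
[[0.0032, 0.9564, 0.2921, 0.0748], [1.0, -0.0022, -0.0037, -0.0004], [-0.0029, 0.2922, -0.9564, -0.1457], [0.0, 0.0, 0.0, 1.0]]
(132, 78) [ 93.3 -69.7   7.4]
(495, 78.5) [93.6 70.4  7.4]
(166, 359) [-32.4 -71.    7.4]
(462, 359) [-32.3  73.1   7.4]
```

Call:
jog_arm:
  targets: "8 -30 0 0.2 -0.7 -0.6 -1; 8 -34 2 0.2 -1 -0.5 -1; 8 -34 2 0 -2 0 -1; 8 -34 2 0 -2 0 -1; 8 -30 0 0 -2 0 -1; 6 -20 0 0 -2 0 -1; 3 -12 0 0 -2 0 -1; 2 -6 0 0 -2 0 -1; 0 0 0 0 0 0 -1"

```text
time: 39.73
eef_pos: [0.5727, 0.039, 0.2015]
tcp_rot: [0.688, 0.719, 0.071, 0.07]
contact_force: [0.2, -1.0, -5.8]
opening: 0.145
```

```bash
python3 to.py 579.5 36.3 180 2 -14
```

```text
t 39.73 pos [572.7  39.  201.5] zaxis [ 0.198  0.005 -0.98 ] yaw_y 2.5 F [ 0.2 -1.  -5.8] op 0.145 q [-0.12 -0.01  1.98  0.03  0.98 -0.18]
delta [  6.8  -2.7 -21.5] rotvec [ 0.31 -2.58 -0.45]
```

Call:
jog_arm:
  targets: "4 -1.5 -5 0.1 -1.3 -0.2 -1; 3 -1 -8 0.1 -1 -0.2 -1; 0 0 -8 0 -0.3 0 -1; 0 0 0 0 0 0 -1"

```text
time: 40.07
eef_pos: [0.5761, 0.0398, 0.1765]
tcp_rot: [0.689, 0.715, 0.085, 0.08]
contact_force: [-0.2, 0.0, -6.3]
opening: 0.142
```

```bash
python3 to.py 579.5 36.3 160 2 -14; python3 look.py w20 stud lip
python3 - <<'E'
from h import *
a=read_camera('scene');save(a,'s20',(260,180,420,300),4.5)
E
```

```text
t 40.07 pos [576.1  39.8 176.5] zaxis [ 0.232  0.011 -0.973] yaw_y 2.1 F [-0.2  0.  -6.3] op 0.142 q [-0.12  0.    2.01  0.05  0.9  -0.19]
delta [  3.4  -3.5 -16.5] rotvec [-0.1  -0.6  -0.16]
t 40.07 pos [576.1  39.8 176.5] zaxis [ 0.232  0.011 -0.973] yaw_y 2.1 F [-0.2  0.  -6.3] op 0.142 q [-0.12  0.    2.01  0.05  0.9  -0.19]
stud []
lip [([155.0, 277.2], 0.73)]
```

View pics/w20.png

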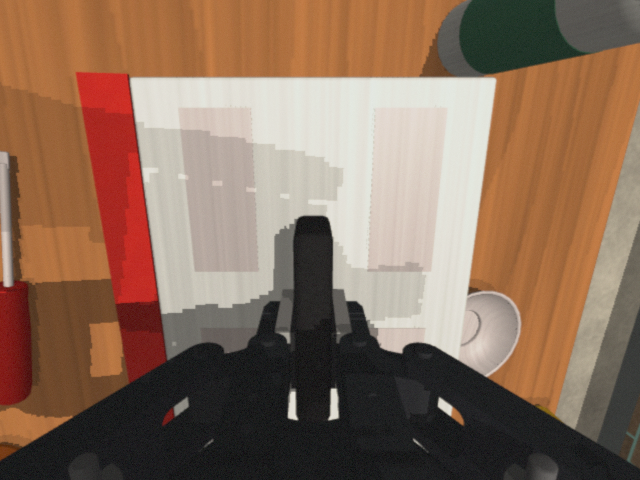

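View pics/s20.png

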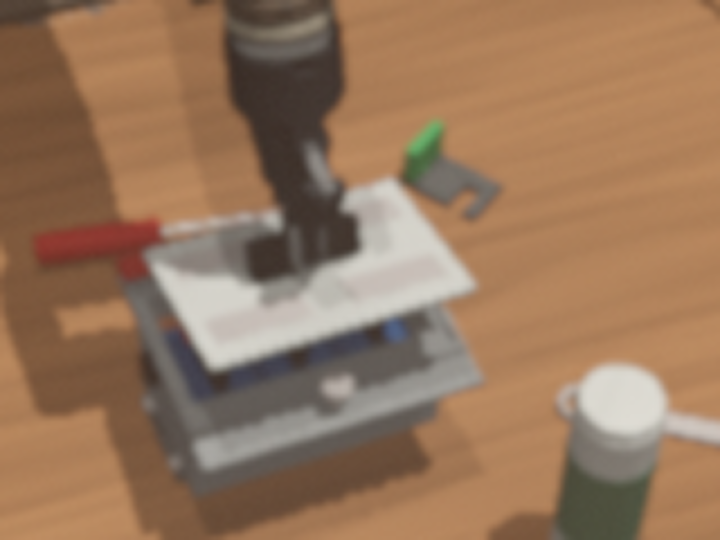

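```bash
cat > box.py <<'E'
from h import *
B=np.array([559.1,35.6]);yw=np.radians(2.0)
def b2w(x,y,z): return np.array([B[0]+x*np.cos(yw)-y*np.sin(yw),B[1]+x*np.sin(yw)+y*np.cos(yw),z])
def edge(a=None):
    # print cover edges in box frame from TCP pose assuming TCP=C+13.4n-0.3x
    s=get_state();M=R.from_quat(s['tcp_rot']).as_matrix();p=np.array(s['eef_pos'])*1000
    n=-M[:,2];x=M[:,1]; y=np.cross(n,x)
    Cc=p-13.4*n+0.3*x+0.4*y
    def w2b(q): d=q[:2]-B;return np.array([d[0]*np.cos(yw)+d[1]*np.sin(yw),-d[0]*np.sin(yw)+d[1]*np.cos(yw),q[2]])
    print('t',round(s['time'],2),'F',np.round(s['contact_force'],1),'op',round(s['opening'],3))
    print('C',w2b(Cc).round(1))
    for sx in (-1,1):
        print('edge x%+d'%sx,'y-',w2b(Cc+sx*70*x-93*y).round(1),'y+',w2b(Cc+sx*70*x+93*y).round(1),'top y0',w2b(Cc+sx*70*x+6*n).round(1))
    xb=R.from_euler('z',-yw).apply(x);print('tilt deg',np.degrees(np.arcsin(x[2])).round(2),'roll',np.degrees(np.arcsin(y[2])).round(2),'yaw rel',np.degrees(np.arctan2(xb[1],xb[0])).round(2))
if __name__=='__main__': edge()
E
python3 box.py
python3 - <<'E'
from box import *
import pickle
a=pickle.load(open('pics/w20.pkl','rb'))[0]
for q in [(-56,102,120),(-77,102,120),(-56,-102,120),(-77,-102,120),(-77,0,120)]: print(q,proj(a,b2w(*q)/1000).round(1))
E
```

```text
t 40.27 F [ 0.7  0.3 -4.8] op 0.146
C [ 23.    3.3 166.9]
edge x-1 y- [-44.7 -89.8 150.2] y+ [-45.2  96.2 150.3] top y0 [-46.4   3.2 156.1]
edge x+1 y- [ 91.2 -89.5 183.6] y+ [ 90.8  96.5 183.7] top y0 [ 89.6   3.5 189.5]
tilt deg 13.8 roll 0.04 yaw rel 0.13
(-56, 102, 120) [[128.   72.1]]
(-77, 102, 120) [[76.8 70.3]]
(-56, -102, 120) [[175.6 431. ]]
(-77, -102, 120) [[139.1 437.3]]
(-77, 0, 120) [[112.7 282. ]]
```

Call:
jog_arm:
  targets: "0 -2 -6 0 0 0 -1; 0 -1.5 -10 0 0 0 -1; 0 0 -10 0 0 0 -1; 0 0 0 0 0 0 -1"

```text
time: 40.6
eef_pos: [0.5799, 0.0357, 0.1542]
tcp_rot: [0.688, 0.715, 0.088, 0.085]
contact_force: [-0.9, 0.0, -7.4]
opening: 0.139
```

```bash
python3 box.py
```

```text
t 40.6 F [-0.9  0.  -7.4] op 0.139
C [ 24.3  -0.2 141.2]
edge x-1 y- [-43.3 -93.4 124.3] y+ [-43.9  92.6 124.3] top y0 [-45.   -0.4 130.1]
edge x+1 y- [ 92.6 -92.9 158.2] y+ [ 91.9  93.1 158.2] top y0 [9.08e+01 1.00e-01 1.64e+02]
tilt deg 14.01 roll 0.0 yaw rel 0.2
```

Well aligned. Lower to slot height next, E about 107 mm.

Call:
jog_arm:
  targets: "-0.5 0 -6 0 0 0 -1; 0 0 -6 0 0 0 -1; 0 0 -4 0 0 0 -1; 0 0 0 0 0 0 -1"

```text
time: 40.93
eef_pos: [0.5786, 0.0356, 0.1348]
tcp_rot: [0.689, 0.715, 0.087, 0.083]
contact_force: [0.0, -0.6, -5.7]
opening: 0.14
```

```bash
python3 box.py
```

```text
t 40.93 F [ 0.  -0.6 -5.7] op 0.14
C [ 22.9  -0.3 121.9]
edge x-1 y- [-44.8 -93.5 105.1] y+ [-45.3  92.5 105.2] top y0 [-46.5  -0.5 110.9]
edge x+1 y- [ 91.2 -93.1 138.6] y+ [ 90.6  92.9 138.7] top y0 [ 8.950e+01 -1.000e-01  1.444e+02]
tilt deg 13.85 roll 0.04 yaw rel 0.15
```

Call:
jog_arm:
  targets: "-4 0 0 0 0 0 -1; -5 -0.2 0 0 0 0 -1; -4 -0.2 0 0 0 0 -1; 0 0 0 0 0 0 -1"

```text
time: 41.27
eef_pos: [0.5643, 0.0352, 0.1346]
tcp_rot: [0.689, 0.715, 0.087, 0.083]
contact_force: [-0.0, 0.2, -5.6]
opening: 0.14
```

```bash
python3 box.py
```

```text
t 41.27 F [-0.   0.2 -5.6] op 0.14
C [  8.7  -0.2 121.7]
edge x-1 y- [-59.  -93.4 104.9] y+ [-59.5  92.6 105. ] top y0 [-60.7  -0.4 110.8]
edge x+1 y- [ 77.  -93.  138.4] y+ [ 76.4  93.  138.5] top y0 [ 75.2  -0.  144.2]
tilt deg 13.82 roll 0.04 yaw rel 0.16
```

Call:
jog_arm:
  targets: "-3 0 0 0 0 0 -1; -3 0 0 0 0 0 -1; 0 0 0 0 0 0 -1"

```text
time: 41.52
eef_pos: [0.5579, 0.0351, 0.1359]
tcp_rot: [0.688, 0.715, 0.088, 0.084]
contact_force: [-0.3, 0.7, -5.2]
opening: 0.143
```

```bash
python3 box.py; python3 look.py w21 lip;python3 - <<'E'
from h import *
a=read_camera('scene');save(a,'s21',(260,180,420,300),4.5)
E
python3 crop.py w21 60 50 340 290 2.6 w21c
```

```text
t 41.52 F [-0.3  0.7 -5.2] op 0.143
C [  2.3  -0.  122.9]
edge x-1 y- [-65.3 -93.2 106. ] y+ [-65.9  92.8 106.1] top y0 [-67.1  -0.2 111.9]
edge x+1 y- [ 70.5 -92.8 139.8] y+ [ 70.   93.2 139.8] top y0 [ 68.8   0.2 145.6]
tilt deg 13.95 roll 0.01 yaw rel 0.16
t 41.52 pos [557.9  35.1 135.9] zaxis [ 0.241  0.009 -0.971] yaw_y 2.2 F [-0.3  0.7 -5.2] op 0.143 q [-0.14  0.01  2.09  0.06  0.81 -0.21]
lip [([182.0, 299.3], 0.59)]
```

View pics/w21c.png

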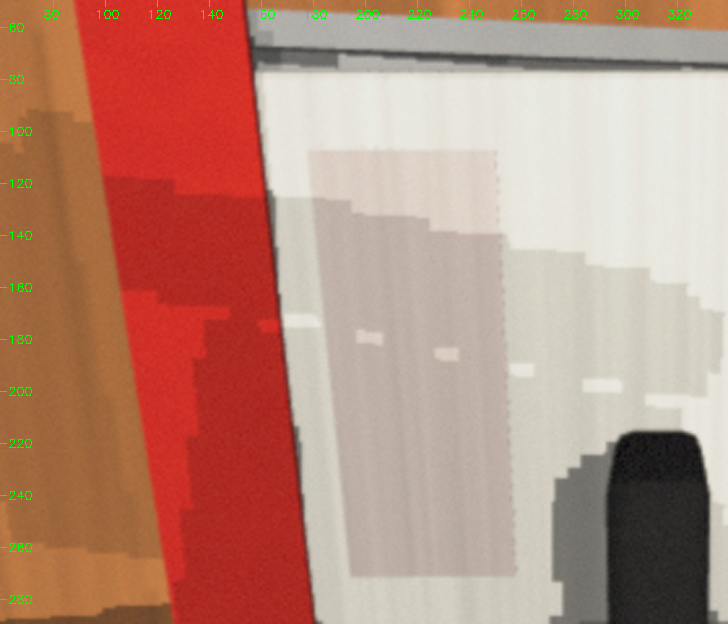

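View pics/s21.png

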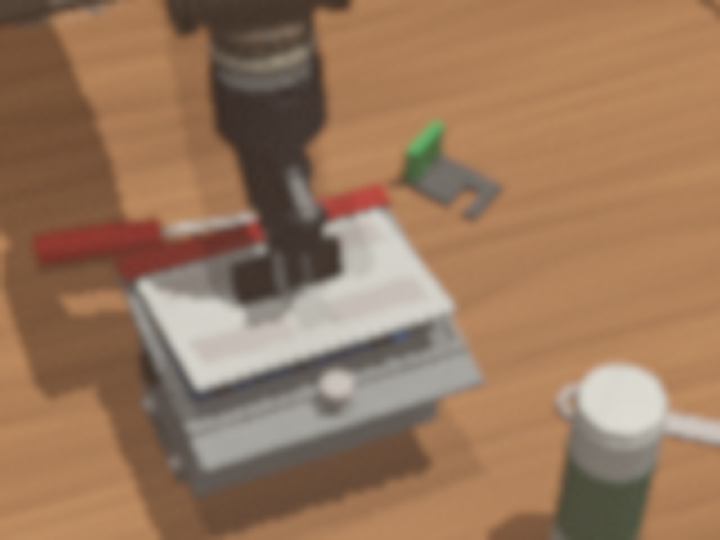

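The wrist view shows the red lip overlapping the cover's edge at (155,77), with no contact force. Next I'll rotate the cover down about that edge in stages.

Call:
jog_arm:
  targets: "0 0 -2 0 1.5 0 -1; 0 0 -2 0 1.5 0 -1; 0 0 -2 0 1.5 0 -1; 0 0 -2 0 1.5 0 -1; 0 0 0 0 0 0 -1"

```text
time: 42.08
eef_pos: [0.5599, 0.0348, 0.1282]
tcp_rot: [0.692, 0.718, 0.049, 0.045]
contact_force: [-0.4, -0.7, -5.1]
opening: 0.142
```

```bash
python3 box.py
```

```text
t 42.08 F [-0.4 -0.7 -5.1] op 0.142
C [  2.9  -0.4 114.9]
edge x-1 y- [-66.3 -93.5 105.2] y+ [-66.7  92.5 106. ] top y0 [-67.3  -0.5 111.5]
edge x+1 y- [ 72.4 -93.3 123.9] y+ [ 72.1  92.7 124.6] top y0 [ 71.5  -0.3 130.2]
tilt deg 7.65 roll 0.22 yaw rel 0.09
```

Call:
jog_arm:
  targets: "-1.5 0 -1 0 0 0 -1; -1.5 0 -0.5 0 0 0 -1; 0 0 0 0 0 0 -1"

```text
time: 42.33
eef_pos: [0.5576, 0.0347, 0.1263]
tcp_rot: [0.692, 0.718, 0.05, 0.045]
contact_force: [0.3, 1.4, -5.9]
opening: 0.145
```

```bash
python3 box.py
```

```text
t 42.33 F [ 0.3  1.4 -5.9] op 0.145
C [  0.6  -0.4 113.1]
edge x-1 y- [-68.6 -93.5 103.4] y+ [-69.   92.5 104.1] top y0 [-69.6  -0.5 109.7]
edge x+1 y- [ 70.1 -93.3 122.1] y+ [ 69.8  92.7 122.8] top y0 [ 69.1  -0.3 128.4]
tilt deg 7.68 roll 0.22 yaw rel 0.09
```

Call:
jog_arm:
  targets: "0.3 0 -1.5 0 1.2 0 -1; 0.3 0 -1.5 -0.1 1.2 0 -1; 0.3 0 -1.5 -0.1 1.2 0 -1; 0 0 -1 0 1 0 -1; 0 0 0 0 0 0 -1"

```text
time: 42.75
eef_pos: [0.5585, 0.0347, 0.1207]
tcp_rot: [0.694, 0.72, 0.018, 0.015]
contact_force: [-0.5, 0.9, -5.3]
opening: 0.143
```

```bash
python3 box.py
```

```text
t 42.75 F [-0.5  0.9 -5.3] op 0.143
C [  0.3  -0.5 107.3]
edge x-1 y- [-69.5 -93.5 103.7] y+ [-69.7  92.5 104.3] top y0 [-69.9  -0.6 110. ]
edge x+1 y- [ 70.4 -93.4 110.4] y+ [ 70.1  92.6 110.9] top y0 [ 69.9  -0.4 116.6]
tilt deg 2.73 roll 0.16 yaw rel 0.07
```

Call:
jog_arm:
  targets: "0 0 -1.5 0 0.9 0 -1; 0 0 -1.5 -0.1 0.9 0 -1; 0 0 -1.5 0 0.9 0 -1; 0 0 0 0 0 0 -1"

```text
time: 43.08
eef_pos: [0.5592, 0.0347, 0.1158]
tcp_rot: [0.694, 0.72, -0.0, -0.002]
contact_force: [0.4, -0.9, -5.8]
opening: 0.148
```

```bash
python3 box.py
```

```text
t 43.08 F [ 0.4 -0.9 -5.8] op 0.148
C [  0.3  -0.5 102.4]
edge x-1 y- [-69.5 -93.6 102.4] y+ [-69.8  92.4 102.9] top y0 [-69.6  -0.6 108.6]
edge x+1 y- [ 70.5 -93.4 101.9] y+ [ 70.2  92.6 102.4] top y0 [ 70.4  -0.4 108.1]
tilt deg -0.2 roll 0.16 yaw rel 0.07
```

Call:
jog_arm:
  targets: "0 0 -1 0 0 0 -1; 0 0 -0.5 0 0 0 -1; 0 0 0 0 0 0 -1"

```text
time: 43.33
eef_pos: [0.5598, 0.0346, 0.1156]
tcp_rot: [0.694, 0.72, -0.0, -0.002]
contact_force: [-0.1, -0.4, -5.7]
opening: 0.14
```

```bash
python3 box.py
```

```text
t 43.33 F [-0.1 -0.4 -5.7] op 0.14
C [  0.9  -0.6 102.2]
edge x-1 y- [-69.  -93.7 102.3] y+ [-69.2  92.3 102.7] top y0 [-69.1  -0.7 108.5]
edge x+1 y- [ 71.  -93.5 101.8] y+ [ 70.8  92.5 102.2] top y0 [ 70.9  -0.5 108. ]
tilt deg -0.19 roll 0.13 yaw rel 0.08
```

Call:
jog_arm:
  targets: "-0.5 0 -2 0 0 0 -1; 0 0 -2 0 0 0 -1"

```text
time: 43.5
eef_pos: [0.56, 0.0346, 0.1153]
tcp_rot: [0.694, 0.72, -0.0, -0.002]
contact_force: [-9.3, 0.8, 9.6]
opening: 0.143
```

```bash
python3 box.py
```

```text
t 43.5 F [-9.3  0.8  9.6] op 0.143
C [  1.1  -0.6 101.9]
edge x-1 y- [-68.7 -93.7 101.9] y+ [-69.   92.3 102.2] top y0 [-68.9  -0.7 108.1]
edge x+1 y- [ 71.3 -93.5 101.5] y+ [ 71.   92.5 101.9] top y0 [ 71.1  -0.5 107.7]
tilt deg -0.14 roll 0.11 yaw rel 0.1
```

Call:
jog_arm:
  targets: "0 0 0 0 0 0 -0.3; 0 0 0 0 0 0 -0.3; 0 0 0 0 0 0 -0.3; 0 0 0 0 0 0 -0.3; 0 0 15 0 0 0 -0.3; 0 0 35 0 0 0 -0.3; 0 0 40 0 0 0 -0.3; 0 10 40 0 0 0 0; -10 30 30 0 0 0 0; -15 35 10 0 0 0 0"

```text
time: 44.33
eef_pos: [0.5369, 0.1051, 0.2902]
tcp_rot: [0.698, 0.717, 0.001, 0.0]
contact_force: [0.4, -0.0, 1.1]
opening: 0.501
```

```bash
python3 to.py 390 245 220 0; python3 look.py w22 cover lip stud strap strap_tab;python3 - <<'E'
from h import *
a=read_camera('scene');save(a,'s22',(260,180,420,300),4.5)
E
```

```text
t 44.33 pos [536.9 105.1 290.2] zaxis [ 0.002  0.001 -1.   ] yaw_y 1.5 F [ 0.4 -0.   1.1] op 0.501 q [ 0.01 -0.04  1.83  0.    1.35 -0.02]
delta [-146.9  139.9  -70.2] rotvec [-0.08  0.12 -1.54]
t 44.33 pos [536.9 105.1 290.2] zaxis [ 0.002  0.001 -1.   ] yaw_y 1.5 F [ 0.4 -0.   1.1] op 0.501 q [ 0.01 -0.04  1.83  0.    1.35 -0.02]
cover [([334.9, 282.7], 0.76)]
lip [([274.6, 288.8], 0.82), ([145.3, 89.5], 0.3)]
stud [([425.3, 283.4], 0.64)]
strap [([199.4, 70.1], 0.76)]
strap_tab [([149.2, 90.7], 0.89)]
```

View pics/w22.png

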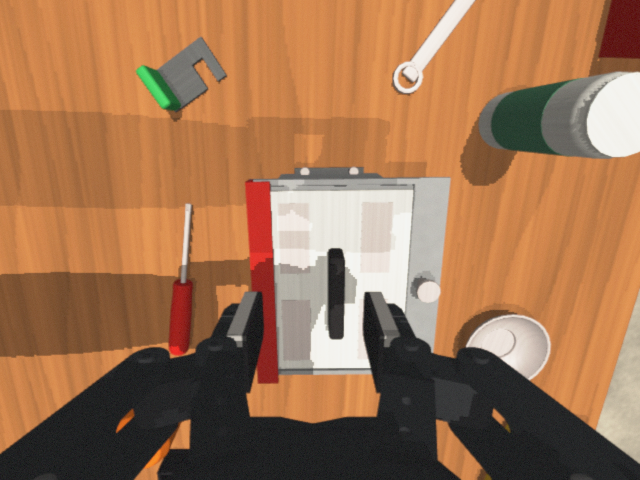

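View pics/s22.png

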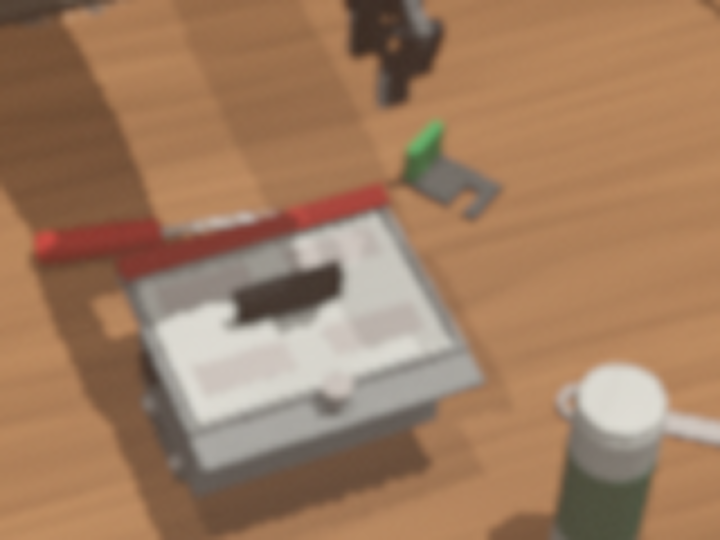

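```bash
python3 crop.py w22 120 20 250 130 5.5 w22c; python3 crop.py w22 235 160 465 400 2.5 w22d
```

```text
(no output)
```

View pics/w22c.png

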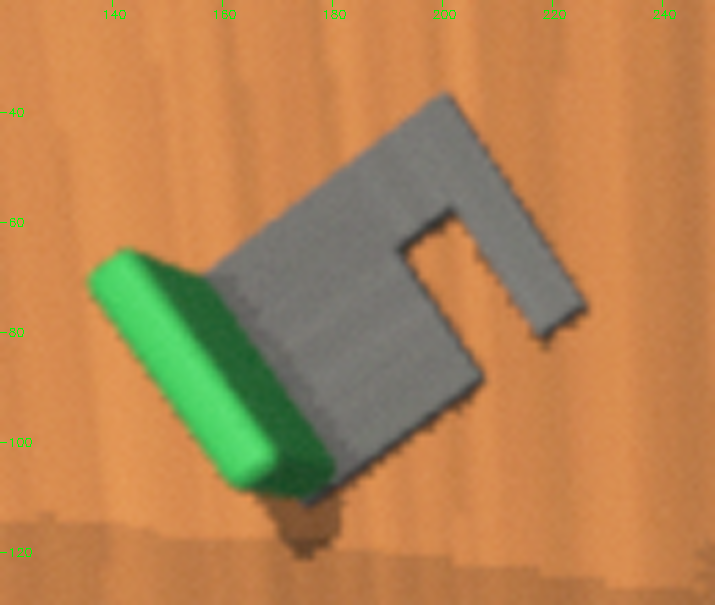

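View pics/w22d.png

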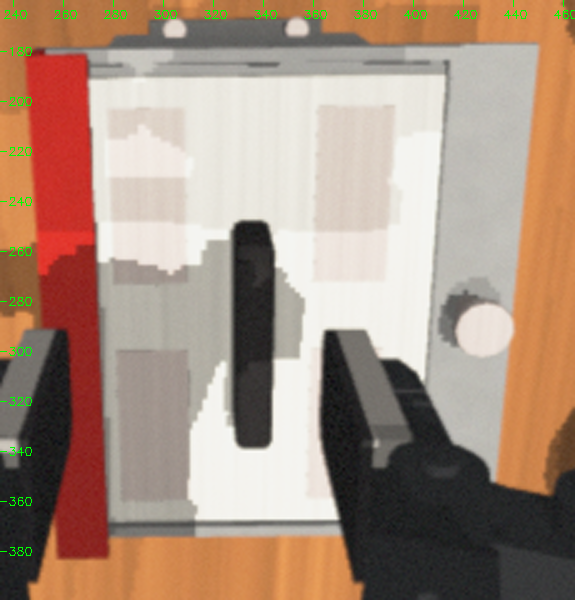

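Run:
```python
from box import *
from fit import *
a=pickle.load(open('pics/w22.pkl','rb'))[0]
L=[((18,22,6),(201.3,36.7)),((18,-22,6),(226.5,75.8)),((-7,-22,6),(208,88.4)),((7,5.5,6),(202.2,58.2)),((-7,5.5,6),(193.1,64.5)),((-52,22,42),(136.4,70)),((-40,22,42),(143.6,65.5)),((-52,-22,42),(163.6,109.1)),((-40,-22,42),(170.4,103.3))]
for g,z in (([390,240,.5,0],None),([390,240,.5],0)):
    p,e=fit([(a,L)],g,z);print(p.round(1),np.degrees(p[2]).round(1),e.tolist())
t=p[:2]+np.array([[np.cos(p[2]),-np.sin(p[2])],[np.sin(p[2]),np.cos(p[2])]])@[-46,0];print('tab',t)
# cover top-edge corners z=108
P=[((-56,93,108),(270.3,191)),((70,93,108),(412.5,189.5))]
for q,u in [((70,93,108),(412.3,189.5)),((-56,93,108),(271,191)),((0,-93,108),(340,368.5))]: print(proj(a,b2w(*q)/1000).round(1),u)
c=atz(a,(335.5,249),.140)*1000;c2=atz(a,(335.5,335),.140)*1000;print('cover rib ends',c.round(1),c2.round(1))
print('stud head centre',(atz(a,(428,290.7),.125)*1000).round(1),'pred',b2w(87,0,125).round(1))
```

```text
[412.1 240.7   0.6  -7. ] 33.8 [[0.3, 0.5], [-0.5, -0.5], [-0.3, -0.0], [0.5, -0.4], [-0.7, 0.8], [-1.1, 0.3], [1.0, -2.2], [-0.4, 0.7], [2.0, -0.2]]
[414.3 239.8   0.6] 33.8 [[0.4, -0.1], [0.1, -0.6], [0.0, 0.2], [0.7, -0.7], [-0.6, 0.7], [-2.1, 0.3], [0.1, -2.4], [-0.8, 1.3], [1.7, 0.4]]
tab [376.08616878 214.22570343]
[[412.1 187.4]] (412.3, 189.5)
[[271.4 188.6]] (271, 191)
[[332.5 365.9]] (340, 368.5)
cover rib ends [557.3  81.7 140. ] [561.   -1.1 140. ]
stud head centre [645.9  38.4 125. ] pred [646.   38.6 125. ]
```

The cover is seated: rims show all round it and the lip overlaps its edge. The stud head measures (646,38), matching the box fit. The strap lies at (414,240), yaw about 34°, tab at (376,214). Next I'll go to it.

Call:
jog_arm:
  targets: "-16 11 -5 0 0 4 -0.2; -16 11 -8 0 0 4 -0.2; -16 11 -8 0 0 4 -0.2; -16 11 -8 0 0 4 -0.2; -16 11 -8 0 0 4 -0.2; -16 11 -8 0 0 4 -0.2; -16 11 -8 0 0 4 -0.2; -16 11 -8 0 0 4 -0.2; -12 8 -8 0 0 0 -0.2; -6 4 -8 0 0 0 -0.2"

```text
time: 45.52
eef_pos: [0.3835, 0.1963, 0.1895]
tcp_rot: [0.469, 0.883, -0.012, -0.01]
contact_force: [-0.7, -0.2, 0.3]
opening: 0.4
```

```bash
python3 to.py 376 214 150 33.8; python3 look.py w23 strap strap_tab; python3 crop.py w23 200 100 440 400 2 w23c
```

```text
t 45.52 pos [383.5 196.3 189.5] zaxis [-0.028 -0.012 -1.   ] yaw_y 34.0 F [-0.7 -0.2  0.3] op 0.4 q [ 0.24 -0.22  2.17 -0.01  1.22 -0.35]
delta [ -7.5  17.7 -39.5] rotvec [ 0.68 -1.61 -0.24]
t 45.52 pos [383.5 196.3 189.5] zaxis [-0.028 -0.012 -1.   ] yaw_y 34.0 F [-0.7 -0.2  0.3] op 0.4 q [ 0.24 -0.22  2.17 -0.01  1.22 -0.35]
strap [([374.5, 192.8], 0.55)]
strap_tab [([320.3, 201.2], 0.97)]
```

View pics/w23c.png

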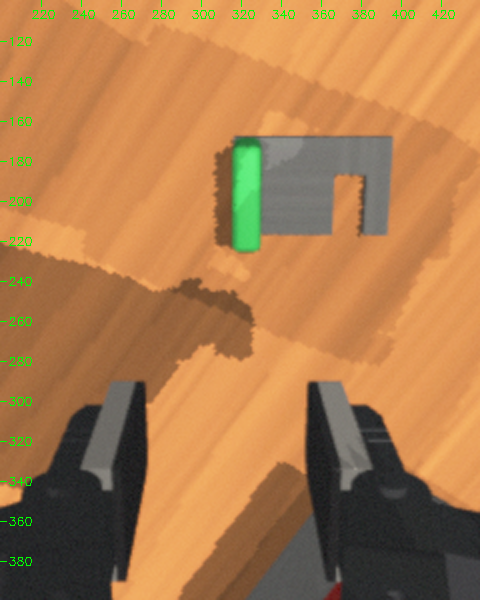

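Run:
```python
from fit import *
a=pickle.load(open('pics/w23.pkl','rb'))[0]
L=[((18,22,6),(396,168.5)),((18,-22,6),(393.5,217.5)),((-7,-22,6),(365.5,217.5)),((7,5.5,6),(382.5,188)),((-7,5.5,6),(366.5,188)),((-52,22,42),(316.5,169)),((-40,22,42),(330.5,169)),((-52,-22,42),(317.5,225.5)),((-40,-22,42),(330,225.5))]
for g,z in (([414,240,.6,0],None),([414,240,.6],0)):
    p,e=fit([(a,L)],g,z);print(p.round(1),np.degrees(p[2]).round(1),e.tolist())
    t=p[:2]+np.array([[np.cos(p[2]),-np.sin(p[2])],[np.sin(p[2]),np.cos(p[2])]])@[-46,0];print('tab',t)
```

```text
[413.6 240.2   0.6   0.9] 32.9 [[0.9, 0.1], [-0.8, 0.0], [-0.2, -0.7], [0.4, -0.9], [0.6, -1.3], [-0.2, 2.1], [1.0, 2.4], [-2.4, -0.3], [-0.3, 0.1]]
tab [375.00195407 215.20735597]
[413.8 240.1   0.6] 33.0 [[0.7, 0.2], [-0.9, -0.1], [-0.3, -0.7], [0.3, -0.9], [0.6, -1.2], [-0.1, 2.3], [1.1, 2.6], [-2.3, -0.3], [-0.2, 0.1]]
tab [375.18681134 215.06851843]
```

Call:
jog_arm:
  targets: "-4 9 -10 0.3 -0.8 0 -0.2; -3 7 -15 0.3 -0.6 0 -0.2; -1 2 -20 0 0 0 -0.2; 0 0 -20 0 0 0 -0.2; 0 0 -10 0 0 0 -0.2; 0 0 0 0 0 0 -0.2"

```text
time: 46.17
eef_pos: [0.3862, 0.212, 0.1178]
tcp_rot: [0.473, 0.881, 0.003, 0.005]
contact_force: [-0.7, 0.2, 0.6]
opening: 0.399
```

```bash
python3 to.py 375.5 214.8 60 33.5
```

```text
t 46.17 pos [386.2 212.  117.8] zaxis [ 0.011  0.    -1.   ] yaw_y 33.6 F [-0.7  0.2  0.6] op 0.399 q [ 0.27 -0.12  2.23 -0.    1.02 -0.31]
delta [-10.7   2.8 -57.8] rotvec [-0.01  0.62 -0.05]
```

Call:
jog_arm:
  targets: "-5 1.5 -10 0 0.4 0 -0.2; -4 1 -15 0 0.2 0 -0.2; -1 0 -15 0 0 0 -0.2; 0 0 -10 0 0 0 -0.2; 0 0 0 0 0 0 -0.2"

```text
time: 46.58
eef_pos: [0.381, 0.2143, 0.0695]
tcp_rot: [0.475, 0.88, 0.003, 0.003]
contact_force: [-0.4, 0.2, 0.5]
opening: 0.398
```

```bash
python3 to.py 375.5 214.8 12 33.5
```

```text
t 46.58 pos [381.  214.3  69.5] zaxis [ 0.007  0.002 -1.   ] yaw_y 33.3 F [-0.4  0.2  0.5] op 0.398 q [ 0.28 -0.04  2.27  0.    0.91 -0.3 ]
delta [ -5.5   0.5 -57.5] rotvec [-0.13  0.42  0.19]
```

Call:
jog_arm:
  targets: "-3 0 -5 0 0.3 0.1 -0.2; -3 0 -10 0 0.1 0.1 -0.2; 0 0 -12 0 0 0 -0.2; 0 0 -8 0 0 0 -0.2; 0 0 0 0 0 0 -0.2"

```text
time: 47.0
eef_pos: [0.3771, 0.2149, 0.0348]
tcp_rot: [0.473, 0.881, 0.003, 0.001]
contact_force: [0.3, 0.1, -0.2]
opening: 0.402
```

```bash
python3 to.py 375.5 214.8 12 33.5; python3 look.py w24 strap; python3 crop.py w24 200 180 440 430 2.2 w24c
```

```text
t 47.0 pos [377.1 214.9  34.8] zaxis [ 0.005  0.004 -1.   ] yaw_y 33.5 F [ 0.3  0.1 -0.2] op 0.402 q [ 0.28  0.02  2.28  0.    0.83 -0.3 ]
delta [ -1.6  -0.1 -22.8] rotvec [-0.24  0.31  0.  ]
t 47.0 pos [377.1 214.9  34.8] zaxis [ 0.005  0.004 -1.   ] yaw_y 33.5 F [ 0.3  0.1 -0.2] op 0.402 q [ 0.28  0.02  2.28  0.    0.83 -0.3 ]
strap [([397.5, 274.2], 0.57)]
```

View pics/w24c.png

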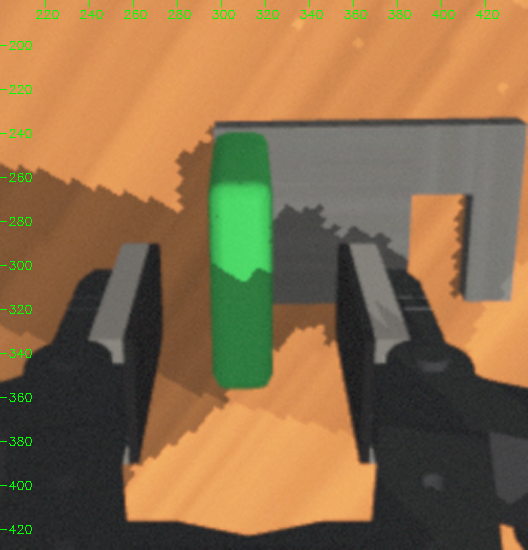

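Call:
jog_arm:
  targets: "-1 0 -6 -0.1 0.2 0 -0.2; 0 0 -8 -0.1 0 0 -0.2; 0 0 -6 0 0 0 -0.2; 0 0 -2 0 0 0 -0.2"

```text
time: 47.43
eef_pos: [0.3791, 0.2159, 0.0145]
tcp_rot: [0.473, 0.881, 0.003, 0.003]
contact_force: [-0.1, -0.1, 0.5]
opening: 0.399
```

```bash
python3 to.py 375.5 214.8 12 33.5
```

```text
t 47.43 pos [379.1 215.9  14.5] zaxis [ 0.009  0.002 -1.   ] yaw_y 33.5 F [-0.1 -0.1  0.5] op 0.399 q [ 0.28  0.07  2.28 -0.    0.78 -0.3 ]
delta [-3.6 -1.1 -2.5] rotvec [-0.14  0.51 -0.01]
```

Call:
jog_arm:
  targets: "-2 -0.5 -2 0 0.4 0 -0.2; -1 0 -1 0 0.2 0 -0.2; 0 0 0 0 0 0 -1; 0 0 0 0 0 0 -1; 0 0 0 0 0 0 -1; 0 0 0 0 0 0 -1; 0 0 0 0 0 0 -1"
  force: 80

```text
time: 48.02
eef_pos: [0.3752, 0.2153, 0.0104]
tcp_rot: [0.473, 0.881, -0.0, -0.002]
contact_force: [0.4, 0.2, -1.4]
opening: 0.129
```

```bash
python3 to.py 375.5 214.8 12 33.5
```

```text
t 48.02 pos [375.2 215.3  10.4] zaxis [-0.004  0.002 -1.   ] yaw_y 33.5 F [ 0.4  0.2 -1.4] op 0.129 q [ 0.28  0.08  2.29  0.    0.78 -0.3 ]
delta [ 0.3 -0.5  1.6] rotvec [-0.11 -0.24 -0.02]
```

Call:
jog_arm:
  targets: "0 0 10 0 0 0 -1; 0 0 25 0 0 0 -1; 0 0 35 0 0 0 -1; 0 0 40 0 0 0 -1; 5 -2 40 0 0 0 -1; 15 -8 25 0 0 -4 -1; 20 -12 10 0 0 -4 -1; 22 -14 0 0 0 -4 -1; 22 -14 0 0 0 -4 -1; 22 -14 0 0 0 -4 -1"

```text
time: 48.85
eef_pos: [0.4741, 0.149, 0.2098]
tcp_rot: [0.622, 0.783, 0.001, -0.005]
contact_force: [-0.8, 0.3, -0.9]
opening: 0.126
```

```bash
python3 to.py 598.5 82 190 2; python3 look.py w25 strap stud
```

```text
t 48.85 pos [474.1 149.  209.8] zaxis [-0.007  0.008 -1.   ] yaw_y 13.1 F [-0.8  0.3 -0.9] op 0.126 q [ 0.1  -0.09  2.02  0.01  1.21 -0.14]
delta [124.4 -67.  -19.8] rotvec [ -0.47  -0.36 -11.09]
t 48.85 pos [474.1 149.  209.8] zaxis [-0.007  0.008 -1.   ] yaw_y 13.1 F [-0.8  0.3 -0.9] op 0.126 q [ 0.1  -0.09  2.02  0.01  1.21 -0.14]
strap [([410.1, 298.4], 0.95), ([591.7, 228.8], 0.38)]
stud []
```

View pics/w25.png

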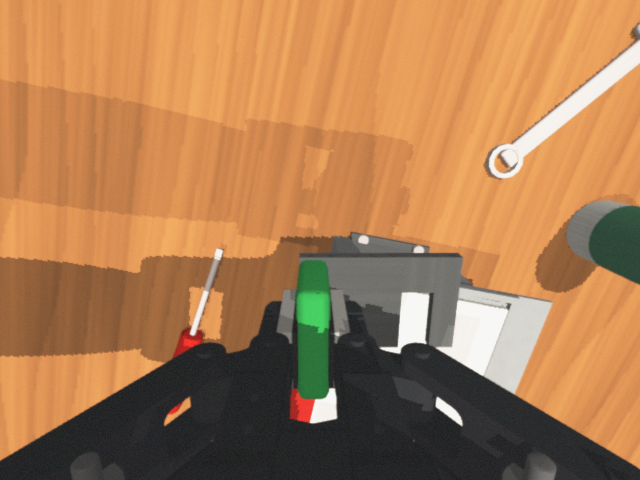

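```bash
python3 crop.py w25 290 240 480 360 4 w25c
python3 - <<'E'
from h import *
import pickle
a=pickle.load(open('pics/w25.pkl','rb'))[0]
s=get_state();T=np.eye(4);T[:3,:3]=R.from_quat(s['tcp_rot']).as_matrix();T[:3,3]=s['eef_pos']
C=np.linalg.inv(T)@np.array(a['world_from_camera'])
p=dict(mtx=a['mtx'],world_from_camera=C)
for q,u in [((18,22),(461,254.5)),((18,-22),(452,346)),((-7,5.5),(402,292)),((7,5.5),(430,292)),((-7,-22),(397.5,346))]:
    P=atz(p,u,.0044)*1000;print(q,'strap origin in tool (y,x):',P[1]-q[0],P[0]-q[1])
E
```

```text
(18, 22) strap origin in tool (y,x): 46.64515337435637 -0.38167827746143246
(18, -22) strap origin in tool (y,x): 47.75830509040513 -2.0051789429511366
(-7, 5.5) strap origin in tool (y,x): 47.24180873046323 -1.6303999336402484
(7, 5.5) strap origin in tool (y,x): 45.81288399394907 -1.6631215930142753
(-7, -22) strap origin in tool (y,x): 47.06921637996362 -1.9267269979985109
```

View pics/w25c.png

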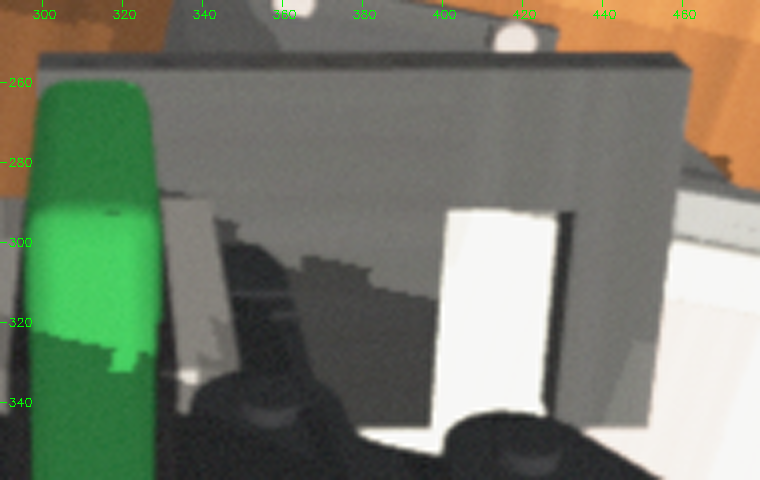

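Call:
jog_arm:
  targets: "18 -10 0 -0.2 -0.2 -3 -1; 22 -12 0 -0.2 0 -3 -1; 25 -13 0 0 0 -3 -1; 25 -13 0 0 0 -2 -1; 18 -10 0 0 0 0 -1; 8 -5 0 0 0 0 -1; 4 -2 0 0 0 0 -1; 0 0 0 0 0 0 -1"

```text
time: 49.67
eef_pos: [0.5883, 0.086, 0.2065]
tcp_rot: [0.693, 0.721, -0.005, -0.008]
contact_force: [0.1, -0.2, -1.9]
opening: 0.127
```

```bash
python3 to.py 597.6 80.7 160 2; python3 look.py w26 strap stud
```

```text
t 49.67 pos [588.3  86.  206.5] zaxis [-0.019  0.005 -1.   ] yaw_y 2.3 F [ 0.1 -0.2 -1.9] op 0.127 q [-0.03  0.14  1.79  0.    1.23 -0.07]
delta [  9.3  -5.3 -46.5] rotvec [-0.27 -1.08 -0.27]
t 49.67 pos [588.3  86.  206.5] zaxis [-0.019  0.005 -1.   ] yaw_y 2.3 F [ 0.1 -0.2 -1.9] op 0.127 q [-0.03  0.14  1.79  0.    1.23 -0.07]
strap [([410.6, 300.7], 0.81)]
stud [([393.6, 305.4], 0.79)]
```

View pics/w26.png

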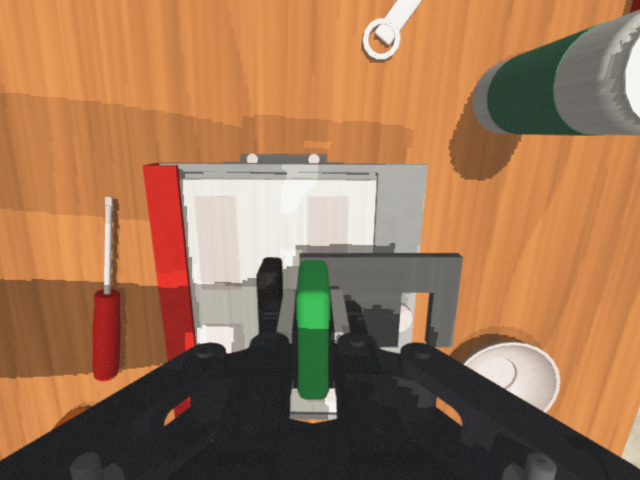

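Call:
jog_arm:
  targets: "5 -3 0 -0.1 -0.5 -0.1 -1; 4 -2 -6 -0.1 -0.4 -0.1 -1; 1 0 -10 0 0 0 -1; 0 0 -12 0 0 0 -1; 0 0 -10 0 0 0 -1; 0 0 0 0 0 0 -1"

```text
time: 50.32
eef_pos: [0.5956, 0.0834, 0.1653]
tcp_rot: [0.693, 0.721, -0.0, -0.001]
contact_force: [-1.4, -1.0, -2.4]
opening: 0.125
```

```bash
python3 to.py 597.6 80.7 140 2
```

```text
t 50.32 pos [595.6  83.4 165.3] zaxis [-0.002  0.001 -1.   ] yaw_y 2.3 F [-1.4 -1.  -2.4] op 0.125 q [-0.03  0.19  1.82  0.    1.14 -0.07]
delta [  2.   -2.7 -25.3] rotvec [-0.07 -0.11 -0.29]
```

Call:
jog_arm:
  targets: "1 -1.5 -8 0 0 -0.2 -1; 1 -1 -10 0 0 0 -1; 0 0 -8 0 0 0 -1; 0 0 0 0 0 0 -1"

```text
time: 50.65
eef_pos: [0.5966, 0.0807, 0.1344]
tcp_rot: [0.694, 0.72, -0.001, -0.003]
contact_force: [-0.4, 0.3, -1.6]
opening: 0.128
```

```bash
python3 to.py 597.6 80.7 122 2; python3 look.py w27 strap stud; python3 crop.py w27 240 200 500 400 3 w27c
```

```text
t 50.65 pos [596.6  80.7 134.4] zaxis [-0.006  0.001 -1.   ] yaw_y 2.1 F [-0.4  0.3 -1.6] op 0.128 q [-0.03  0.23  1.83  0.    1.09 -0.07]
delta [  1.   -0.  -12.4] rotvec [-0.08 -0.32 -0.07]
t 50.65 pos [596.6  80.7 134.4] zaxis [-0.006  0.001 -1.   ] yaw_y 2.1 F [-0.4  0.3 -1.6] op 0.128 q [-0.03  0.23  1.83  0.    1.09 -0.07]
strap [([414.3, 297.4], 0.96)]
stud [([399.8, 359.0], 0.89)]
```

View pics/w27c.png

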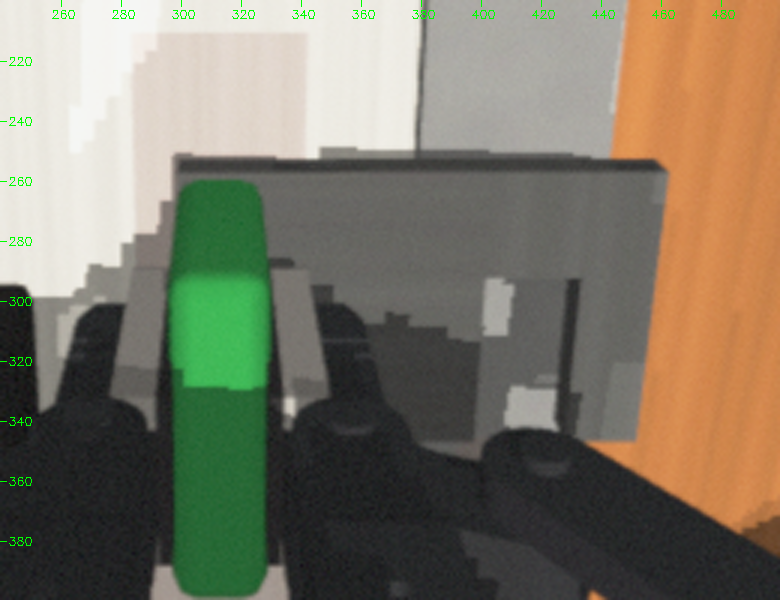

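Call:
jog_arm:
  targets: "1 0 -5 0 -0.3 0 -1; 0 0 -5 0 0 0 -1; 0 0 -4 0 0 0 -1; 0 0 0 0 0 0 -1"

```text
time: 51.13
eef_pos: [0.6009, 0.0808, 0.1245]
tcp_rot: [0.694, 0.72, 0.004, 0.003]
contact_force: [0.4, -0.2, -1.4]
opening: 0.129
```

```bash
python3 to.py 597.6 80.7 118.5 2
```

```text
t 51.13 pos [600.9  80.8 124.5] zaxis [ 0.01   0.001 -1.   ] yaw_y 2.1 F [ 0.4 -0.2 -1.4] op 0.129 q [-0.03  0.24  1.84  0.    1.05 -0.07]
delta [-3.3 -0.1 -6. ] rotvec [-0.07  0.55 -0.08]
```

Call:
jog_arm:
  targets: "-2 0 -2 0 0.4 0 -1; -1 0 -2 0 0.1 0 -1; 0 0 -1 0 0 0 -1; 0 0 0 0 0 0 -1"

```text
time: 51.47
eef_pos: [0.5977, 0.0808, 0.1191]
tcp_rot: [0.694, 0.72, 0.0, -0.0]
contact_force: [-0.1, 1.1, -2.1]
opening: 0.124
```

```bash
python3 to.py 597.6 80.7 118.5 2
```

```text
t 51.47 pos [597.7  80.8 119.1] zaxis [ 0.     0.001 -1.   ] yaw_y 2.1 F [-0.1  1.1 -2.1] op 0.124 q [-0.03  0.25  1.84  0.    1.05 -0.07]
delta [-0.1 -0.1 -0.6] rotvec [-0.07  0.01 -0.09]
```

Call:
jog_arm:
  targets: "0 -4 0 0 0 0 -1; 0 -5 0 0 0 0 -1; 0 0 0 0 0 0 -1"

```text
time: 51.72
eef_pos: [0.5978, 0.0712, 0.1193]
tcp_rot: [0.694, 0.72, 0.001, -0.0]
contact_force: [-0.1, -0.8, -2.0]
opening: 0.129
```

```bash
python3 to.py 599 38.7 119.1 2;python3 look.py w28 strap stud; python3 crop.py w28 240 200 500 400 3 w28c
python3 - <<'E'
from h import *
a=read_camera('scene');save(a,'s28',(270,200,400,300),5.5)
E
```

```text
t 51.72 pos [597.8  71.2 119.3] zaxis [ 0.     0.001 -1.   ] yaw_y 2.1 F [-0.1 -0.8 -2. ] op 0.129 q [-0.05  0.24  1.85  0.    1.05 -0.09]
delta [  1.2 -32.5  -0.2] rotvec [-0.05  0.03 -0.13]
t 51.72 pos [597.8  71.2 119.3] zaxis [ 0.     0.001 -1.   ] yaw_y 2.1 F [-0.1 -0.8 -2. ] op 0.129 q [-0.05  0.24  1.85  0.    1.05 -0.09]
strap [([410.0, 295.4], 0.62)]
stud [([408.5, 361.9], 0.81)]
```

View pics/w28c.png

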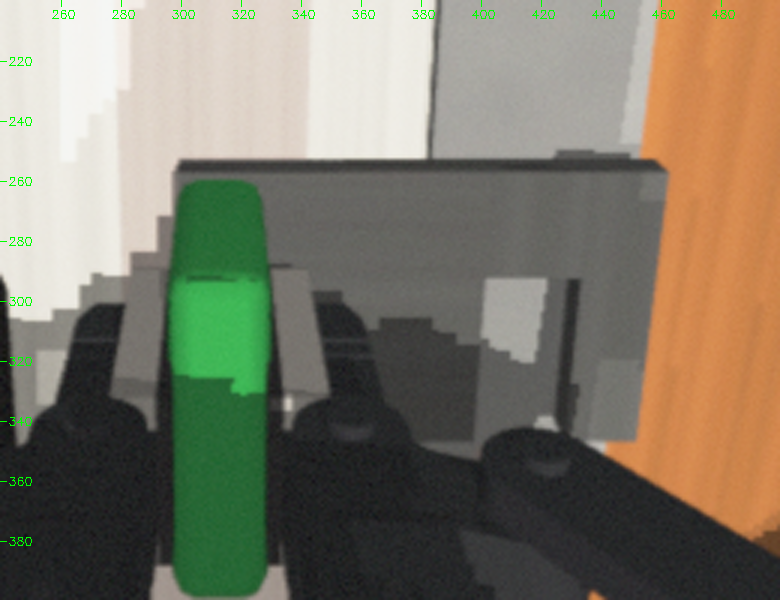

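View pics/s28.png

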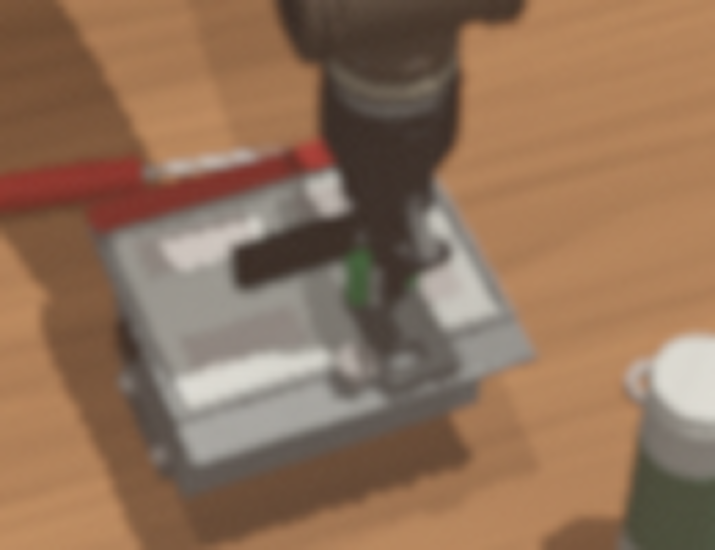

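Call:
jog_arm:
  targets: "0.3 -4 0 0 0 0 -1; 0.3 -4 0 0 0 0 -1; 0.3 -3 0 0 0 0 -1; 0 0 0 0 0 0 -1"

```text
time: 52.25
eef_pos: [0.5988, 0.0602, 0.1194]
tcp_rot: [0.693, 0.72, 0.001, -0.0]
contact_force: [-0.6, -0.2, -1.1]
opening: 0.13
```

```bash
python3 to.py 599 38.7 119.1 2
```

```text
t 52.25 pos [598.8  60.2 119.4] zaxis [ 0.001  0.001 -1.   ] yaw_y 2.2 F [-0.6 -0.2 -1.1] op 0.13 q [-0.07  0.24  1.85  0.    1.05 -0.11]
delta [  0.2 -21.5  -0.3] rotvec [-0.07  0.05 -0.18]
```

Call:
jog_arm:
  targets: "0.1 -4 0 0 0 0 -1; 0.1 -4 0 0 0 0 -1; 0 -4 0 0 0 -0.1 -1; 0 -2 0 0 0 0 -1; 0 0 0 0 0 0 -1"

```text
time: 52.67
eef_pos: [0.599, 0.0442, 0.1194]
tcp_rot: [0.694, 0.72, 0.001, -0.0]
contact_force: [0.3, 0.2, -0.6]
opening: 0.13
```

```bash
python3 to.py 599 38.7 119.1 2
```

```text
t 52.67 pos [599.   44.2 119.4] zaxis [ 0.001  0.001 -1.   ] yaw_y 2.0 F [ 0.3  0.2 -0.6] op 0.13 q [-0.1   0.24  1.85  0.    1.05 -0.13]
delta [-0.  -5.5 -0.3] rotvec [-0.07  0.05 -0.04]
```

Call:
jog_arm:
  targets: "0 -3 0 0 0 0 -1; 0 -2 0 0 0 0 -1; 0 0 0 0 0 0 -1"

```text
time: 52.92
eef_pos: [0.599, 0.0386, 0.1194]
tcp_rot: [0.694, 0.72, 0.001, -0.0]
contact_force: [-0.4, 0.7, -1.6]
opening: 0.122
```

```bash
python3 to.py 599 38.7 119.1 2; python3 look.py w29 strap stud; python3 crop.py w29 240 200 500 400 3 w29c
```

```text
t 52.92 pos [599.   38.6 119.4] zaxis [ 0.001  0.001 -1.   ] yaw_y 2.0 F [-0.4  0.7 -1.6] op 0.122 q [-0.11  0.24  1.85  0.    1.05 -0.14]
delta [ 0.   0.1 -0.3] rotvec [-0.07  0.04 -0.03]
t 52.92 pos [599.   38.6 119.4] zaxis [ 0.001  0.001 -1.   ] yaw_y 2.0 F [-0.4  0.7 -1.6] op 0.122 q [-0.11  0.24  1.85  0.    1.05 -0.14]
strap [([412.0, 298.2], 0.7)]
stud []
```

View pics/w29c.png

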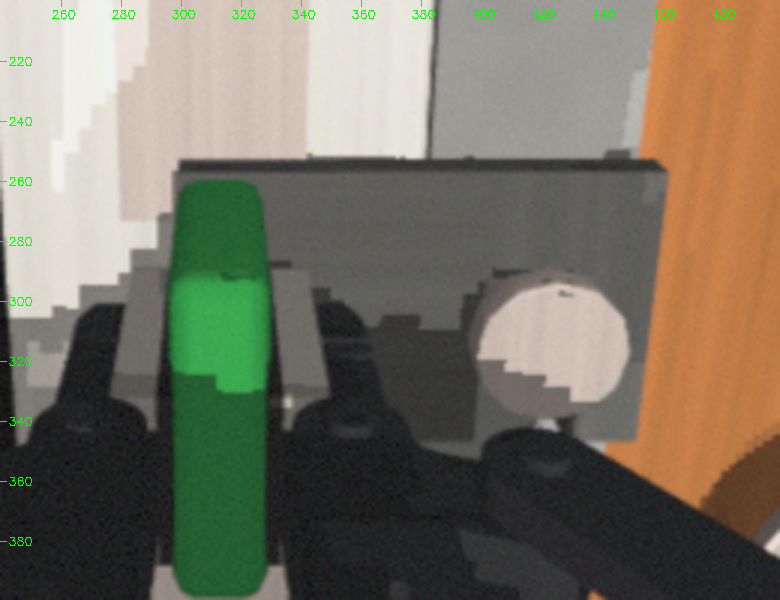

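Run:
```python
from h import *
import pickle
a=pickle.load(open('pics/w29.pkl','rb'))[0]
s=get_state();T=np.eye(4);T[:3,:3]=R.from_quat(s['tcp_rot']).as_matrix();T[:3,3]=s['eef_pos']
C=np.linalg.inv(T)@np.array(a['world_from_camera'])
p=dict(mtx=a['mtx'],world_from_camera=C)
# head top at z=125 => tool z = 119.4-125=-5.6 mm ; outer disc = underside/side z 119..125
for u,z in [((424,317),-5.6),((424.5,313),-5.6),((424,315),-2)]:
    print(u,(atz(p,u,z/1000)*1000).round(1))
for q,u in [((18,22),(462,257)),((18,-22),(451.5,346.5))]:
    P=atz(p,u,.0044)*1000;print('strap origin in tool (y,x)',(P[1]-q[0]).round(1),(P[0]-q[1]).round(1))
```

```text
(424, 317) [-3.2 47.4 -5.6]
(424.5, 313) [-1.3 47.4 -5.6]
(424, 315) [-4.2 48.5 -2. ]
strap origin in tool (y,x) 46.7 -1.8
strap origin in tool (y,x) 47.0 -2.2
```

Call:
jog_arm:
  targets: "0 -0.5 -1.5 0 0 0 -1; 0 0 -1.5 0 0 0 -1"

```text
time: 53.23
eef_pos: [0.5994, 0.0386, 0.1183]
tcp_rot: [0.694, 0.72, 0.001, -0.0]
contact_force: [-5.2, -1.5, 9.8]
opening: 0.127
```

```bash
python3 to.py 599 38.7 119.1 2
```

```text
t 53.23 pos [599.4  38.6 118.3] zaxis [ 0.001  0.001 -1.   ] yaw_y 2.1 F [-5.2 -1.5  9.8] op 0.127 q [-0.11  0.24  1.85  0.    1.05 -0.14]
delta [-0.4  0.1  0.8] rotvec [-0.07  0.05 -0.08]
```

Call:
jog_arm:
  targets: "0 0 0 0 0 0 -0.5; 0 0 0 0 0 0 -0.5; 0 0 0 0 0 0 -0.5; 0 0 0 0 0 0 -0.5; 0 0 8 0 0 0 -0.5; 0 0 20 0 0 0 -0.5; 0 0 35 0 0 0 -0.5; 0 0 40 0 0 0 -0.5; -20 10 40 0 0 0 -0.5; -30 20 20 0 0 0 -0.5"

```text
time: 54.07
eef_pos: [0.5488, 0.0662, 0.2782]
tcp_rot: [0.696, 0.718, -0.003, -0.004]
contact_force: [0.1, -0.5, 1.8]
opening: 0.253
```

Call:
jog_arm:
  targets: "-30 30 10 0 0 0 -0.5; -30 30 0 0 0 0 -0.5; 0 0 0 0 0 0 -0.5"

```text
time: 54.32
eef_pos: [0.4874, 0.1286, 0.2991]
tcp_rot: [0.696, 0.718, 0.003, 0.001]
contact_force: [0.5, 1.3, -0.2]
opening: 0.25
```

```bash
python3 look.py w30 strap stud cover strap_tab;python3 - <<'E'
from h import *
a=read_camera('scene');save(a,'s30',(130,180,420,370),2.7)
a=read_camera('top');save(a,'t30',(180,130,520,360),2.3)
E
python3 crop.py w30 230 150 560 420 2.3 w30c
```

```text
t 54.32 pos [487.4 128.6 299.1] zaxis [ 0.006  0.004 -1.   ] yaw_y 1.8 F [ 0.5  1.3 -0.2] op 0.25 q [ 0.05 -0.15  1.91  0.    1.37  0.02]
strap [([461.7, 301.7], 0.82)]
stud [([467.7, 304.1], 0.64)]
cover [([380.8, 303.4], 0.82)]
strap_tab [([431.6, 324.1], 0.64)]
```

View pics/w30c.png

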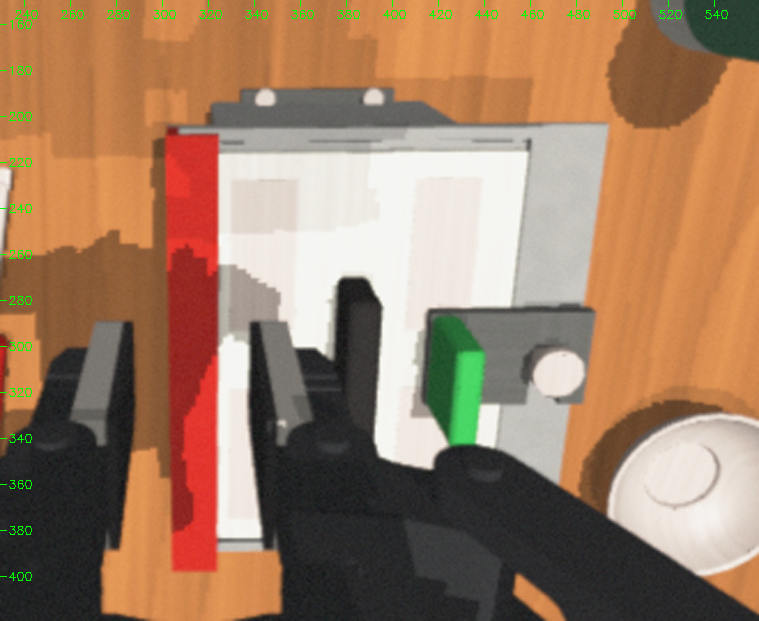

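View pics/s30.png

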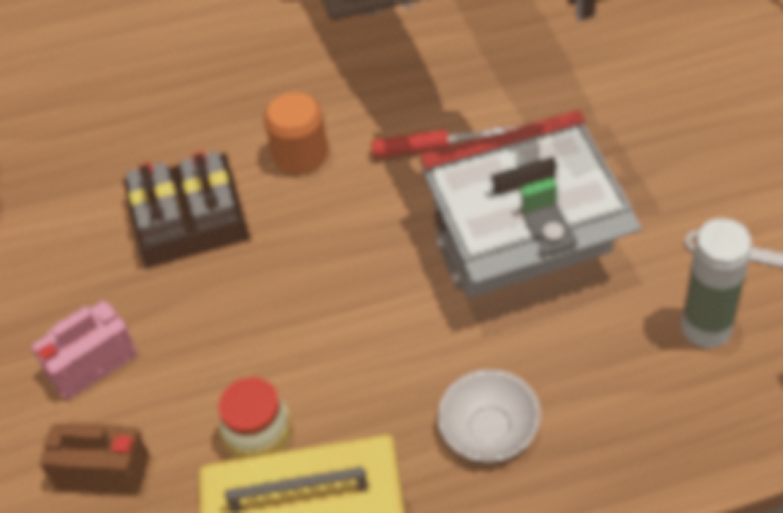

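View pics/t30.png

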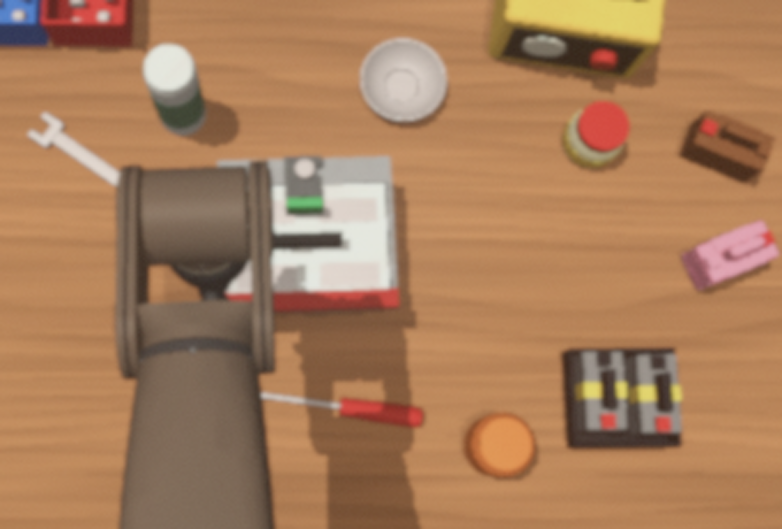

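Run:
```python
from box import *
from fit import *
a=pickle.load(open('pics/w30.pkl','rb'))[0]
L=[((18,22,6),(488.3,285.3)),((-52,22,6),(416.3,285.3)),((18,-22,6),(483.5,324.8)),((-40,-22,42),(434,343)),((-40,22,42),(440.3,303))]
L=L[:3]
p,e=fit([(a,L)],[646,38,0],108);print('strap',p.round(1),np.degrees(p[2]).round(1),e.tolist())
u=(473,312.5);print('stud head',(atz(a,u,.125)*1000).round(1), b2w(87,0,0)[:2])
for q,u in [((70,93,108),(459,216.5)),((-56,93,108),(325,216.5)),((-50,-93,108),(330,384))]: print(proj(a,b2w(*q)/1000).round(1),u)
st()
```

```text
strap [646.1  39.    0. ] 2.4 [[-0.0, -0.5], [0.7, 0.5], [-0.7, -0.0]]
stud head [647.2  36.9 125. ] [646.04700195  38.63625621]
[[458.4 213.4]] (459, 216.5)
[[324.6 214.1]] (325, 216.5)
[[329.2 381.5]] (330, 384)
t 54.67 pos [491.4 124.1 296.2] zaxis [ 0.002  0.002 -1.   ] yaw_y 1.5 F [-0.4 -0.2 -0.2] op 0.253 q [ 0.05 -0.14  1.91  0.    1.37  0.02]
```

The strap fits at (646,39) with yaw 2.4°, and the stud is at (646–647, 37–39). The cover lies flat inside the rims, both spent modules stand in the tray, and the bystanders look undisturbed. I'm handing the job in.

```bash
python3 -c "
from plant import *
print(sign_off()); s=get_state(); print(s['time'],s['contact_force'])"
```

```text
the job is handed in; nothing more can be done
None
the job is handed in; nothing more can be done
```

The swap is finished and handed in at about 55 s of the 210 s allowed; `sign_off()` returned no verdict.

**What I did:**
- Moved the two grey spent modules from the box into the return tray.
- Loaded the three blue modules one to a bay, red terminals towards the lip. The pink and brown look-alikes were left alone.
- Tilted the cover in under the lip, lowered it flat, and slid the strap home round the stud.

**Last checks:**
- **Strap:** within about 2 mm of the stud axis, within 1° of square, tab towards the lip.
- **Cover:** flat, with the rims visible on the sides in view. Seen from above it sits about 2–3 px (roughly 2 mm) off in y from the box fit. The stud head shows most of that same offset, so it is probably camera bias. It is inside the 8 mm limit either way.
- **Modules:** both spent modules stand upright in the tray. The three blue ones were last seen upright in their bays just before the cover went on.
- **Bystanders:** they look undisturbed by eye in the scene and top views; I did not re-measure their positions.

**What went wrong:**
- While fetching the second spent module I pressed on its grip rib with about 88 N at the wrist (the limit is 120 N), because the tool was 5 mm short in y. A second touch on its top reached about 49 N. I backed off each time, and the module had not moved.
- The strap lay at a different angle when I fetched it than in the first views, so it was probably knocked aside. I re-measured it before grasping.

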